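Refill the empty stock bin with the scoop

TASK

One of the three blue stock bins under the counter shelf has run empty: pull that bin forward until it is clear of the shelf, then use the scoop to move all the rubber check-valve balls from the grey bulk bin into it, without touching the balls with the fingers, as they are greased. Then lay the scoop back flat on the middle of its mat, right way up, and push the filled bin straight back under the shelf, fully home in its place. Leave the other two bins with their stock, and everything else, where they are.

Things in the scene. Friction and masses are not known exactly. Their poses are not given: they have to be found in the camera images.
- rack: wooden counter shelf, fixed; board 140 mm deep, 438 long, underside 135 mm and top 151 mm up, end uprights at y = +-213 mm. Origin: on the table under the middle of the board's front edge; x to the back, y to the left. Bins belong at y = +134 (left), 0, -134 mm; a bin fully home touches the back stop rail, its origin then at x = 10 mm; below x = -90 mm it is clear of the board
- bin_left: blue stock bin, left one of three under the shelf; 180 mm long (its x), 114 wide, 75 high, walls 5, floor 4 mm. Its front wall (-x end, to the robot) and the front 55 mm of its sides are 45 mm high. Loose, 0.25 kg. Origin: centre of its underside; x to its back. Its front 87 mm stand out from the shelf; closed fingers lowered behind its front wall can pull it, and pressed on that wall from outside push it
- bin_mid: blue stock bin, middle one of three under the shelf; 180 mm long (its x), 114 wide, 75 high, walls 5, floor 4 mm. Its front wall (-x end, to the robot) and the front 55 mm of its sides are 45 mm high. Loose, 0.25 kg. Origin: centre of its underside; x to its back. Its front 87 mm stand out from the shelf; closed fingers lowered behind its front wall can pull it, and pressed on that wall from outside push it
- bin_right: blue stock bin, right one of three under the shelf; 180 mm long (its x), 114 wide, 75 high, walls 5, floor 4 mm. Its front wall (-x end, to the robot) and the front 55 mm of its sides are 45 mm high. Loose, 0.25 kg. Origin: centre of its underside; x to its back. Its front 87 mm stand out from the shelf; closed fingers lowered behind its front wall can pull it, and pressed on that wall from outside push it
- tee_mid (a point): white plastic pipe tee, 96 mm long and 50 mm thick, that lies in bin_left, 30 mm in front of the bin's middle, its axes along the bin's; the point is its centre. None if it is absent, then bin_left is the empty bin (always exactly one bin is empty)
- valve_mid (a point): brass ball valve with a flat steel lever on top, 80 mm long, 66 mm high, that lies in bin_mid, 30 mm in front of the bin's middle, its axes along the bin's; the point is its centre. None if it is absent, then bin_mid is the empty bin (always exactly one bin is empty)
- union_mid (a point): grey plastic pipe union, 92 mm long, 54 mm thick, that lies in bin_right, 30 mm in front of the bin's middle, its axes along the bin's; the point is its centre. None if it is absent, then bin_right is the empty bin (always exactly one bin is empty)
- bulk: grey bulk bin, fixed, 290 mm long (its x) and 132 wide; inside 280 x 122 mm, floor 5 mm. Origin: centre of its underside; x from its low front to its far wall. Far wall and sides 85 mm high; front wall (-x) and the front 75 mm of the sides only 30 mm, so a scoop goes in over the front wall and is pushed along the floor to the far wall
- ball1_center (a point): black rubber check-valve ball, 46 mm in diameter, 60 g, greased and so slippery; it rolls; the point is its centre. None if this ball is absent in this run (5 to 7 of the 7 are there, all in the bulk bin)
- ball2_center (a point): black rubber check-valve ball, 46 mm in diameter, 60 g, greased and so slippery; it rolls; the point is its centre. None if this ball is absent in this run (5 to 7 of the 7 are there, all in the bulk bin)
- ball3_center (a point): black rubber check-valve ball, 46 mm in diameter, 60 g, greased and so slippery; it rolls; the point is its centre. None if this ball is absent in this run (5 to 7 of the 7 are there, all in the bulk bin)
- ball4_center (a point): black rubber check-valve ball, 46 mm in diameter, 60 g, greased and so slippery; it rolls; the point is its centre. None if this ball is absent in this run (5 to 7 of the 7 are there, all in the bulk bin)
- ball5_center (a point): black rubber check-valve ball, 46 mm in diameter, 60 g, greased and so slippery; it rolls; the point is its centre. None if this ball is absent in this run (5 to 7 of the 7 are there, all in the bulk bin)
- ball6_center (a point): black rubber check-valve ball, 46 mm in diameter, 60 g, greased and so slippery; it rolls; the point is its centre. None if this ball is absent in this run (5 to 7 of the 7 are there, all in the bulk bin)
- ball7_center (a point): black rubber check-valve ball, 46 mm in diameter, 60 g, greased and so slippery; it rolls; the point is its centre. None if this ball is absent in this run (5 to 7 of the 7 are there, all in the bulk bin)
- scoop_grip (a point): aluminium hand scoop, 0.2 kg: the middle of its black handle, a flat-sided bar 24 mm wide (along y), 28 high, 115 long that runs back from the top of the pan's back wall, rising 8 degrees. Axes: x forward to the lip, z up. This point is 58 mm behind the heel and 55.5 mm above the pan's underside; the lip is 143 mm ahead in x
- scoop_heel (a point): the same scoop: middle of the back end of the pan's underside, same axes; at the start over the middle of the mat. Flat pan 85 mm long (the lip is 85 mm ahead in x), 106 wide (100 inside), floor 3 mm; back wall 55 mm high, sides 50 mm high at the back, sloping down from 35 mm ahead of the heel to nothing 15 mm short of the lip
- mat: dark rubber mat, fixed, 240 x 130 mm, 4 mm thick, where the scoop is kept. Origin: centre of its underside; x along its length, the way the scoop points at the start
- cement_can: metal can with a paper label, 72 mm wide, 105 mm high, bystander; origin: centre of its underside
- elbow: white plastic pipe elbow, 75 mm, bystander; origin: centre of its underside
- tape_roll: roll of tan tape, 90 mm wide, lying flat, bystander; origin: centre of its underside
- tape_measure: grey tape measure, 70 mm, bystander; origin: centre of its underside

How it is judged:
On the way, in this order (a step that is already met when the one before it is completed fails the run):
1. the empty bin is pulled forward, clear of the shelf (x of any of bin_left, bin_mid, bin_right in the frame of rack below -0.08 m), for 0.2 s.
2. all the balls lie in the pulled-out bin (((x of bin_left in the frame of rack below -0.08 m and (x of ball1_center in the frame of bin_left between -0.09 and 0.09 m and y of ball1_center in the frame of bin_left between -0.056 and 0.056 m and z of ball1_center in the frame of bin_left between 0 and 0.085 m) and (x of ball2_center in the frame of bin_left between -0.09 and 0.09 m and y of ball2_center in the frame of bin_left between -0.056 and 0.056 m and z of ball2_center in the frame of bin_left between 0 and 0.085 m) and (x of ball3_center in the frame of bin_left between -0.09 and 0.09 m and y of ball3_center in the frame of bin_left between -0.056 and 0.056 m and z of ball3_center in the frame of bin_left between 0 and 0.085 m) and (x of ball4_center in the frame of bin_left between -0.09 and 0.09 m and y of ball4_center in the frame of bin_left between -0.056 and 0.056 m and z of ball4_center in the frame of bin_left between 0 and 0.085 m) and (x of ball5_center in the frame of bin_left between -0.09 and 0.09 m and y of ball5_center in the frame of bin_left between -0.056 and 0.056 m and z of ball5_center in the frame of bin_left between 0 and 0.085 m) and (x of ball6_center in the frame of bin_left between -0.09 and 0.09 m and y of ball6_center in the frame of bin_left between -0.056 and 0.056 m and z of ball6_center in the frame of bin_left between 0 and 0.085 m) and (x of ball7_center in the frame of bin_left between -0.09 and 0.09 m and y of ball7_center in the frame of bin_left between -0.056 and 0.056 m and z of ball7_center in the frame of bin_left between 0 and 0.085 m)) or (x of bin_mid in the frame of rack below -0.08 m and (x of ball1_center in the frame of bin_mid between -0.09 and 0.09 m and y of ball1_center in the frame of bin_mid between -0.056 and 0.056 m and z of ball1_center in the frame of bin_mid between 0 and 0.085 m) and (x of ball2_center in the frame of bin_mid between -0.09 and 0.09 m and y of ball2_center in the frame of bin_mid between -0.056 and 0.056 m and z of ball2_center in the frame of bin_mid between 0 and 0.085 m) and (x of ball3_center in the frame of bin_mid between -0.09 and 0.09 m and y of ball3_center in the frame of bin_mid between -0.056 and 0.056 m and z of ball3_center in the frame of bin_mid between 0 and 0.085 m) and (x of ball4_center in the frame of bin_mid between -0.09 and 0.09 m and y of ball4_center in the frame of bin_mid between -0.056 and 0.056 m and z of ball4_center in the frame of bin_mid between 0 and 0.085 m) and (x of ball5_center in the frame of bin_mid between -0.09 and 0.09 m and y of ball5_center in the frame of bin_mid between -0.056 and 0.056 m and z of ball5_center in the frame of bin_mid between 0 and 0.085 m) and (x of ball6_center in the frame of bin_mid between -0.09 and 0.09 m and y of ball6_center in the frame of bin_mid between -0.056 and 0.056 m and z of ball6_center in the frame of bin_mid between 0 and 0.085 m) and (x of ball7_center in the frame of bin_mid between -0.09 and 0.09 m and y of ball7_center in the frame of bin_mid between -0.056 and 0.056 m and z of ball7_center in the frame of bin_mid between 0 and 0.085 m)) or (x of bin_right in the frame of rack below -0.08 m and (x of ball1_center in the frame of bin_right between -0.09 and 0.09 m and y of ball1_center in the frame of bin_right between -0.056 and 0.056 m and z of ball1_center in the frame of bin_right between 0 and 0.085 m) and (x of ball2_center in the frame of bin_right between -0.09 and 0.09 m and y of ball2_center in the frame of bin_right between -0.056 and 0.056 m and z of ball2_center in the frame of bin_right between 0 and 0.085 m) and (x of ball3_center in the frame of bin_right between -0.09 and 0.09 m and y of ball3_center in the frame of bin_right between -0.056 and 0.056 m and z of ball3_center in the frame of bin_right between 0 and 0.085 m) and (x of ball4_center in the frame of bin_right between -0.09 and 0.09 m and y of ball4_center in the frame of bin_right between -0.056 and 0.056 m and z of ball4_center in the frame of bin_right between 0 and 0.085 m) and (x of ball5_center in the frame of bin_right between -0.09 and 0.09 m and y of ball5_center in the frame of bin_right between -0.056 and 0.056 m and z of ball5_center in the frame of bin_right between 0 and 0.085 m) and (x of ball6_center in the frame of bin_right between -0.09 and 0.09 m and y of ball6_center in the frame of bin_right between -0.056 and 0.056 m and z of ball6_center in the frame of bin_right between 0 and 0.085 m) and (x of ball7_center in the frame of bin_right between -0.09 and 0.09 m and y of ball7_center in the frame of bin_right between -0.056 and 0.056 m and z of ball7_center in the frame of bin_right between 0 and 0.085 m)))), for 0.3 s.
At the end, for the whole second after the job is handed in: Every ball lies at rest in the bin that was empty; all three bins stand fully home under the shelf (within 28 mm of the back stop, 30 mm sideways and 10 degrees of straight); the scoop lies flat and right way up on the mat, its heel within 65 mm of the mat's middle (((x of ball1_center in the frame of bin_left between -0.09 and 0.09 m and y of ball1_center in the frame of bin_left between -0.056 and 0.056 m and z of ball1_center in the frame of bin_left between 0 and 0.085 m) or (x of ball1_center in the frame of bin_mid between -0.09 and 0.09 m and y of ball1_center in the frame of bin_mid between -0.056 and 0.056 m and z of ball1_center in the frame of bin_mid between 0 and 0.085 m) or (x of ball1_center in the frame of bin_right between -0.09 and 0.09 m and y of ball1_center in the frame of bin_right between -0.056 and 0.056 m and z of ball1_center in the frame of bin_right between 0 and 0.085 m)) and linear speed of each of ball1, ball2, ball3, ball4, ball5, ball6, ball7 below 0.05 m/s and (y of ball1_center in the frame of tee_mid above 0.066 m or y of ball1_center in the frame of tee_mid below -0.066 m) and (y of ball1_center in the frame of valve_mid above 0.066 m or y of ball1_center in the frame of valve_mid below -0.066 m) and (y of ball1_center in the frame of union_mid above 0.066 m or y of ball1_center in the frame of union_mid below -0.066 m) and ((x of ball2_center in the frame of bin_left between -0.09 and 0.09 m and y of ball2_center in the frame of bin_left between -0.056 and 0.056 m and z of ball2_center in the frame of bin_left between 0 and 0.085 m) or (x of ball2_center in the frame of bin_mid between -0.09 and 0.09 m and y of ball2_center in the frame of bin_mid between -0.056 and 0.056 m and z of ball2_center in the frame of bin_mid between 0 and 0.085 m) or (x of ball2_center in the frame of bin_right between -0.09 and 0.09 m and y of ball2_center in the frame of bin_right between -0.056 and 0.056 m and z of ball2_center in the frame of bin_right between 0 and 0.085 m)) and (y of ball2_center in the frame of tee_mid above 0.066 m or y of ball2_center in the frame of tee_mid below -0.066 m) and (y of ball2_center in the frame of valve_mid above 0.066 m or y of ball2_center in the frame of valve_mid below -0.066 m) and (y of ball2_center in the frame of union_mid above 0.066 m or y of ball2_center in the frame of union_mid below -0.066 m) and ((x of ball3_center in the frame of bin_left between -0.09 and 0.09 m and y of ball3_center in the frame of bin_left between -0.056 and 0.056 m and z of ball3_center in the frame of bin_left between 0 and 0.085 m) or (x of ball3_center in the frame of bin_mid between -0.09 and 0.09 m and y of ball3_center in the frame of bin_mid between -0.056 and 0.056 m and z of ball3_center in the frame of bin_mid between 0 and 0.085 m) or (x of ball3_center in the frame of bin_right between -0.09 and 0.09 m and y of ball3_center in the frame of bin_right between -0.056 and 0.056 m and z of ball3_center in the frame of bin_right between 0 and 0.085 m)) and (y of ball3_center in the frame of tee_mid above 0.066 m or y of ball3_center in the frame of tee_mid below -0.066 m) and (y of ball3_center in the frame of valve_mid above 0.066 m or y of ball3_center in the frame of valve_mid below -0.066 m) and (y of ball3_center in the frame of union_mid above 0.066 m or y of ball3_center in the frame of union_mid below -0.066 m) and ((x of ball4_center in the frame of bin_left between -0.09 and 0.09 m and y of ball4_center in the frame of bin_left between -0.056 and 0.056 m and z of ball4_center in the frame of bin_left between 0 and 0.085 m) or (x of ball4_center in the frame of bin_mid between -0.09 and 0.09 m and y of ball4_center in the frame of bin_mid between -0.056 and 0.056 m and z of ball4_center in the frame of bin_mid between 0 and 0.085 m) or (x of ball4_center in the frame of bin_right between -0.09 and 0.09 m and y of ball4_center in the frame of bin_right between -0.056 and 0.056 m and z of ball4_center in the frame of bin_right between 0 and 0.085 m)) and (y of ball4_center in the frame of tee_mid above 0.066 m or y of ball4_center in the frame of tee_mid below -0.066 m) and (y of ball4_center in the frame of valve_mid above 0.066 m or y of ball4_center in the frame of valve_mid below -0.066 m) and (y of ball4_center in the frame of union_mid above 0.066 m or y of ball4_center in the frame of union_mid below -0.066 m) and ((x of ball5_center in the frame of bin_left between -0.09 and 0.09 m and y of ball5_center in the frame of bin_left between -0.056 and 0.056 m and z of ball5_center in the frame of bin_left between 0 and 0.085 m) or (x of ball5_center in the frame of bin_mid between -0.09 and 0.09 m and y of ball5_center in the frame of bin_mid between -0.056 and 0.056 m and z of ball5_center in the frame of bin_mid between 0 and 0.085 m) or (x of ball5_center in the frame of bin_right between -0.09 and 0.09 m and y of ball5_center in the frame of bin_right between -0.056 and 0.056 m and z of ball5_center in the frame of bin_right between 0 and 0.085 m)) and (y of ball5_center in the frame of tee_mid above 0.066 m or y of ball5_center in the frame of tee_mid below -0.066 m) and (y of ball5_center in the frame of valve_mid above 0.066 m or y of ball5_center in the frame of valve_mid below -0.066 m) and (y of ball5_center in the frame of union_mid above 0.066 m or y of ball5_center in the frame of union_mid below -0.066 m) and ((x of ball6_center in the frame of bin_left between -0.09 and 0.09 m and y of ball6_center in the frame of bin_left between -0.056 and 0.056 m and z of ball6_center in the frame of bin_left between 0 and 0.085 m) or (x of ball6_center in the frame of bin_mid between -0.09 and 0.09 m and y of ball6_center in the frame of bin_mid between -0.056 and 0.056 m and z of ball6_center in the frame of bin_mid between 0 and 0.085 m) or (x of ball6_center in the frame of bin_right between -0.09 and 0.09 m and y of ball6_center in the frame of bin_right between -0.056 and 0.056 m and z of ball6_center in the frame of bin_right between 0 and 0.085 m)) and (y of ball6_center in the frame of tee_mid above 0.066 m or y of ball6_center in the frame of tee_mid below -0.066 m) and (y of ball6_center in the frame of valve_mid above 0.066 m or y of ball6_center in the frame of valve_mid below -0.066 m) and (y of ball6_center in the frame of union_mid above 0.066 m or y of ball6_center in the frame of union_mid below -0.066 m) and ((x of ball7_center in the frame of bin_left between -0.09 and 0.09 m and y of ball7_center in the frame of bin_left between -0.056 and 0.056 m and z of ball7_center in the frame of bin_left between 0 and 0.085 m) or (x of ball7_center in the frame of bin_mid between -0.09 and 0.09 m and y of ball7_center in the frame of bin_mid between -0.056 and 0.056 m and z of ball7_center in the frame of bin_mid between 0 and 0.085 m) or (x of ball7_center in the frame of bin_right between -0.09 and 0.09 m and y of ball7_center in the frame of bin_right between -0.056 and 0.056 m and z of ball7_center in the frame of bin_right between 0 and 0.085 m)) and (y of ball7_center in the frame of tee_mid above 0.066 m or y of ball7_center in the frame of tee_mid below -0.066 m) and (y of ball7_center in the frame of valve_mid above 0.066 m or y of ball7_center in the frame of valve_mid below -0.066 m) and (y of ball7_center in the frame of union_mid above 0.066 m or y of ball7_center in the frame of union_mid below -0.066 m) and x of each of bin_left, bin_mid, bin_right in the frame of rack above -0.018 m and y of bin_left in the frame of rack between 0.104 and 0.164 m and angle between the x axis of each of bin_left, bin_mid, bin_right and the x axis of rack, either way round below 0.17 rad and angle between each of bin_left, bin_mid, bin_right's own z axis and vertical below 0.1 rad and y of bin_mid in the frame of rack between -0.03 and 0.03 m and y of bin_right in the frame of rack between -0.164 and -0.104 m and horizontal distance between scoop_heel and mat below 0.065 m and height (world z) of scoop_heel below 0.012 m and angle between scoop_heel's own z axis and vertical below 0.12 rad and linear speed of scoop below 0.03 m/s); the robot touches nothing.
It fails at once if the fingers touch a ball (contact force between the fingers and ball1 above 0.5 N or contact force between the fingers and ball2 above 0.5 N or contact force between the fingers and ball3 above 0.5 N or contact force between the fingers and ball4 above 0.5 N or contact force between the fingers and ball5 above 0.5 N or contact force between the fingers and ball6 above 0.5 N or contact force between the fingers and ball7 above 0.5 N).
It fails at once if stock of a bin that is not empty is moved by more than 40 mm (distance of any of tee_mid, valve_mid, union_mid from where it was at the start of the episode above 0.04 m).
It fails at once if a thing that is not part of the job is moved by more than 50 mm (distance of any of cement_can, elbow, tape_roll, tape_measure from where it was at the start of the episode above 0.05 m).
Of tee, valve, union only 2 to 2 are there at a start; the rules pass over those that are not, and their reading is None.
Of ball1, ball2, ball3, ball4, ball5, ball6, ball7 only 5 to 7 are there at a start; the rules pass over those that are not, and their reading is None.
At some moment in a run one of scoop, ball1, ball2, ball3, ball4, ball5, ball6, ball7 may be knocked a few centimetres aside while the robot is not near it.
It also fails if it takes over 210 s, if anything falls off the work surface, if the arm or the gripper's body presses on something with over 40 N, if the wrist force passes 120 N, or if a joint passes its speed limit or range.

ROBOT

A 6-joint arm with a two-finger parallel gripper is mounted at the origin on the work surface. World frame = base frame: x ahead of the robot, y to its left, z up, the work surface at z = 0. Lengths are in m, angles in rad, forces in N, time in s.
With the tool pointing down it reaches from about 0.35 to 0.975 m from the base axis. Payload 4.9 kg.
Tool frame: the origin (TCP) lies at the very end of the fingers, on their centre line; the grasp point (between the pads) lies 19 mm behind it; z points along the fingers, y is the direction in which the jaws open and shut (so a half turn about z gives the same grasp; the last joint's range is limited). The gripper opens to 85 mm and grips with 20 to 120 N. Pads are 22 mm wide; open, the fingers measure 114 mm over their backs; the gripper's body (76 mm by 85 mm) begins 54 mm behind the grasp point. The pads swing forward as they close: fully open they stand 13 mm farther back than shut.
Start: joints at [1.215, 0.053, 1.613, -0, 1.476, -0.119], TCP at [0.147, 0.608, 0.231] pointing down, gripper open.
Joint ranges: [-3.01, 3.01], [-1.01, 2.22], [0.06, 2.58], [-1.02, 4.17], [0.09, 2.62], [-3.14, 3.14]. Speed limits (rad/s): [2.57, 2.57, 3.14, 3.14, 3.14, 3.14].

INTERFACE

Orientations are given as a rotation vector (axis times angle).
In Python, from station import ctrl gives the robot as it stands.
- The arm moves only by the tool apply_moves, never from a script. Its argument "deltas" is a list of rows, each a list of 5 numbers: the shift along the tool's x, y, z in m, then the turn about the tool's z in rad, then the gripper's target within -1 to 1 (fully open at 1, half-way at 0, shut at -1). A call has exactly 8 rows; each row shifts and turns the pose as measured when the row begins, along the tool's axes as they then stand; what a row does not reach is not made up. A row lasts 1/8 s, in which the tool goes at most 62.5 mm and 10.7 degrees, less where a joint would pass 70% of its speed; a pose out of reach is approached as far as the arm can. A call with a gripper value outside its range is refused whole. The fingers move at their own pace and stop on an object; "grip_force" is the grip in N (left out, the last holds). Time passes only in rows, so rows that do not move let the fingers close, or fill a call up. It gives the time, the measured TCP pose, the force and the opening at its end, in the units of the state.
- ctrl.get_obs(): the state, without advancing time (a new reading comes with each control period).
- ctrl.get_image(name): name is "side" or "top" or "wrist"; returns a dict with "img" (384x512x3 uint8, red, green, blue), "range_z" (384x512 float32, m along the optical axis (not along the pixel's ray), 0 where there is no reading), "mtx" (3x3 intrinsics, pixels), "eye" and "attitude" of the camera in the world; the wrist camera has in their place "mount" (4x4, takes a point from camera to tool coordinates, whose origin is the TCP and whose axes are the flange's). Camera axes: x right, y down, z forward; pixel columns grow to the right and rows downward; lengths in m; the calibration is good to about 2 mm. A picture is of the moment at which its call begins: read the wrist's pose just before it.
- ctrl.finish_job(): hands the job in, once; it reports no verdict.
Trained networks look in a picture, given as the dict that the camera call returned (one of the last four; its "shot" number tells which), for a name from the list of things; names that differ only in an ending like _2 or _b are one class to them, and where a whole thing is asked for, a point or a joint stands for the part that bears it (a point fixed in the world has none). Each returns a list of dicts, best first, with "confidence" (0 to 1); they miss things now and then, are a little off and sometimes report something else, mostly with a low value. They report only what shows in the picture. A call takes as long as a camera call.
- ctrl.search_frame(picture, target): "extent" ([left, top, width, height] in pixels, round what is visible of it).
- ctrl.spot_point(picture, target): "uv" ([column, row] in pixels: a listed point, or the origin of a listed thing).
The state is a dict: "t": time; "q": joint angles; "dq": joint speeds; "effort": joint torques, N m; "tool_pos": TCP position; "tool_rot": TCP orientation; "contact_force": force on the tool from outside, world axes, zero at the start; "wrist_torque": the same for the moment, N m; "opening": finger opening in m.
Only numpy, scipy, OpenCV 4.12 (cv2) and the standard library are available. Lean on these libraries where they do the work, as an engineer would, in place of code of your own. Each camera call takes 0.05 s, during which the arm holds its last target.

## Working session

There is one attempt and no reset: what is moved stays moved. The work goes in short steps, Python scripts to look and compute and a tool call to move; the robot and the scene stay as the last step left them, time stands still between calls to the robot, and variables do not carry over. Pictures are saved under pics/ and viewed, and the job is handed in when it is done.

Besides the shell and the picture viewer there is one more tool, called after "Call:" as name(argument=value, ...), one argument or row to a line, values as JSON. apply_moves: Moves the arm, as the interface text tells. Its arguments: {"type":"object","properties":{"deltas":{"type":"array"},"grip_force":{"type":"number"}},"required":["deltas"]}

```bash
ls; mkdir -p pics
cat > h.py <<'E'
import numpy as np, cv2
from scipy.spatial.transform import Rotation as R
from station import ctrl
def obs(): return ctrl.get_obs()
def T_of(o):
    T=np.eye(4); T[:3,:3]=R.from_rotvec(o['tool_rot']).as_matrix(); T[:3,3]=o['tool_pos']; return T
def shot(n):
    o=obs(); p=ctrl.get_image(n)
    if 'mount' in p: p['T']=T_of(o)@np.array(p['mount'])
    else:
        T=np.eye(4); a=np.array(p['attitude']); T[:3,:3]=a if a.shape==(3,3) else R.from_rotvec(a).as_matrix(); T[:3,3]=p['eye']; p['T']=T
    return p
def w(p,u,v,z=None,win=1):
    K=np.array(p['mtx']); d=np.array([(u-K[0,2])/K[0,0],(v-K[1,2])/K[1,1],1.])
    if z is None:
        a=p['range_z'][int(round(v))-win:int(round(v))+win+1,int(round(u))-win:int(round(u))+win+1]; a=a[a>0]
        if not len(a): return None
        return (p['T']@np.r_[d*np.median(a),1])[:3]
    dd=p['T'][:3,:3]@d; e=p['T'][:3,3]; return e+dd*(z-e[2])/dd[2]
def px(p,X):
    K=np.array(p['mtx']); c=np.linalg.inv(p['T'])@np.r_[X,1]; c=K@c[:3]; return c[:2]/c[2]
def cloud(p):
    K=np.array(p['mtx']); z=p['range_z']; v,u=np.mgrid[0:z.shape[0],0:z.shape[1]]
    P=np.stack([(u-K[0,2])/K[0,0]*z,(v-K[1,2])/K[1,1]*z,z],-1)
    W=P@p['T'][:3,:3].T+p['T'][:3,3]; W[z<=0]=np.nan; return W
def save(p,n): cv2.imwrite('pics/'+n+'.png',cv2.cvtColor(p['img'],cv2.COLOR_RGB2BGR))
E
python3 - <<'E'
from h import *
np.set_printoptions(precision=4,suppress=True)
o=obs(); print(o)
for n in ['side','top','wrist']:
    p=shot(n); save(p,n+'0'); print(n,p['T'],p['mtx'])
E
```

```text
pics
{'t': 0.0, 'q': array([ 1.215 ,  0.0534,  1.6143, -0.    ,  1.476 , -0.119 ]), 'dq': array([ 0.0014,  0.0001, -0.0005,  0.0014, -0.0009, -0.0006]), 'effort': array([  0.001 , -39.3697, -37.017 ,   0.0001,   0.0067,   0.    ]), 'tool_pos': array([0.1464, 0.607 , 0.2301]), 'tool_rot': array([-0.371 , -3.1191,  0.0031]), 'contact_force': array([ 0.0904,  0.1278, -0.2982]), 'wrist_torque': array([-0.0359,  0.0002,  0.0156]), 'opening': 0.08558258450338906}
side [[-0.9343 -0.2365  0.2668  0.2443]
 [-0.3564  0.6051 -0.7119  0.8101]
 [ 0.0069 -0.7603 -0.6496  0.789 ]
 [ 0.      0.      0.      1.    ]] [[423.931    0.     255.5329]
 [  0.     423.931  193.4565]
 [  0.       0.       1.    ]]
top [[-0.0274 -0.9947  0.0992  0.4046]
 [-0.9994  0.0251 -0.0236  0.0394]
 [ 0.0209 -0.0998 -0.9948  1.3554]
 [ 0.      0.      0.      1.    ]] [[384.1683   0.     255.7897]
 [  0.     384.1683 189.0908]
 [  0.       0.       1.    ]]
wrist [[ 0.234   0.9201  0.314   0.0658]
 [ 0.9722 -0.221  -0.0768  0.627 ]
 [-0.0013  0.3233 -0.9463  0.3735]
 [ 0.      0.      0.      1.    ]] [[285.7561   0.     253.8359]
 [  0.     285.7561 193.6198]
 [  0.       0.       1.    ]]
```

View pics/side0.png

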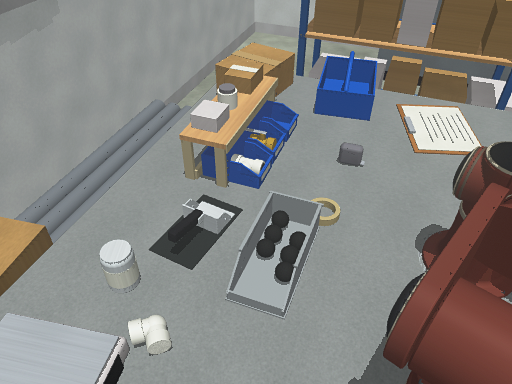

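View pics/top0.png

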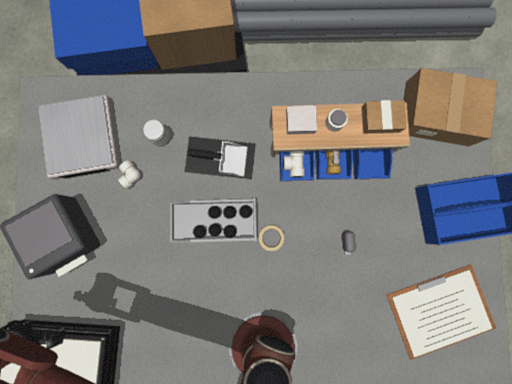

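View pics/wrist0.png

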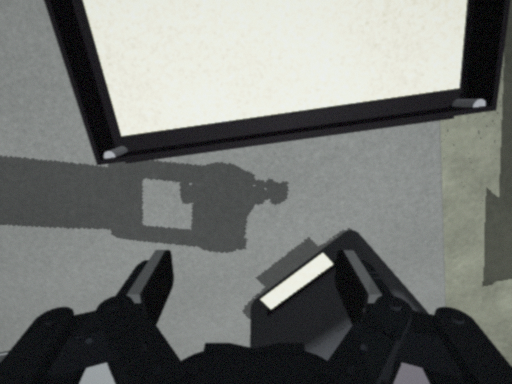

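The right bin (top view, ~(372,165)) is empty. The tee lies in the left bin at (293,165) and the valve in the middle one at (333,160). The scoop is on its mat at (220,158), with the handle at the left pointing −y. The bulk bin is at (213,221) and its low front is to the left (+y). I count about 6 balls. Next I'll measure positions.

Run:
```python
from h import *
np.set_printoptions(precision=4,suppress=True)
names='rack bin_left bin_mid bin_right tee_mid valve_mid union_mid bulk ball1_center scoop_grip scoop_heel mat cement_can elbow tape_roll tape_measure'.split()
for n in ['top','side']:
    p=shot(n)
    if n=='top':
        cv2.imwrite('pics/top1z.png',cv2.resize(cv2.cvtColor(p['img'][90:260,160:420],cv2.COLOR_RGB2BGR),None,fx=3,fy=3,interpolation=cv2.INTER_CUBIC))
    print(n)
    for k in names:
        r=ctrl.spot_point(p,k)
        for d in r[:8 if 'ball' in k else 2]:
            u,v=d['uv']; print(k,round(d['confidence'],2),np.round([u,v],1),'depth',w(p,u,v),'z0',w(p,u,v,0.))
```

```text
top
rack 0.77 [331.3 156.2] depth [ 0.6427 -0.2562  0.0488] z0 [ 0.6516 -0.2672  0.    ]
bin_left 0.87 [295.3 155.4] depth [ 0.6484 -0.1313  0.0489] z0 [ 0.6576 -0.1377  0.    ]
bin_mid 0.89 [333.7 155. ] depth [ 0.643 -0.26   0.069] z0 [ 0.6558 -0.2761  0.    ]
bin_mid 0.31 [295.4 155.9] depth [ 0.647  -0.1319  0.0471] z0 [ 0.6557 -0.138   0.    ]
bin_right 0.57 [369.1 156.6] depth [ 0.6461 -0.4021  0.005 ] z0 [ 0.647  -0.4038  0.    ]
tee_mid 0.92 [298.7 163.2] depth [ 0.6206 -0.1418  0.0507] z0 [ 0.629  -0.1489  0.    ]
valve_mid 0.85 [327.  161.4] depth [ 0.6284 -0.2449  0.0276] z0 [ 0.6331 -0.2508  0.    ]
bulk 0.95 [212.6 224.3] depth [0.4192 0.1586 0.0387] z0 [0.4196 0.1621 0.    ]
bulk 0.34 [328.6 161.2] depth [ 0.6268 -0.2478  0.0405] z0 [ 0.6337 -0.2566  0.    ]
ball1_center 0.4 [244.  211.2] depth [0.4604 0.0505 0.0506] z0 [0.4626 0.0509 0.    ]
scoop_grip 0.67 [202.7 153.7] depth [0.6571 0.185  0.0728] z0 [0.6715 0.1933 0.    ]
scoop_heel 0.62 [223.1 162. ] depth [0.6385 0.1207 0.0072] z0 [0.6398 0.1211 0.    ]
scoop_heel 0.37 [213.2 209.1] depth [0.4704 0.1549 0.0473] z0
[... 2003 characters left out ...]
7 0.    ]
mat 0.78 [195.8 229.1] depth [0.6594 0.1402 0.0055] z0 [ 0.6623  0.1355 -0.    ]
mat 0.68 [264.6 125.9] depth [ 0.638  -0.3191  0.0579] z0 [ 0.6692 -0.4086  0.    ]
cement_can 0.8 [126.  278.9] depth [0.7101 0.366  0.046 ] z0 [0.7389 0.3385 0.    ]
elbow 0.56 [157.8 332.4] depth [0.5779 0.4544 0.0468] z0 [ 0.5989  0.432  -0.    ]
elbow 0.16 [236.7 172.2] depth [ 0.6358 -0.0783  0.0409] z0 [ 0.6572 -0.1268  0.    ]
tape_roll 0.61 [322.1 214.1] depth [ 0.3693 -0.0402 -0.0004] z0 [ 0.3692 -0.0398  0.    ]
tape_roll 0.16 [267.1 127.9] depth [ 0.629  -0.3185  0.0527] z0 [ 0.6565 -0.3994  0.    ]
tape_measure 0.83 [350.7 162.3] depth [ 0.3416 -0.2842  0.0143] z0 [ 0.3434 -0.3044  0.    ]
```

View pics/top1z.png

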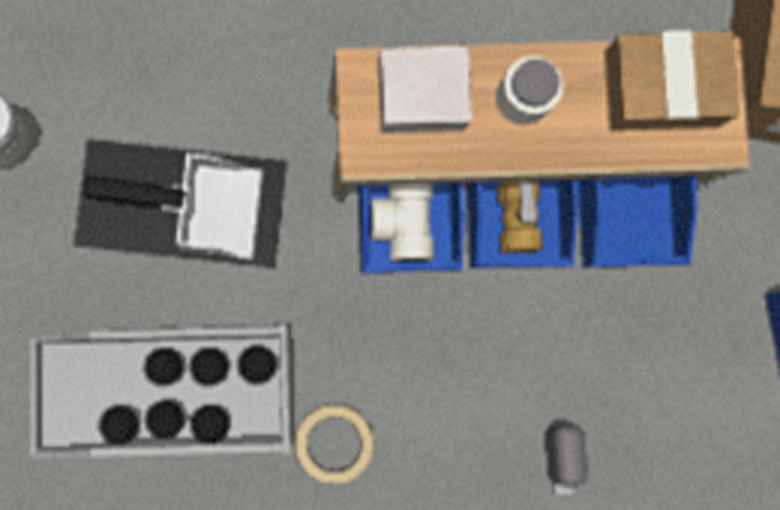

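Run:
```python
from h import *
np.set_printoptions(precision=4,suppress=True)
p=shot('top'); W=cloud(p); img=p['img'].astype(int)
x,y,z=W[...,0],W[...,1],W[...,2]
def rect(m,name):
    P=W[m][:,:2].astype(np.float32); r=cv2.minAreaRect(P); print(name,m.sum(),r, np.median(z[m]),'box',cv2.boxPoints(r).round(4).tolist())
m=(z>.14)&(z<.16)&(x>.6)&(x<.85)&(y<0)&(y>-.6)&(img[...,0]>img[...,2]+40)
rect(m,'board')
blue=(img[...,2]>img[...,0]+50)&(x<.66)&(y<-.05)&(y>-.5)
for z0 in(.045,):
    m=blue&(abs(z-z0)<.006); v,u=np.nonzero(m); print(m.sum())
    for lo,hi,n in((-.2,-.06,'L'),(-.33,-.2,'M'),(-.5,-.335,'R')):
        mm=m&(y>lo)&(y<hi); 
        if mm.sum()>5: rect(mm,n)
g=(x>.3)&(x<.5)&(y>-.01)&(y<.35)&(z>.01)
for a,b in((.02,.035),(.075,.095)):
    rect(g&(z>a)&(z<b)&(img.max(-1)>80),f'bulk{a}')
rect(g&(img.max(-1)>70),'bulkall')
fl=(x>.3)&(x<.5)&(y>-.01)&(y<.35)&(z>.002)&(z<.012)&(img.max(-1)>120);rect(fl,'floor')
s=(x>.55)&(x<.75)&(y>0)&(y<.32)
rect(s&(img.max(-1)<50)&(z<.02),'mat')
rect(s&(z>.055)&(img.max(-1)<60),'handle')
rect(s&(z<.03)&(img.min(-1)>130),'panfloor')
# balls
m=(g&(img.max(-1)<45)&(z>.035)).astype(np.uint8)
n,l,st,c=cv2.connectedComponentsWithStats(m)
for i in range(1,n):
    if st[i,4]>10: 
        k=l==i; print('ball',st[i,4],np.median(W[k],0),np.nanmax(z[k]))
```

```text
board 3390 ((0.7226959466934204, -0.2665548324584961), (0.1441325843334198, 0.43983399868011475), 0.32699209451675415) 0.15108096888231837 box [[0.649399995803833, -0.0471000000834465], [0.6518999934196472, -0.4869000017642975], [0.7960000038146973, -0.4860999882221222], [0.7935000061988831, -0.04619999974966049]]
283
L 88 ((0.6093032360076904, -0.1329430341720581), (0.09445057809352875, 0.11131554841995239), 2.7292613983154297) 0.04511708571613082 box [[0.559499979019165, -0.07959999889135361], [0.5648000240325928, -0.1907999962568283], [0.6590999960899353, -0.18629999458789825], [0.6538000106811523, -0.07509999722242355]]
M 93 ((0.6099421381950378, -0.2642498016357422), (0.116890087723732, 0.08727983385324478), 88.22308349609375) 0.045210987259036495 box [[0.5644999742507935, -0.3212999999523163], [0.6517000198364258, -0.3240000009536743], [0.6553999781608582, -0.20720000565052032], [0.5680999755859375, -0.2045000046491623]]
R 102 ((0.6105612516403198, -0.39972180128097534), (0.11501152813434601, 0.0949566662311554), 89.25423431396484) 0.045819576837132225 box [[0.5623000264167786,
[... 1979 characters left out ...]
4341, 0.23330000042915344], [0.6521999835968018, 0.23659999668598175]]
panfloor 2341 ((0.6499394774436951, 0.16005569696426392), (0.3198360502719879, 0.19986528158187866), 89.99359893798828) 0.001165542864729252 box [[0.550000011920929, 9.999999747378752e-05], [0.7498999834060669, 9.999999747378752e-05], [0.7498999834060669, 0.3199999928474426], [0.550000011920929, 0.3199999928474426]]
ball 99 [0.4607 0.152  0.0461] 0.05448579132549525
ball 101 [0.4591 0.1012 0.0461] 0.05541234062792655
ball 96 [0.461  0.0468 0.047 ] 0.054158380641265325
ball 99 [0.4027 0.1507 0.0455] 0.05542164917095982
ball 109 [0.3974 0.2035 0.0456] 0.054053917577570276
ball 104 [0.3949 0.1012 0.0456] 0.056654241231074653
```

Call:
apply_moves(
  deltas=[
    [0, 0, 0, -0.12, -1],
    [0, 0, 0, -0.115, -1],
    [-0.02, -0.055, 0, 0, -1],
    [-0.02, -0.055, 0, 0, -1],
    [-0.02, -0.055, 0, 0, -1],
    [-0.02, -0.055, 0, 0, -1],
    [-0.02, -0.055, 0, 0, -1],
    [-0.02, -0.055, 0, 0, -1],
  ],
  grip_force=60,
)

```text
t: 2.9
tool_pos: [0.2712, 0.2723, 0.231]
tool_rot: [-0.022, 3.139, -0.001]
contact_force: [0.6, -0.4, 0.5]
opening: 0.0003
```

Call:
apply_moves(
  deltas=[
    [-0.024, -0.053, 0, 0, -1],
    [-0.024, -0.053, 0, 0, -1],
    [-0.024, -0.053, 0, 0, -1],
    [-0.024, -0.053, 0, 0, -1],
    [-0.024, -0.053, 0, 0, -1],
    [-0.024, -0.053, 0, 0, -1],
    [-0.024, -0.053, 0, 0, -1],
    [-0.024, -0.053, 0, 0, -1],
  ],
)

```text
t: 3.9
tool_pos: [0.4736, -0.1642, 0.236]
tool_rot: [-0.02, 3.124, 0.001]
contact_force: [-0.5, -0.2, -0.0]
opening: -0.0002
```

Run:
```python
from h import *
p=shot('wrist'); save(p,'wr1'); print(obs()['q'])
```

```text
[-0.49327451 -0.25579624  1.89266992  0.0047497   1.48789676 -2.07350701]
```

View pics/wr1.png

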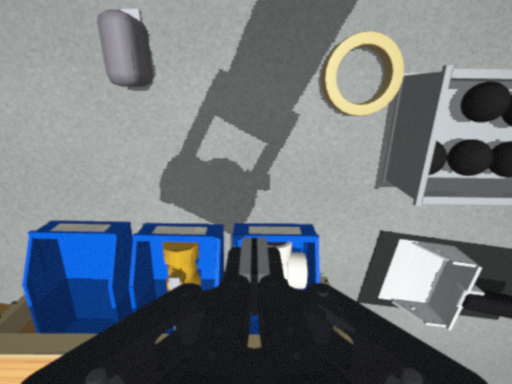

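The wrist view shows the empty right bin at (80,275), the valve at (180,265) and the tee at (295,262). I'll get the right bin's front wall from depth.

Run:
```python
from h import *
np.set_printoptions(precision=4,suppress=True)
p=shot('wrist'); W=cloud(p); x,y,z=np.moveaxis(W,-1,0); img=p['img'].astype(int)
blue=(img[...,2]>img[...,0]+40)
for lo,hi in((-.2,-.07),(-.335,-.205),(-.47,-.335)):
    m=blue&(abs(z-.045)<.004)&(y>lo)&(y<hi)&(x<.575)
    P=W[m]; print(m.sum(),P.min(0),P.max(0),np.median(P,0))
    m=blue&(abs(z-.045)<.004)&(y>lo)&(y<hi)&(x>.585)&(x<.61); P=W[m]
    if len(P): print('  sides y',np.percentile(P[:,1],[2,98]), len(P))
```

```text
616 [ 0.564  -0.1912  0.041 ] [ 0.5747 -0.0779  0.0485] [ 0.5677 -0.1299  0.046 ]
  sides y [-0.0832 -0.0826] 28
601 [ 0.5656 -0.3211  0.0411] [ 0.575  -0.2073  0.0486] [ 0.5694 -0.2665  0.0459]
  sides y [-0.3172 -0.2074] 68
694 [ 0.5638 -0.4573  0.0412] [ 0.5749 -0.3423  0.049 ] [ 0.5679 -0.3973  0.0458]
  sides y [-0.4532 -0.3426] 136
```

Call:
apply_moves(
  deltas=[
    [-0.024, -0.047, 0, 0, -1],
    [-0.024, -0.047, 0, 0, -1],
    [-0.024, -0.047, 0, 0, -1],
    [-0.024, -0.047, 0, 0, -1],
    [-0.024, -0.047, 0, 0, -1],
    [0, 0, 0.03, 0, -1],
    [0, 0, 0.03, 0, -1],
    [0, 0, 0, 0, -1],
  ],
)

```text
t: 5.0
tool_pos: [0.6012, -0.405, 0.1751]
tool_rot: [-0.016, 3.126, 0.004]
contact_force: [-0.3, 0.1, -0.1]
opening: -0.0003
```

Call:
apply_moves(
  deltas=[
    [0.009, 0.005, 0, 0, -1],
    [0, 0, 0.05, 0, -1],
    [0, 0, 0.05, 0, -1],
    [0, 0, 0.04, 0, -1],
    [0, 0, 0.018, 0, -1],
    [0.015, 0, 0, 0, -1],
    [0.015, 0, 0, 0, -1],
    [0.015, 0, 0, 0, -1],
  ],
)

```text
t: 6.0
tool_pos: [0.5546, -0.4038, 0.0319]
tool_rot: [-0.021, 3.105, -0.023]
contact_force: [0.5, 0.2, -0.5]
opening: -0.0001
```

Call:
apply_moves(
  deltas=[
    [0.0, 0, 0.012, 0, -1],
    [0.018, 0.001, 0, 0, -1],
    [0.018, 0.001, 0, 0, -1],
    [0.018, 0.001, 0, 0, -1],
    [0.018, 0, 0, 0, -1],
    [0.014, 0, 0, 0, -1],
    [0.008, 0, 0, 0, -1],
    [0, 0, 0, 0, -1],
  ],
)

```text
t: 7.0
tool_pos: [0.4592, -0.4056, 0.0201]
tool_rot: [-0.017, 3.094, -0.035]
contact_force: [0.4, -0.2, 0.1]
opening: 0.0001
```

Run:
```python
from h import *
p=shot('side'); save(p,'s2'); 
p=shot('top'); save(p,'t2'); W=cloud(p); x,y,z=np.moveaxis(W,-1,0); img=p['img'].astype(int)
blue=(img[...,2]>img[...,0]+40)&(y<-.335)&(y>-.5)&(x<.66)
for a in(.045,.075):
    m=blue&(abs(z-a)<.006); P=W[m]; print(a,m.sum(),P.min(0),P.max(0))
```

```text
0.045 106 [ 0.43645512 -0.4548148   0.03901837] [ 0.61590441 -0.3428244   0.05096113]
0.075 193 [ 0.48667625 -0.45878016  0.06905736] [ 0.62036702 -0.34227788  0.08088019]
```

View pics/t2.png

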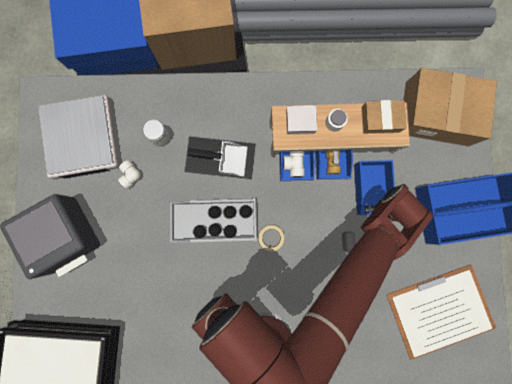

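```bash
cat >> h.py <<'E'
def yaw_y(Rm): return np.arctan2(Rm[1,1],Rm[0,1])
def plan(pos,yaw=None,n=8,T0=None,g=-1,rnd=4):
    """rows from the measured pose to TCP pos, yaw of tool y (rad)"""
    T=T_of(obs()) if T0 is None else T0.copy()
    y0=yaw_y(T[:3,:3]); dy=0 if yaw is None else -(yaw-y0)   # about tool z (down)
    rows=[]; P0=T[:3,3].copy()
    for i in range(n):
        tgt=P0+(np.array(pos)-P0)*(i+1)/n
        d=T[:3,:3].T@(tgt-T[:3,3]); row=np.r_[d,dy/n]; row=np.round(row,rnd); rows.append([*row.tolist(),g])
        T[:3,3]+=T[:3,:3]@row[:3]; T[:3,:3]=T[:3,:3]@R.from_rotvec([0,0,row[3]]).as_matrix()
    print('steps',np.linalg.norm(np.array(pos)-P0)/n,'turn',dy/n); print('[',end='')
    print(',\n '.join(str(r) for r in rows)+']'); return T
E
python3 - <<'E'
from h import *
np.set_printoptions(precision=4,suppress=True)
o=obs(); T=T_of(o); print(T, np.degrees(yaw_y(T[:3,:3])),o['q'])
T1=plan([.466,-.403,.20],None,8)
E
```

```text
[[-0.9988 -0.0112  0.047   0.4596]
 [-0.0122  0.9997 -0.0221 -0.4053]
 [-0.0468 -0.0226 -0.9986  0.0198]
 [ 0.      0.      0.      1.    ]] 90.6390766406408 [-0.8537  0.2122  1.8173  0.0239  1.0646 -2.4473]
steps 0.022536444741011404 turn 0.0
[[-0.0019, -0.0002, -0.0225, 0.0, -1],
 [-0.0018, -0.0003, -0.0224, 0.0, -1],
 [-0.0019, -0.0002, -0.0225, 0.0, -1],
 [-0.0018, -0.0002, -0.0224, 0.0, -1],
 [-0.0019, -0.0002, -0.0225, 0.0, -1],
 [-0.0018, -0.0003, -0.0225, 0.0, -1],
 [-0.0019, -0.0002, -0.0224, 0.0, -1],
 [-0.0018, -0.0002, -0.0225, 0.0, -1]]
```

Call:
apply_moves(
  deltas=[
    [-0.006, 0, 0, 0, -1],
    [0, 0, -0.03, 0, -1],
    [0, 0, -0.045, 0, -1],
    [0, 0, -0.045, 0, -1],
    [0, 0, -0.045, 0.18, -1],
    [0, 0, -0.02, 0.18, 0],
    [0, 0, 0, 0.18, 1],
    [0, 0, 0, 0.18, 1],
  ],
)

```text
t: 8.1
tool_pos: [0.4595, -0.3991, 0.2076]
tool_rot: [1.102, 2.895, -0.002]
contact_force: [0.1, -0.2, -0.6]
opening: 0.0545
```

Run:
```python
from h import *
np.set_printoptions(precision=4,suppress=True)
o=obs(); T=T_of(o); print(T, np.degrees(yaw_y(T[:3,:3])),o['q'])
a=plan([.60,.11,.21],np.radians(-7.6),8,g=1)
```

```text
[[-0.7461  0.6647  0.0404  0.4595]
 [ 0.6646  0.747  -0.0166 -0.3991]
 [-0.0412  0.0145 -0.999   0.2076]
 [ 0.      0.      0.      1.    ]] 48.338828903372516 [-0.8462  0.0027  1.7042  0.0196  1.3955 -1.6926]
steps 0.06601185990638772 turn 0.1220395930092024
[[0.0292, 0.0592, -0.0006, 0.122, 1],
 [0.0361, 0.0552, -0.0007, 0.122, 1],
 [0.0427, 0.0504, -0.0006, 0.122, 1],
 [0.0484, 0.0449, -0.0007, 0.122, 1],
 [0.0535, 0.0386, -0.0006, 0.122, 1],
 [0.0579, 0.0318, -0.0007, 0.122, 1],
 [0.0613, 0.0245, -0.0006, 0.122, 1],
 [0.0638, 0.0169, -0.0007, 0.122, 1]]
```

Call:
apply_moves(
  deltas=[
    [0.027, 0.056, 0, 0.122, 1],
    [0.034, 0.052, 0, 0.122, 1],
    [0.04, 0.047, 0, 0.122, 1],
    [0.045, 0.042, 0, 0.122, 1],
    [0.05, 0.036, 0, 0.122, 1],
    [0.054, 0.03, 0, 0.122, 1],
    [0.057, 0.023, 0, 0.122, 1],
    [0.059, 0.016, 0, 0.122, 1],
  ],
)

```text
t: 9.1
tool_pos: [0.6032, 0.0799, 0.2044]
tool_rot: [2.373, 1.999, 0.028]
contact_force: [0.3, -0.7, -0.2]
opening: 0.0857
```

Run:
```python
from h import *
np.set_printoptions(precision=4,suppress=True)
o=obs(); T=T_of(o); print(T, np.degrees(yaw_y(T[:3,:3])),o['q'])
p=shot('wrist'); save(p,'wr3')
a=plan([.657,.22,.16],np.radians(-7.6),8,g=1)
```

```text
[[ 0.17    0.9847  0.0392  0.6032]
 [ 0.9854 -0.1694 -0.0181  0.0799]
 [-0.0112  0.0417 -0.9991  0.2044]
 [ 0.      0.      0.      1.    ]] -9.763383329099065 [ 0.0182  0.008   1.7042 -0.0191  1.3906  0.1919]
steps 0.01875353562966817 turn -0.004528488741986511
[[0.0176, 0.0035, 0.0056, -0.0045, 1],
 [0.0175, 0.0035, 0.0056, -0.0045, 1],
 [0.0175, 0.0037, 0.0056, -0.0045, 1],
 [0.0175, 0.0037, 0.0056, -0.0045, 1],
 [0.0175, 0.0038, 0.0056, -0.0045, 1],
 [0.0175, 0.0038, 0.0056, -0.0045, 1],
 [0.0175, 0.004, 0.0055, -0.0045, 1],
 [0.0174, 0.004, 0.0056, -0.0045, 1]]
```

View pics/wr3.png

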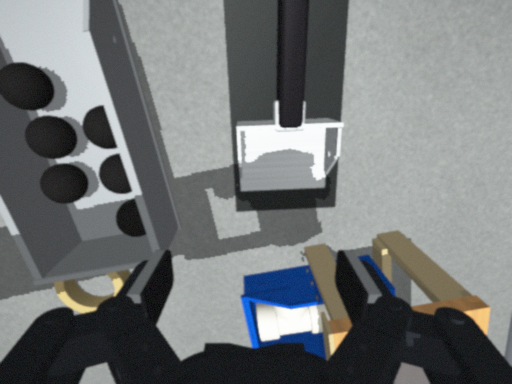

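Run:
```python
from h import *
np.set_printoptions(precision=4,suppress=True)
for n in('wrist','top'):
    p=shot(n); W=cloud(p); x,y,z=np.moveaxis(W,-1,0); img=p['img'].astype(int)
    m=(x>.58)&(x<.72)&(y>.08)&(y<.25)&(z>.055)&(z<.1)&(img.max(-1)<60)
    P=W[m]; r=cv2.minAreaRect(P[:,:2].astype(np.float32)); print(n,m.sum(),r,cv2.boxPoints(r))
    A=np.c_[P[:,:2],np.ones(len(P))]; 
    for yy in(.13,.15,.17,.19,.21):
        k=abs(P[:,1]-yy)<.006
        if k.sum(): print(yy,np.percentile(P[k,0],[3,97]),np.percentile(P[k,0],[3,97]).mean(),np.median(P[k,2]),P[k,2].max())
    m=(x>.55)&(x<.75)&(y>0)&(y<.3)&(img.min(-1)>110)&(z<.065)&(z>.004)
    P=W[m]; r=cv2.minAreaRect(P[:,:2].astype(np.float32)); print('pan',m.sum(),r,cv2.boxPoints(r))
    k=(img.min(-1)>150)&(abs(z-.055)<.012)&(x>.55)&(x<.75)&(y>0)&(y<.3)
    P=W[k]; print('backwall',len(P),P.min(0),P.max(0)) if len(P) else 0
    for t in('scoop_grip','scoop_heel','mat'):
        for d in ctrl.spot_point(p,t)[:1]: print(t,d['confidence'],d['uv'],w(p,*d['uv']),w(p,*d['uv'],.0595 if 'grip' in t else .004))
```

```text
wrist 3677 ((0.6609460115432739, 0.18082129955291748), (0.10965999960899353, 0.024390390142798424), 81.97054290771484) [[0.6412 0.1282]
 [0.6654 0.1248]
 [0.6807 0.2334]
 [0.6565 0.2368]]
0.13 [0.6448 0.6636] 0.654188571356152 0.0662511241182937 0.06804084232632951
0.15 [0.6458 0.6674] 0.656638522668242 0.0688312089484499 0.07164121168859966
0.17 [0.6473 0.6709] 0.6591056390475961 0.0716040861517791 0.07398183294199723
0.19 [0.6501 0.6733] 0.6617178003762934 0.07437341452995067 0.07782802267064054
0.21 [0.6528 0.6759] 0.6643415490854871 0.0771278897245973 0.08019500762406984
pan 6607 ((0.6585655212402344, 0.13346704840660095), (0.23891322314739227, 0.12952551245689392), 82.37371826171875) [[0.5785 0.0237]
 [0.7069 0.0065]
 [0.7386 0.2433]
 [0.6102 0.2605]]
backwall 841 [0.5965 0.0787 0.0439] [0.7058 0.1513 0.0651]
scoop_grip 0.97 [290.7, 66.7] [0.6599 0.1862 0.0744] [0.6625 0.1871 0.0595]
scoop_heel 0.9 [281.9, 127.3] [0.6461 0.1348 0.0667] [0.6535 0.1267 0.004 ]
mat 0.84 [286.0, 123.5] [0.6504 0.1377 0.0674] [0.6589 0.1302 0.004 ]
top 80 ((0.6619507074356079, 0.21691253781318665), (0.03396635502576828, 0.02601013518869877), 87.42049407958984) [[0.6482 0.2005]
 [0.6742 0.1994]
 [0.6757 0.2333]
 [0.6497 0.2345]]
0.21 [0.649  0.6742] 0.6616363179582418 0.07545985292563762 0.08036752388801194
pan 178 ((0.6502306461334229, 0.14927718043327332), (0.2968049943447113, 0.19721990823745728), 89.39395141601562) [[ 0.5501  0.0019]
 [ 0.7473 -0.0002]
 [ 0.7504  0.2966]
 [ 0.5532  0.2987]]
backwall 12 [0.5961 0.119  0.0464] [0.6192 0.1322 0.061 ]
scoop_grip 0.59 [333.5, 154.6] [ 0.6441 -0.2591  0.0704] [ 0.6462 -0.2616  0.0595]
scoop_heel 0.59 [222.7, 159.1] [0.5583 0.0913 0.5078] [0.6495 0.1221 0.004 ]
mat 0.85 [218.8, 156.7] [0.5633 0.0996 0.5109] [0.6585 0.1358 0.004 ]
```

Run:
```python
from h import *
a=plan([.660,.179,.14],np.radians(-7.5),5,g=1)
```

```text
steps 0.02685762436001064 turn -0.0075698172609558415
[[0.0224, 0.0073, 0.013, -0.0076, 1],
 [0.0223, 0.0075, 0.0129, -0.0076, 1],
 [0.0222, 0.0076, 0.013, -0.0076, 1],
 [0.0222, 0.0078, 0.013, -0.0076, 1],
 [0.0221, 0.008, 0.013, -0.0076, 1]]
```

Call:
apply_moves(
  deltas=[
    [0.022, 0.0075, 0.013, -0.008, 1],
    [0.022, 0.0075, 0.013, -0.008, 1],
    [0.022, 0.0075, 0.013, -0.008, 1],
    [0.022, 0.0075, 0.013, -0.008, 1],
    [0.022, 0.008, 0.013, -0.008, 1],
    [0, 0, 0, 0, 1],
    [0, 0, 0, 0, 1],
    [0, 0, 0, 0, 1],
  ],
)

```text
t: 10.55
tool_pos: [0.6628, 0.1695, 0.1408]
tool_rot: [2.341, 2.03, 0.029]
contact_force: [0.1, 0.2, -0.1]
opening: 0.0856
```

Run:
```python
from h import *
np.set_printoptions(precision=4,suppress=True)
T=T_of(obs()); print(T)
p=shot('wrist'); save(p,'wr4'); W=cloud(p); x,y,z=np.moveaxis(W,-1,0); img=p['img'].astype(int)
m=(x>.58)&(x<.72)&(y>.08)&(y<.25)&(z>.055)&(z<.1)&(img.max(-1)<60); P=W[m]
for yy in(.15,.17,.19,.21):
        k=abs(P[:,1]-yy)<.006
        if k.sum(): print(yy,np.percentile(P[k,0],[3,97]),np.percentile(P[k,0],[3,97]).mean(),np.median(P[k,2]))
a=plan([.660,.179,.04],np.radians(-7.5),4,g=1)
```

```text
[[ 0.1422  0.9889  0.0422  0.6628]
 [ 0.9897 -0.1415 -0.0199  0.1695]
 [-0.0137  0.0446 -0.9989  0.1408]
 [ 0.      0.      0.      1.    ]]
0.15 [0.6466 0.6678] 0.6572220506918461 0.06883208981820488
0.17 [0.6483 0.6712] 0.6597721772004674 0.07158043575780271
0.19 [0.6511 0.6737] 0.6624120166660696 0.074583458480283
0.21 [0.654  0.6765] 0.6652179795962061 0.07727631589720296
steps 0.025394418450273216 turn -0.002798435628683607
[[0.0026, -0.0022, 0.0252, -0.0028, 1],
 [0.0026, -0.0022, 0.0251, -0.0028, 1],
 [0.0026, -0.0022, 0.0252, -0.0028, 1],
 [0.0026, -0.0022, 0.0252, -0.0028, 1]]
```

View pics/wr4.png

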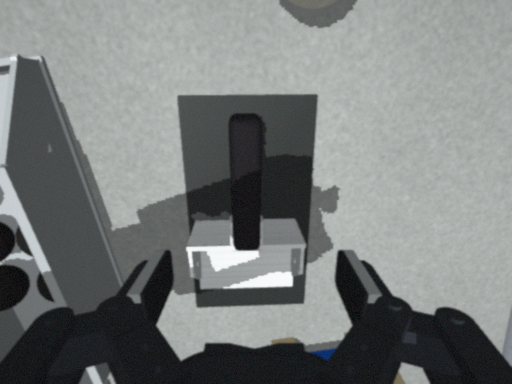

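Call:
apply_moves(
  deltas=[
    [0.0026, -0.002, 0.025, -0.003, 1],
    [0.0026, -0.002, 0.025, -0.003, 1],
    [0.0026, -0.002, 0.025, -0.003, 1],
    [0.0026, -0.002, 0.025, -0.003, 1],
    [0, 0, 0, 0, 1],
    [0, 0, 0, 0, -1],
    [0, 0, 0, 0, -1],
    [0, 0, 0, 0, -1],
  ],
  grip_force=100,
)

```text
t: 11.6
tool_pos: [0.6655, 0.1763, 0.048]
tool_rot: [2.327, 2.033, 0.047]
contact_force: [-1.3, 1.1, 0.8]
opening: 0.0326
```

Run:
```python
from h import *
np.set_printoptions(precision=4,suppress=True)
T=T_of(obs()); print(T)
p=shot('wrist'); save(p,'wr5')
```

```text
[[ 0.1343  0.9893  0.0563  0.6655]
 [ 0.9909 -0.1335 -0.0186  0.1763]
 [-0.0108  0.0583 -0.9982  0.048 ]
 [ 0.      0.      0.      1.    ]]
```

View pics/wr5.png

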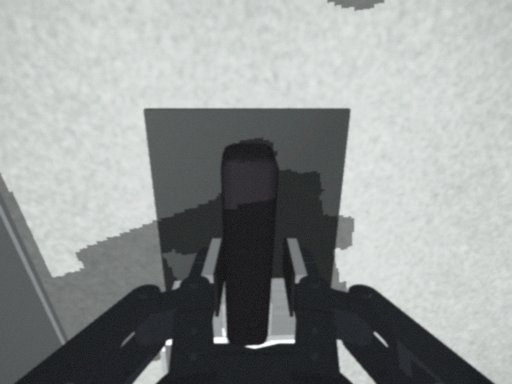

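Call:
apply_moves(
  deltas=[
    [0, 0, 0.004, 0, -1],
    [0, 0, 0, 0, -1],
    [0, 0, 0, 0, -1],
    [0, 0, 0, 0, -1],
    [0, 0, 0, 0, -1],
    [0, 0, 0, 0, -1],
    [0, 0, -0.01, 0, -1],
    [0, 0, -0.01, 0, -1],
  ],
  grip_force=100,
)

```text
t: 12.65
tool_pos: [0.6637, 0.1776, 0.0683]
tool_rot: [2.331, 2.035, 0.043]
contact_force: [-0.2, 0.7, -2.0]
opening: 0.0225
```

Run:
```python
from h import *
np.set_printoptions(precision=4,suppress=True)
T=T_of(obs()); print(T)
p=shot('side'); save(p,'s5'); cv2.imwrite('pics/s5z.png',cv2.resize(cv2.cvtColor(p['img'][150:290,130:330],cv2.COLOR_RGB2BGR),None,fx=4,fy=4))
```

```text
[[ 0.1355  0.9894  0.0517  0.6637]
 [ 0.9907 -0.1347 -0.0174  0.1776]
 [-0.0103  0.0536 -0.9985  0.0683]
 [ 0.      0.      0.      1.    ]]
```

View pics/s5z.png

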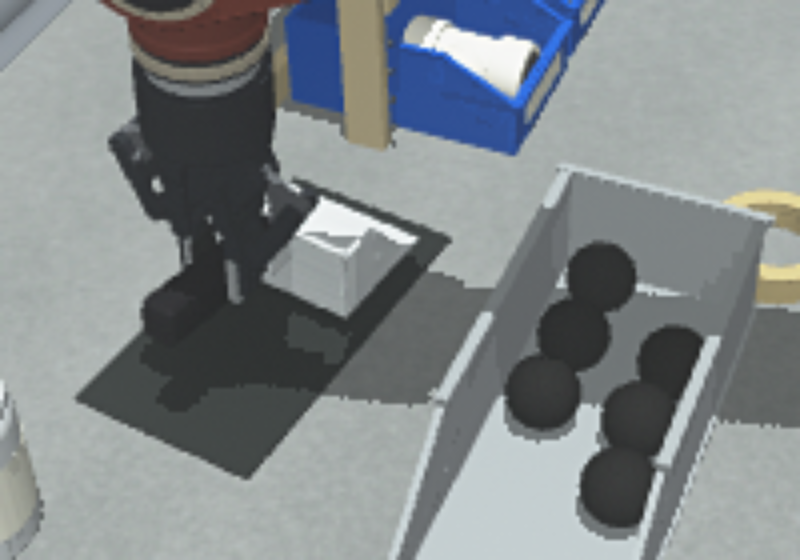

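Run:
```python
from h import *
np.set_printoptions(precision=4,suppress=True)
for n in('top','side'):
    p=shot(n); W=cloud(p); x,y,z=np.moveaxis(W,-1,0); img=p['img'].astype(int)
    g=(img.max(-1)>90)&(x>.34)&(x<.52)&(y>0)&(y<.33)
    print(n)
    for a,b,nm in((.08,.092,'hi'),(.024,.034,'lo')):
        m=g&(z>a)&(z<b); P=W[m]
        for lo,hi in((.36,.38),(.39,.47),(.485,.51)):
            k=(P[:,0]>lo)&(P[:,0]<hi)
            if k.sum()>8:
                Q=P[k]; 
                if lo!=.39: 
                    c=np.polyfit(Q[:,1],Q[:,0],1); print(nm,'side',k.sum(),'x at .03,.13,.23,.28:',np.polyval(c,[.03,.13,.23,.28]),'yrange',Q[:,1].min(),Q[:,1].max(), 'sd',np.std(Q[:,0]-np.polyval(c,Q[:,1])))
                else: print(nm,'end',k.sum(),'y',np.percentile(Q[:,1],[5,50,95]))
```

```text
top
hi side 75 x at .03,.13,.23,.28: [0.368  0.3663 0.3645 0.3636] yrange 0.01607279928228277 0.10487334455658788 sd 0.00333312700058047
hi end 46 y [0.0143 0.0173 0.0204]
hi side 82 x at .03,.13,.23,.28: [0.4944 0.4961 0.4977 0.4985] yrange 0.01604333754677762 0.12539841513027955 sd 0.002889318043748756
lo side 18 x at .03,.13,.23,.28: [0.37   0.371  0.3721 0.3726] yrange 0.0011416407416386526 0.3056522430782968 sd 0.004561174373128024
lo end 49 y [0.038  0.3022 0.3051]
lo side 11 x at .03,.13,.23,.28: [0.4923 0.4919 0.4916 0.4914] yrange 0.022342644170960355 0.3044544665623745 sd 0.003204145038484816
side
hi side 288 x at .03,.13,.23,.28: [0.3692 0.3692 0.3691 0.3691] yrange 0.014777822040740851 0.2354394974587346 sd 0.0028881405500353553
hi end 114 y [0.0146 0.0197 0.0231]
hi side 281 x at .03,.13,.23,.28: [0.4959 0.4965 0.4971 0.4974] yrange 0.013378568445541306 0.23724078541028182 sd 0.0030256996115241054
lo side 102 x at .03,.13,.23,.28: [0.3653 0.3674 0.3695 0.3705] yrange 0.0010417140396506985 0.30777396188654016 sd 0.002633694338444294
lo end 203 y [0.0189 0.3033 0.3065]
lo side 150 x at .03,.13,.23,.28: [0.4933 0.4937 0.4942 0.4944] yrange 0.01737413143884703 0.3075025574299074 sd 0.002684605862040464
```

Run:
```python
from h import *
a=plan([.65,.20,.13],None,2)
a=plan([.432,.40,.13],np.radians(0),10,T0=a)
```

```text
steps 0.03317907376371705 turn 0.0
[[0.0097, -0.007, -0.0309, 0.0, -1],
 [0.0098, -0.0069, -0.031, 0.0, -1]]
steps 0.029583928741025993 turn -0.013531329465249358
[[0.0169, -0.0243, -0.0015, -0.0135, -1],
 [0.0171, -0.024, -0.0015, -0.0135, -1],
 [0.0175, -0.0238, -0.0016, -0.0135, -1],
 [0.0179, -0.0236, -0.0015, -0.0135, -1],
 [0.0181, -0.0233, -0.0015, -0.0135, -1],
 [0.0185, -0.023, -0.0015, -0.0135, -1],
 [0.0187, -0.0229, -0.0015, -0.0135, -1],
 [0.0191, -0.0225, -0.0015, -0.0135, -1],
 [0.0194, -0.0223, -0.0016, -0.0135, -1],
 [0.0197, -0.0221, -0.0015, -0.0135, -1]]
```

Call:
apply_moves(
  deltas=[
    [0.01, -0.007, -0.03, 0, -1],
    [0.01, -0.007, -0.03, 0, -1],
    [0.021, -0.03, -0.002, -0.017, -1],
    [0.022, -0.03, -0.002, -0.017, -1],
    [0.022, -0.029, -0.002, -0.017, -1],
    [0.023, -0.029, -0.002, -0.017, -1],
    [0.023, -0.028, -0.002, -0.017, -1],
    [0.024, -0.028, -0.002, -0.017, -1],
  ],
)

```text
t: 13.8
tool_pos: [0.4938, 0.3511, 0.1328]
tool_rot: [2.203, 2.14, 0.063]
contact_force: [0.3, 0.0, -2.2]
opening: 0.0219
```

Run:
```python
from h import *
np.set_printoptions(precision=4,suppress=True)
T=T_of(obs()); print(T,obs()['q'])
a=plan([.432,.395,.10],np.radians(-.3),6)
```

```text
[[ 0.0294  0.9965  0.078   0.4938]
 [ 0.9994 -0.0278 -0.0213  0.3511]
 [-0.019   0.0786 -0.9967  0.1328]
 [ 0.      0.      0.      1.    ]] [ 0.5219  0.0558  1.7805 -0.0605  1.2487  0.568 ]
steps 0.01376791553707337 turn -0.003774665659338957
[[0.0071, -0.0109, 0.0045, -0.0038, -1],
 [0.0072, -0.0109, 0.0045, -0.0038, -1],
 [0.0072, -0.0108, 0.0045, -0.0038, -1],
 [0.0072, -0.0108, 0.0044, -0.0038, -1],
 [0.0073, -0.0108, 0.0045, -0.0038, -1],
 [0.0073, -0.0108, 0.0045, -0.0038, -1]]
```

Call:
apply_moves(
  deltas=[
    [0.007, -0.011, 0.004, -0.004, -1],
    [0.007, -0.011, 0.004, -0.004, -1],
    [0.007, -0.011, 0.004, -0.004, -1],
    [0.007, -0.011, 0.004, -0.004, -1],
    [0.007, -0.011, 0.004, -0.004, -1],
    [0.007, -0.011, 0.004, -0.004, -1],
    [0, 0, 0, 0, -1],
    [0, 0, 0, 0, -1],
  ],
)

```text
t: 14.8
tool_pos: [0.4259, 0.3953, 0.0992]
tool_rot: [2.174, 2.168, 0.058]
contact_force: [0.1, -0.3, -2.7]
opening: 0.0223
```

Run:
```python
from h import *
np.set_printoptions(precision=4,suppress=True)
T=T_of(obs()); print(T,obs()['q'])
p=shot('side'); save(p,'s6'); cv2.imwrite('pics/s6z.png',cv2.resize(cv2.cvtColor(p['img'][170:370,170:370],cv2.COLOR_RGB2BGR),None,fx=3,fy=3))
p=shot('wrist'); save(p,'wr6')
```

```text
[[ 0.0033  0.9971  0.0766  0.4259]
 [ 0.9997 -0.0015 -0.0232  0.3953]
 [-0.023   0.0766 -0.9968  0.0992]
 [ 0.      0.      0.      1.    ]] [ 0.6515  0.043   1.8542 -0.0697  1.1983  0.6779]
```

View pics/s6z.png

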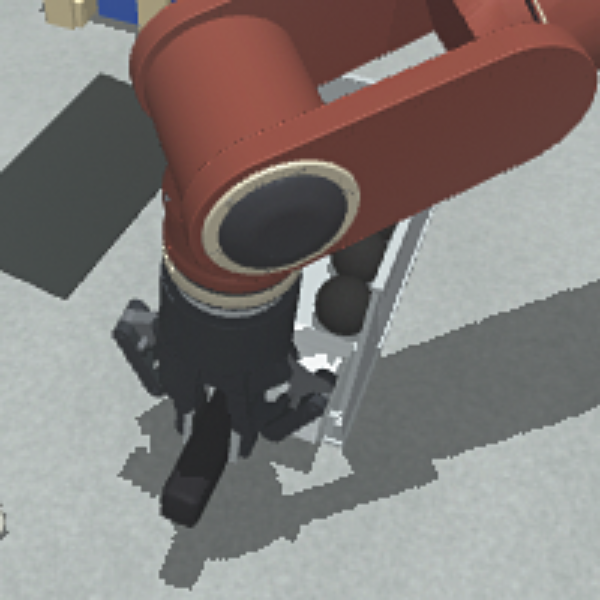

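View pics/wr6.png

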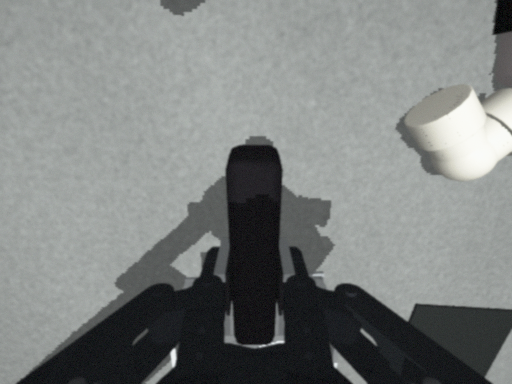

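```bash
cat >> h.py <<'E'
def handle(verbose=1):
    """pitch of handle relative to the tool and in the world from wrist depth; lip-up positive vs flat (handle rise 8deg)"""
    T=T_of(obs()); p=shot('wrist'); W=cloud(p); L=(W-T[:3,3])@T[:3,:3]
    img=p['img'].astype(int); x,y,z=np.moveaxis(L,-1,0)
    m=(img.max(-1)<70)&(x>.018)&(x<.075)&(abs(y)<.009)&(z>-.06)&(z<.05)
    Q=W[m]; lx,lz=x[m],z[m]
    for _ in range(4):
        c=np.polyfit(lx,lz,1); r=lz-np.polyval(c,lx); k=abs(r)<max(.003,2*r.std()); lx,lz=lx[k],lz[k]
    A=np.degrees(np.arctan(c[0]))   # tool z down: rising backwards gives negative
    tx=T[:3,0]; tiltx=np.degrees(np.arcsin(tx[2]))
    wp=-A+tiltx   # elevation of handle going backwards
    if verbose: print('handle n',m.sum(),len(lx),'tool-slope',round(-A,2),'world rise',round(wp,2),'-> scoop pitch (lip up +)',round(8-wp,2),'top at x=0: tool z',round(float(c[1]),4), 'roll deg',round(np.degrees(np.arcsin(T[2,1])),2))
    return 8-wp
E
python3 - <<'E'
from h import *
np.set_printoptions(precision=4,suppress=True)
handle()
T=T_of(obs())
p=shot('top'); save(p,'t6'); cv2.imwrite('pics/t6z.png',cv2.resize(cv2.cvtColor(p['img'][130:260,100:300],cv2.COLOR_RGB2BGR),None,fx=4,fy=4))
E
```

```text
handle n 4233 3605 tool-slope 6.79 world rise 5.48 -> scoop pitch (lip up +) 2.52 top at x=0: tool z -0.0247 roll deg 4.39
```

View pics/t6z.png

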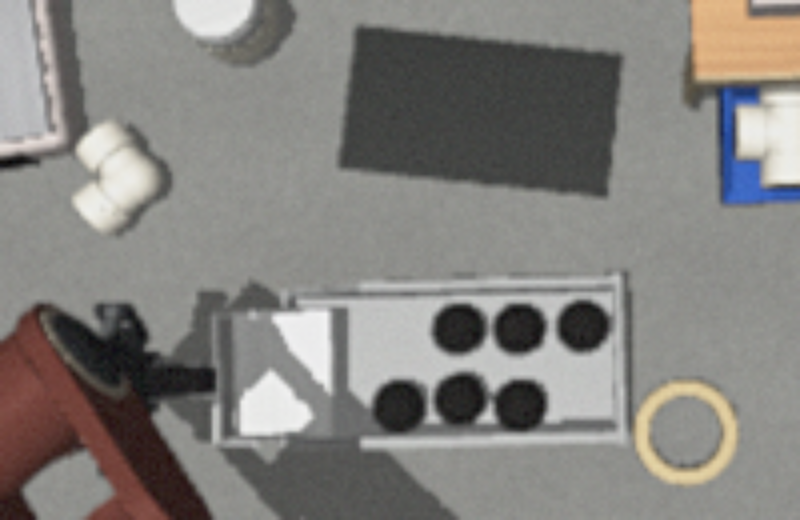

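```bash
cat >> h.py <<'E'
def pan(p=None,T=None):
    """fit pan floor plane from top camera depth; prints lip/side position"""
    T=T_of(obs()) if T is None else T; p=shot('top') if p is None else p
    W=cloud(p); L=(W-T[:3,3])@T[:3,:3]; x,y,z=np.moveaxis(L,-1,0); img=p['img'].astype(int)
    m=(x<-.066)&(x>-.135)&(abs(y)<.044)&(z>.015)&(z<.075)&(img.max(-1)>60)
    Q=L[m]
    if len(Q)<20: print('pan not seen',len(Q)); return
    for _ in range(5):
        A=np.c_[Q[:,:2],np.ones(len(Q))]; c=np.linalg.lstsq(A,Q[:,2],rcond=None)[0]; r=Q[:,2]-A@c; k=abs(r)<max(.002,1.5*r.std()); Q=Q[k]
    f=lambda a,b:T[:3,:3]@np.array([a,b,c@[a,b,1]])+T[:3,3]
    h=f(-.058,0); l=f(-.143,0); sL=f(-.1,-.053); sR=f(-.1,.053)
    print('pan n',len(Q),'sd',r.std().round(4),'heel(top of floor)',h.round(4),'lip',l.round(4),'pitch up',np.degrees(np.arcsin((l-h)[2]/np.linalg.norm(l-h))).round(2),'roll(+y tool up)',np.degrees(np.arcsin((sR-sL)[2]/.106)).round(2))
E
python3 - <<'E'
from h import *
np.set_printoptions(precision=4,suppress=True)
pan()
p=shot('top'); W=cloud(p); img=p['img'].astype(int)
T=T_of(obs()); 
for v in(213,218,225): # columns cross section
    pass
u0=100+280//4
for u in (158,165,172,180):
    print(u,[(int(v),W[v,u].round(3).tolist()) for v in range(196,250,1) if abs(W[v,u,2]-.085)<.5 and v%2==0])
E
```

```text
pan n 296 sd 0.0011 heel(top of floor) [0.4293 0.3363 0.059 ] lip [0.4291 0.2512 0.0592] pitch up 0.18 roll(+y tool up) 4.79
158 [(196, [0.524, 0.353, -0.004]), (198, [0.517, 0.353, -0.002]), (200, [0.51, 0.352, -0.001]), (202, [0.503, 0.353, -0.004]), (204, [0.496, 0.353, -0.004]), (206, [0.489, 0.352, 0.001]), (208, [0.476, 0.329, 0.099]), (210, [0.472, 0.339, 0.059]), (212, [0.465, 0.339, 0.059]), (214, [0.458, 0.338, 0.061]), (216, [0.452, 0.339, 0.06]), (218, [0.445, 0.339, 0.059]), (220, [0.438, 0.338, 0.06]), (222, [0.432, 0.338, 0.061]), (224, [0.425, 0.34, 0.053]), (226, [0.418, 0.339, 0.059]), (228, [0.412, 0.34, 0.054]), (230, [0.405, 0.339, 0.056]), (232, [0.398, 0.34, 0.055]), (234, [0.392, 0.34, 0.053]), (236, [0.385, 0.339, 0.059]), (238, [0.378, 0.339, 0.06]), (240, [0.373, 0.33, 0.098]), (242, [0.363, 0.352, 0.002]), (244, [0.357, 0.352, 0.004]), (246, [0.35, 0.353, 0.0]), (248, [0.343, 0.354, -0.004])]
165 [(196, [0.523, 0.327, 0.004]), (198, [0.516, 0.328, -0.0]), (200, [0.509, 0.328, -0.001]), (202, [0.502, 0.328, 0.0]), (204, [0.495, 0.328, 0.001]), (206, [0.488,
[... 1567 characters left out ...]
 0.266, 0.054]), (204, [0.492, 0.27, 0.029]), (206, [0.486, 0.274, 0.006]), (208, [0.476, 0.264, 0.064]), (210, [0.469, 0.264, 0.066]), (212, [0.463, 0.265, 0.061]), (214, [0.456, 0.265, 0.06]), (216, [0.45, 0.266, 0.058]), (218, [0.443, 0.265, 0.063]), (220, [0.436, 0.265, 0.059]), (222, [0.43, 0.265, 0.059]), (224, [0.423, 0.265, 0.061]), (226, [0.416, 0.265, 0.063]), (228, [0.41, 0.266, 0.055]), (230, [0.403, 0.266, 0.056]), (232, [0.396, 0.266, 0.057]), (234, [0.39, 0.266, 0.056]), (236, [0.383, 0.267, 0.055]), (238, [0.376, 0.266, 0.057]), (240, [0.37, 0.266, 0.056]), (242, [0.361, 0.276, 0.001]), (244, [0.354, 0.276, 0.001]), (246, [0.347, 0.277, -0.001]), (248, [0.341, 0.276, 0.001])]
```

Call:
apply_moves(
  deltas=[
    [0, 0.005, 0.008, 0, -1],
    [0, 0.004, 0.007, 0, -1],
    [0, 0, 0, 0, -1],
    [-0.012, 0, 0, 0, -1],
    [-0.012, 0, 0, 0, -1],
    [-0.012, 0, 0, 0, -1],
    [-0.012, 0, 0, 0, -1],
    [0, 0, 0, 0, -1],
  ],
)

```text
t: 16.1
tool_pos: [0.4373, 0.3426, 0.0857]
tool_rot: [2.176, 2.166, 0.059]
contact_force: [0.4, 0.1, -2.8]
opening: 0.0219
```

Run:
```python
from h import *
np.set_printoptions(precision=4,suppress=True)
print(T_of(obs())); pan()
p=shot('top'); save(p,'t7'); cv2.imwrite('pics/t7z.png',cv2.resize(cv2.cvtColor(p['img'][130:260,100:300],cv2.COLOR_RGB2BGR),None,fx=4,fy=4))
```

```text
[[ 0.0055  0.997   0.0772  0.4373]
 [ 0.9997 -0.0037 -0.0232  0.3426]
 [-0.0228  0.0773 -0.9967  0.0857]
 [ 0.      0.      0.      1.    ]]
pan n 300 sd 0.0011 heel(top of floor) [0.4402 0.2836 0.0447] lip [0.4398 0.1987 0.0468] pitch up 1.39 roll(+y tool up) 5.83
```

View pics/t7z.png

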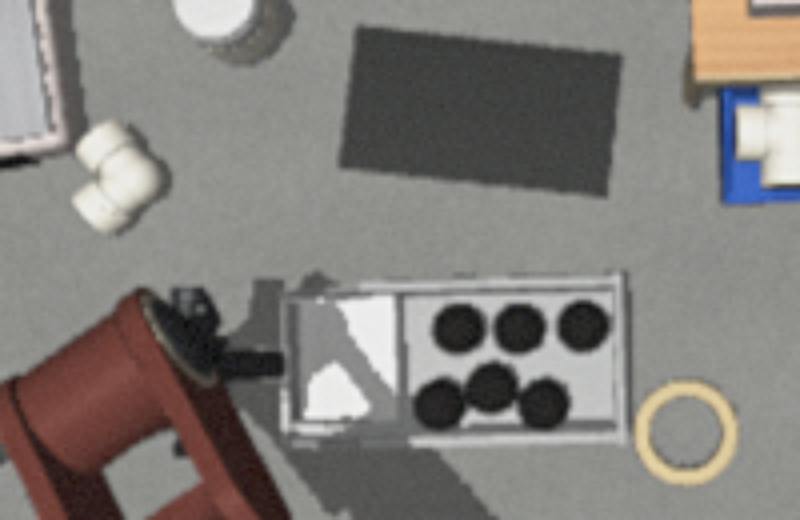

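Call:
apply_moves(
  deltas=[
    [0, -0.003, 0.009, 0, -1],
    [0, 0, 0.009, 0, -1],
    [0, 0, 0.009, 0, -1],
    [0, 0, 0.005, 0, -1],
    [0, 0, 0.004, 0, -1],
    [0, 0, 0.004, 0, -1],
    [0, 0, 0.003, 0, -1],
    [0, 0, 0.003, 0, -1],
  ],
)

```text
t: 17.2
tool_pos: [0.4389, 0.3456, 0.0489]
tool_rot: [2.178, 2.168, 0.049]
contact_force: [-6.4, -2.2, 17.3]
opening: 0.0222
```

Run:
```python
from h import *
np.set_printoptions(precision=4,suppress=True)
print(T_of(obs())); pan(); handle()
p=shot('top'); save(p,'t8'); cv2.imwrite('pics/t8z.png',cv2.resize(cv2.cvtColor(p['img'][190:250,150:270],cv2.COLOR_RGB2BGR),None,fx=6,fy=6))
```

```text
[[ 0.0057  0.9975  0.0705  0.4389]
 [ 0.9997 -0.0039 -0.0259  0.3456]
 [-0.0256  0.0706 -0.9972  0.0489]
 [ 0.      0.      0.      1.    ]]
pan n 276 sd 0.0011 heel(top of floor) [0.4414 0.2865 0.0105] lip [0.4406 0.2017 0.0162] pitch up 3.8 roll(+y tool up) 3.61
handle n 4147 3619 tool-slope 4.5 world rise 3.03 -> scoop pitch (lip up +) 4.97 top at x=0: tool z -0.0247 roll deg 4.04
```

View pics/t8z.png

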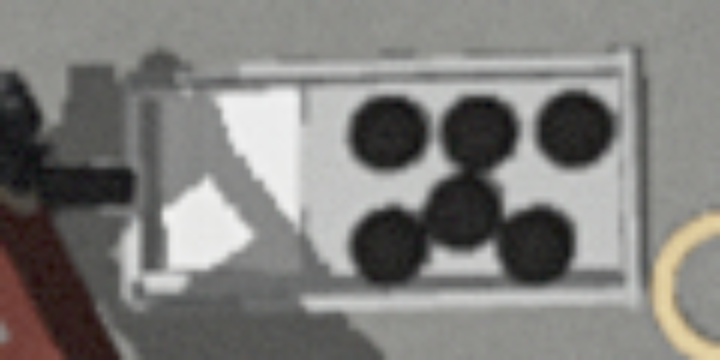

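Call:
apply_moves(
  deltas=[
    [0, 0, 0.004, 0, -1],
    [0, 0, 0.004, 0, -1],
    [0, 0, 0.004, 0, -1],
    [0, 0, 0.004, 0, -1],
    [0, 0, 0.004, 0, -1],
    [0, 0, 0.004, 0, -1],
    [0, 0, 0.004, 0, -1],
    [0, 0, 0.004, 0, -1],
  ],
  grip_force=120,
)

```text
t: 18.35
tool_pos: [0.4427, 0.3493, 0.0427]
tool_rot: [2.187, 2.166, 0.026]
contact_force: [-6.4, -1.0, 16.7]
opening: 0.0218
```

Run:
```python
from h import *
np.set_printoptions(precision=4,suppress=True)
print(T_of(obs())); pan(); handle()
```

```text
[[ 0.0102  0.9984  0.0564  0.4427]
 [ 0.9994 -0.0084 -0.0333  0.3493]
 [-0.0328  0.0567 -0.9979  0.0427]
 [ 0.      0.      0.      1.    ]]
pan n 275 sd 0.0011 heel(top of floor) [0.4441 0.2902 0.0089] lip [0.4427 0.2055 0.021 ] pitch up 8.16 roll(+y tool up) 1.03
handle n 3966 3565 tool-slope 0.62 world rise -1.27 -> scoop pitch (lip up +) 9.27 top at x=0: tool z -0.0248 roll deg 3.24
```

Call:
apply_moves(
  deltas=[
    [0, -0.003, -0.002, 0, -1],
    [0, -0.003, -0.002, 0, -1],
    [0, -0.003, -0.002, 0, -1],
    [0, 0, -0.002, 0, -1],
    [0, 0, 0, 0, -1],
    [0, 0, 0, 0, -1],
    [0, 0, 0, 0, -1],
    [0, 0, 0, 0, -1],
  ],
  grip_force=20,
)

```text
t: 19.45
tool_pos: [0.4329, 0.3496, 0.0497]
tool_rot: [2.186, 2.167, 0.024]
contact_force: [0.1, 0.9, -2.6]
opening: 0.0217
```

Run:
```python
from h import *
np.set_printoptions(precision=4,suppress=True)
print(T_of(obs())); pan(); handle()
```

```text
[[ 0.01    0.9984  0.056   0.4329]
 [ 0.9994 -0.0081 -0.034   0.3496]
 [-0.0335  0.0563 -0.9979  0.0497]
 [ 0.      0.      0.      1.    ]]
pan n 246 sd 0.0012 heel(top of floor) [0.4344 0.2903 0.0139] lip [0.4331 0.2057 0.0242] pitch up 6.88 roll(+y tool up) 1.59
handle n 4014 3574 tool-slope 2.04 world rise 0.12 -> scoop pitch (lip up +) 7.88 top at x=0: tool z -0.0248 roll deg 3.23
```

Call:
apply_moves(
  deltas=[
    [0, 0, 0.003, 0, -1],
    [0, 0, 0, 0, -0.3],
    [0, 0, 0, 0, -0.3],
    [0, 0, 0, 0, -0.3],
    [0, 0, 0, 0, -1],
    [0, 0, 0, 0, -1],
    [0, 0, 0, 0, -1],
    [0, 0, 0, 0, -1],
  ],
  grip_force=60,
)

```text
t: 20.55
tool_pos: [0.4336, 0.3499, 0.0488]
tool_rot: [2.186, 2.166, 0.025]
contact_force: [-0.7, -0.3, 0.8]
opening: 0.0232
```

Run:
```python
from h import *
np.set_printoptions(precision=4,suppress=True)
print(T_of(obs())); pan(); handle()
p=shot('top'); save(p,'t9'); cv2.imwrite('pics/t9z.png',cv2.resize(cv2.cvtColor(p['img'][190:250,150:270],cv2.COLOR_RGB2BGR),None,fx=6,fy=6))
```

```text
[[ 0.0101  0.9984  0.0564  0.4336]
 [ 0.9994 -0.0082 -0.0341  0.3499]
 [-0.0336  0.0567 -0.9978  0.0488]
 [ 0.      0.      0.      1.    ]]
pan n 280 sd 0.0011 heel(top of floor) [0.4354 0.2905 0.0093] lip [0.4346 0.2056 0.0113] pitch up 1.39 roll(+y tool up) 1.97
handle n 3763 3071 tool-slope 4.95 world rise 3.02 -> scoop pitch (lip up +) 4.98 top at x=0: tool z -0.0293 roll deg 3.25
```

View pics/t9z.png

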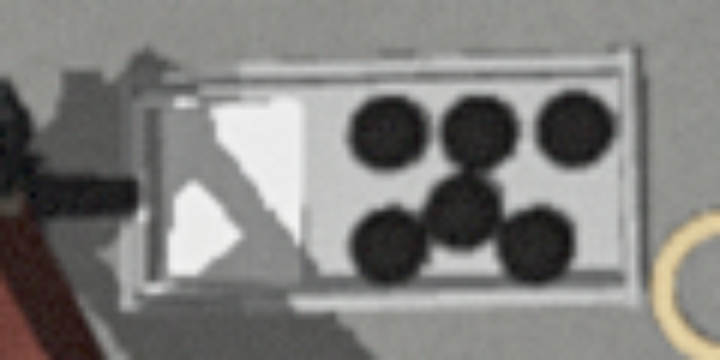

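Run:
```python
from h import *
a=plan([.431,.238,.0488],np.radians(-0.3),8)
```

```text
steps 0.013994723204044768 turn -0.00037987981260590266
[[-0.014, -0.0002, 0.0005, -0.0004, -1],
 [-0.014, -0.0002, 0.0004, -0.0004, -1],
 [-0.014, -0.0003, 0.0005, -0.0004, -1],
 [-0.0139, -0.0002, 0.0004, -0.0004, -1],
 [-0.014, -0.0002, 0.0005, -0.0004, -1],
 [-0.014, -0.0003, 0.0004, -0.0004, -1],
 [-0.014, -0.0002, 0.0005, -0.0004, -1],
 [-0.014, -0.0003, 0.0004, -0.0004, -1]]
```

Call:
apply_moves(
  deltas=[
    [-0.014, -0.0003, 0.0005, 0, -1],
    [-0.014, -0.0003, 0.0005, 0, -1],
    [-0.014, -0.0003, 0.0005, 0, -1],
    [-0.014, -0.0003, 0.0005, 0, -1],
    [-0.014, -0.0003, 0.0005, 0, -1],
    [-0.014, -0.0003, 0.0005, 0, -1],
    [-0.014, -0.0003, 0.0005, 0, -1],
    [0, 0, 0, 0, -1],
  ],
  grip_force=60,
)

```text
t: 21.7
tool_pos: [0.4322, 0.2463, 0.0497]
tool_rot: [2.189, 2.164, 0.036]
contact_force: [-0.3, 1.0, 2.1]
opening: 0.023
```

Run:
```python
from h import *
np.set_printoptions(precision=4,suppress=True)
print(T_of(obs())); pan(); 
p=shot('top'); save(p,'t10'); cv2.imwrite('pics/t10z.png',cv2.resize(cv2.cvtColor(p['img'][190:250,150:270],cv2.COLOR_RGB2BGR),None,fx=6,fy=6))
```

```text
[[ 0.0123  0.9981  0.0611  0.4322]
 [ 0.9995 -0.0105 -0.0287  0.2463]
 [-0.028   0.0614 -0.9977  0.0497]
 [ 0.      0.      0.      1.    ]]
pan n 176 sd 0.0014 heel(top of floor) [0.434  0.1872 0.0101] lip [0.433  0.1022 0.0105] pitch up 0.27 roll(+y tool up) 2.49
```

View pics/t10z.png

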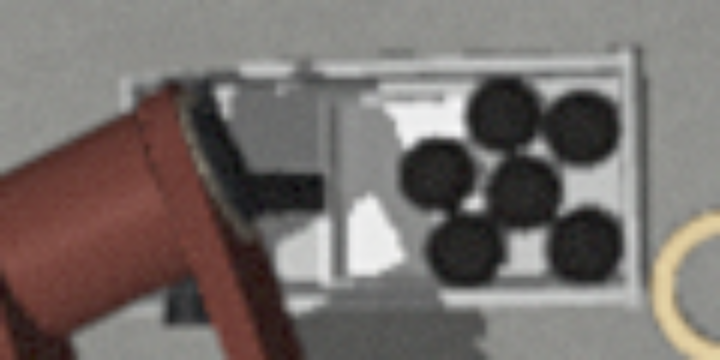

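Call:
apply_moves(
  deltas=[
    [-0.012, 0, 0.0006, 0, -1],
    [-0.012, 0, 0.0006, 0, -1],
    [-0.012, 0, 0.0006, 0, -1],
    [-0.01, 0, 0.0006, 0, -1],
    [-0.01, 0, 0.0006, 0, -1],
    [0, 0, 0, 0, -1],
    [0, 0, 0, 0, -1],
    [0, 0, 0, 0, -1],
  ],
  grip_force=80,
)

```text
t: 22.8
tool_pos: [0.431, 0.1998, 0.0505]
tool_rot: [2.2, 2.175, 0.054]
contact_force: [0.3, 2.2, 3.8]
opening: 0.0225
```

Run:
```python
from h import *
np.set_printoptions(precision=4,suppress=True)
print(T_of(obs())); pan(); 
p=shot('top'); save(p,'t11'); cv2.imwrite('pics/t11z.png',cv2.resize(cv2.cvtColor(p['img'][190:250,150:270],cv2.COLOR_RGB2BGR),None,fx=6,fy=6))
```

```text
[[ 0.0117  0.9983  0.0578  0.431 ]
 [ 0.9999 -0.0112 -0.0087  0.1998]
 [-0.008   0.0579 -0.9983  0.0505]
 [ 0.      0.      0.      1.    ]]
pan n 68 sd 0.0017 heel(top of floor) [0.4329 0.1415 0.0068] lip [0.4315 0.0565 0.0137] pitch up 4.68 roll(+y tool up) 5.28
```

View pics/t11z.png

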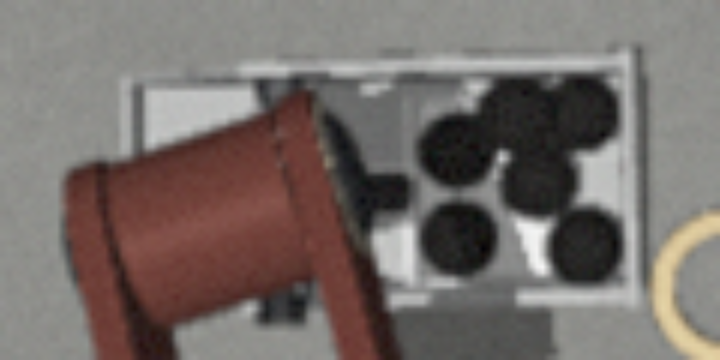

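Call:
apply_moves(
  deltas=[
    [0, 0, 0.004, 0, -1],
    [0, 0, 0.004, 0, -1],
    [0, 0, 0.004, 0, -1],
    [0, 0, 0.004, 0, -1],
    [0, 0, 0.004, 0, -1],
    [0, 0, 0.004, 0, -1],
    [0, 0, 0.004, 0, -1],
    [0, 0, 0.002, 0, -1],
  ],
  grip_force=80,
)

```text
t: 23.9
tool_pos: [0.4346, 0.2077, 0.0396]
tool_rot: [2.224, 2.179, 0.052]
contact_force: [-5.7, 0.1, 14.8]
opening: 0.0227
```

Run:
```python
from h import *
np.set_printoptions(precision=4,suppress=True)
print(T_of(obs())); pan(); handle()
p=shot('top'); save(p,'t12'); cv2.imwrite('pics/t12z.png',cv2.resize(cv2.cvtColor(p['img'][190:250,150:270],cv2.COLOR_RGB2BGR),None,fx=6,fy=6))
```

```text
[[ 0.0201  0.9989  0.0434  0.4346]
 [ 0.9998 -0.0203  0.0037  0.2077]
 [ 0.0045  0.0433 -0.9991  0.0396]
 [ 0.      0.      0.      1.    ]]
pan n 35 sd 0.0016 heel(top of floor) [0.4347 0.1498 0.0121] lip [0.433  0.0649 0.0115] pitch up -0.36 roll(+y tool up) -4.95
handle n 3438 3021 tool-slope -1.28 world rise -1.03 -> scoop pitch (lip up +) 9.03 top at x=0: tool z -0.0288 roll deg 2.48
```

View pics/t12z.png

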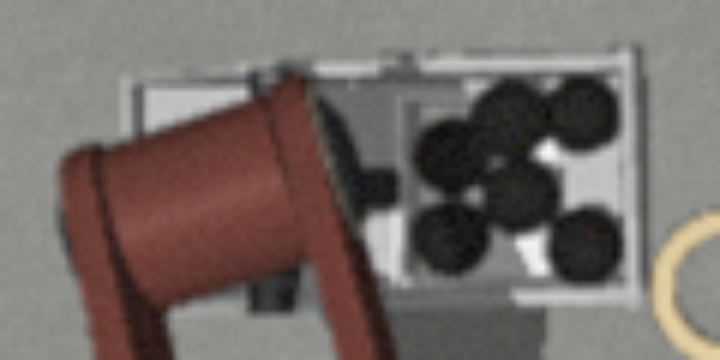

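Call:
apply_moves(
  deltas=[
    [0.002, 0, 0.004, 0, -1],
    [0.002, 0, 0.004, 0, -1],
    [0.002, 0, 0.004, 0, -1],
    [0.002, 0, 0.004, 0, -1],
    [0, 0, 0, 0, -1],
    [0, 0, -0.004, 0, -1],
    [0, 0, -0.006, 0, -1],
    [0, 0, -0.006, 0, -1],
  ],
  grip_force=120,
)

```text
t: 25.05
tool_pos: [0.4319, 0.2161, 0.0443]
tool_rot: [2.23, 2.185, 0.033]
contact_force: [0.9, 7.7, -7.8]
opening: 0.0222
```

Run:
```python
from h import *
np.set_printoptions(precision=4,suppress=True)
print(T_of(obs())); handle()
p=shot('top'); save(p,'t13'); cv2.imwrite('pics/t13z.png',cv2.resize(cv2.cvtColor(p['img'][190:250,150:270],cv2.COLOR_RGB2BGR),None,fx=6,fy=6))
```

```text
[[ 0.0201  0.9994  0.0286  0.4319]
 [ 0.9998 -0.0201  0.0009  0.2161]
 [ 0.0014  0.0286 -0.9996  0.0443]
 [ 0.      0.      0.      1.    ]]
handle n 3247 2914 tool-slope -4.34 world rise -4.25 -> scoop pitch (lip up +) 12.25 top at x=0: tool z -0.0289 roll deg 1.64
```

View pics/t13z.png

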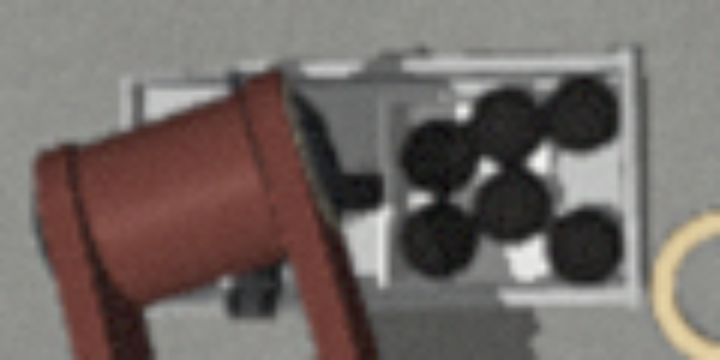

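Call:
apply_moves(
  deltas=[
    [0.005, 0, -0.002, 0, -1],
    [0.006, 0, -0.004, 0, -1],
    [0.006, 0, -0.006, 0, -1],
    [0.004, 0, -0.008, 0, -1],
    [0, 0, -0.01, 0, -1],
    [0, 0, -0.012, 0, -1],
    [0, 0, -0.01, 0, -1],
    [0, 0, 0, 0, -1],
  ],
  grip_force=120,
)

```text
t: 26.15
tool_pos: [0.4307, 0.2372, 0.1003]
tool_rot: [2.227, 2.184, 0.029]
contact_force: [-0.8, -0.3, -4.0]
opening: 0.0223
```

Run:
```python
from h import *
np.set_printoptions(precision=4,suppress=True)
print(T_of(obs())); handle()
p=shot('top'); save(p,'t14'); cv2.imwrite('pics/t14z.png',cv2.resize(cv2.cvtColor(p['img'][190:250,150:270],cv2.COLOR_RGB2BGR),None,fx=6,fy=6))
```

```text
[[ 0.0194  0.9994  0.0293  0.4307]
 [ 0.9998 -0.0193 -0.0029  0.2372]
 [-0.0024  0.0294 -0.9996  0.1003]
 [ 0.      0.      0.      1.    ]]
handle n 3222 2924 tool-slope -5.07 world rise -5.2 -> scoop pitch (lip up +) 13.2 top at x=0: tool z -0.029 roll deg 1.68
```

View pics/t14z.png

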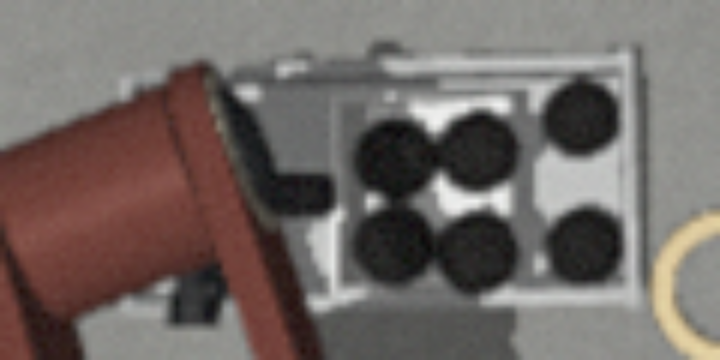

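Call:
apply_moves(
  deltas=[
    [0, 0, -0.005, 0, -1],
    [0, 0, -0.01, 0, -1],
    [0, 0, -0.012, 0, -1],
    [0, 0, -0.012, 0, -1],
    [0, 0, -0.012, 0, -1],
    [0, 0, -0.01, 0, -1],
    [0, 0, -0.005, 0, -1],
    [0, 0, 0, 0, -1],
  ],
)

```text
t: 27.25
tool_pos: [0.4277, 0.237, 0.1695]
tool_rot: [2.228, 2.184, 0.025]
contact_force: [0.3, 0.8, -5.5]
opening: 0.0223
```

Run:
```python
from h import *
a=plan([.31,-.40,.165],np.radians(90),32,rnd=3)
```

```text
steps 0.020243554526746536 turn -0.04970211596551941
[[-0.02, -0.003, 0.0, -0.05, -1],
 [-0.02, -0.005, 0.0, -0.05, -1],
 [-0.019, -0.005, 0.0, -0.05, -1],
 [-0.02, -0.006, 0.0, -0.05, -1],
 [-0.018, -0.007, 0.001, -0.05, -1],
 [-0.019, -0.008, -0.0, -0.05, -1],
 [-0.018, -0.009, -0.0, -0.05, -1],
 [-0.018, -0.01, -0.0, -0.05, -1],
 [-0.017, -0.011, 0.0, -0.05, -1],
 [-0.016, -0.012, 0.0, -0.05, -1],
 [-0.016, -0.012, 0.0, -0.05, -1],
 [-0.016, -0.014, 0.0, -0.05, -1],
 [-0.014, -0.014, 0.001, -0.05, -1],
 [-0.014, -0.014, -0.0, -0.05, -1],
 [-0.013, -0.016, -0.0, -0.05, -1],
 [-0.013, -0.016, -0.0, -0.05, -1],
 [-0.011, -0.016, -0.0, -0.05, -1],
 [-0.011, -0.018, 0.0, -0.05, -1],
 [-0.01, -0.017, 0.0, -0.05, -1],
 [-0.009, -0.018, 0.0, -0.05, -1],
 [-0.008, -0.019, 0.0, -0.05, -1],
 [-0.007, -0.019, 0.001, -0.05, -1],
 [-0.006, -0.019, -0.0, -0.05, -1],
 [-0.005, -0.02, -0.0, -0.05, -1],
 [-0.004, -0.02, -0.0, -0.05, -1],
 [-0.004, -0.02, 0.0, -0.05, -1],
 [-0.002, -0.02, 0.0, -0.05, -1],
 [-0.001, -0.02, 0.0, -0.05, -1],
 [-0.0, -0.02, 0.0, -0.05, -1],
 [0.001, -0.02, 0.001, -0.05, -1],
 [0.002, -0.021, -0.0, -0.05, -1],
 [0.003, -0.02, -0.0, -0.05, -1]]
```

Call:
apply_moves(
  deltas=[
    [-0.008, -0.001, 0, -0.02, -1],
    [-0.016, -0.003, 0, -0.05, -1],
    [-0.02, -0.005, 0, -0.05, -1],
    [-0.02, -0.005, 0, -0.05, -1],
    [-0.019, -0.006, 0, -0.05, -1],
    [-0.019, -0.007, 0, -0.05, -1],
    [-0.018, -0.008, 0, -0.05, -1],
    [-0.018, -0.009, 0, -0.05, -1],
  ],
)

```text
t: 28.25
tool_pos: [0.3991, 0.0861, 0.1635]
tool_rot: [1.767, 2.58, 0.001]
contact_force: [-0.1, -0.4, -5.0]
opening: 0.0224
```

Call:
apply_moves(
  deltas=[
    [-0.017, -0.01, 0, -0.05, -1],
    [-0.017, -0.011, 0, -0.05, -1],
    [-0.016, -0.012, 0, -0.05, -1],
    [-0.016, -0.013, 0, -0.05, -1],
    [-0.015, -0.013, 0, -0.05, -1],
    [-0.014, -0.014, 0, -0.05, -1],
    [-0.014, -0.014, 0, -0.05, -1],
    [-0.013, -0.015, 0, -0.05, -1],
  ],
)

```text
t: 29.25
tool_pos: [0.3656, -0.0789, 0.1568]
tool_rot: [-1.196, -2.897, 0.016]
contact_force: [0.1, -0.4, -3.8]
opening: 0.0223
```

Run:
```python
from h import *
np.set_printoptions(precision=4,suppress=True)
print(T_of(obs()),obs()['q']); handle()
p=shot('top'); save(p,'t15')
a=plan([.31,-.40,.165],np.radians(90),20,rnd=3)
```

```text
[[-0.7087  0.7054 -0.0104  0.3656]
 [ 0.7055  0.7087 -0.0067 -0.0789]
 [ 0.0026 -0.0121 -0.9999  0.1568]
 [ 0.      0.      0.      1.    ]] [-0.4044 -0.5597  2.2422 -0.0103  1.466  -1.1911]
handle n 3213 2901 tool-slope -5.03 world rise -4.88 -> scoop pitch (lip up +) 12.88 top at x=0: tool z -0.029 roll deg -0.69
steps 0.0162724270440167 turn -0.03937263440167174
[[-0.009, -0.013, -0.0, -0.039, -1],
 [-0.009, -0.014, -0.001, -0.039, -1],
 [-0.009, -0.014, 0.0, -0.039, -1],
 [-0.007, -0.014, -0.0, -0.039, -1],
 [-0.008, -0.015, -0.0, -0.039, -1],
 [-0.006, -0.015, -0.001, -0.039, -1],
 [-0.006, -0.015, 0.0, -0.039, -1],
 [-0.006, -0.015, -0.0, -0.039, -1],
 [-0.005, -0.016, -0.0, -0.039, -1],
 [-0.004, -0.015, -0.001, -0.039, -1],
 [-0.004, -0.016, 0.0, -0.039, -1],
 [-0.003, -0.016, -0.0, -0.039, -1],
 [-0.002, -0.016, -0.0, -0.039, -1],
 [-0.002, -0.016, -0.001, -0.039, -1],
 [-0.001, -0.017, 0.0, -0.039, -1],
 [-0.0, -0.016, -0.0, -0.039, -1],
 [-0.0, -0.016, -0.001, -0.039, -1],
 [0.001, -0.016, 0.0, -0.039, -1],
 [0.001, -0.017, -0.0, -0.039, -1],
 [0.002, -0.016, -0.0, -0.039, -1]]
```

View pics/t15.png

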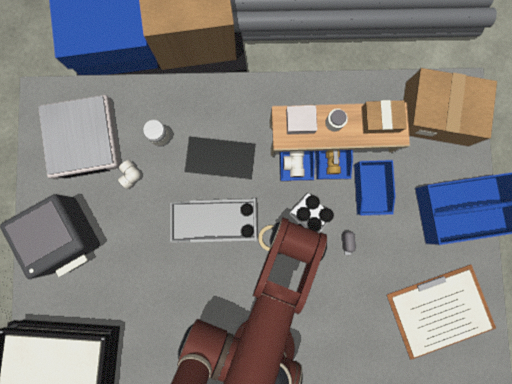

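Call:
apply_moves(
  deltas=[
    [-0.009, -0.013, -0.001, -0.04, -1],
    [-0.009, -0.014, -0.001, -0.04, -1],
    [-0.008, -0.014, -0.001, -0.04, -1],
    [-0.007, -0.015, -0.001, -0.04, -1],
    [-0.007, -0.015, -0.001, -0.04, -1],
    [-0.006, -0.015, -0.001, -0.04, -1],
    [-0.006, -0.015, -0.001, -0.04, -1],
    [-0.006, -0.015, -0.001, -0.04, -1],
  ],
)

```text
t: 30.35
tool_pos: [0.3355, -0.2056, 0.1599]
tool_rot: [-0.702, -3.033, 0.009]
contact_force: [0.2, 0.2, -4.0]
opening: 0.0221
```

Call:
apply_moves(
  deltas=[
    [-0.005, -0.016, -0.001, -0.04, -1],
    [-0.004, -0.016, -0.001, -0.04, -1],
    [-0.004, -0.016, -0.001, -0.04, -1],
    [-0.003, -0.016, -0.001, -0.04, -1],
    [-0.002, -0.016, -0.001, -0.04, -1],
    [-0.002, -0.016, -0.001, -0.04, -1],
    [-0.001, -0.012, -0.001, -0.03, -1],
    [0, -0.008, 0, -0.02, -1],
  ],
)

```text
t: 31.35
tool_pos: [0.3131, -0.3213, 0.1619]
tool_rot: [-0.237, -3.085, -0.007]
contact_force: [0.0, 0.0, -4.6]
opening: 0.0221
```

Run:
```python
from h import *
np.set_printoptions(precision=4,suppress=True)
print(T_of(obs()),obs()['q']); handle()
p=shot('top'); save(p,'t16'); cv2.imwrite('pics/t16z.png',cv2.resize(cv2.cvtColor(p['img'][140:270,300:440],cv2.COLOR_RGB2BGR),None,fx=4,fy=4))
W=cloud(p); x,y,z=np.moveaxis(W,-1,0); img=p['img'].astype(int)
blue=(img[...,2]>img[...,0]+40)&(y<-.335)&(y>-.5)&(x<.66)
for a in(.045,.075):
    m=blue&(abs(z-a)<.006); P=W[m]; print(a,m.sum(),P.min(0),P.max(0))
a=plan([.33,-.402,.145],np.radians(90),8,rnd=3)
```

```text
[[-0.9872  0.1525 -0.0472  0.3131]
 [ 0.1523  0.9883  0.0084 -0.3213]
 [ 0.0479  0.0011 -0.9988  0.1619]
 [ 0.      0.      0.      1.    ]] [-0.9435 -0.3083  2.0588 -0.0336  1.4257 -2.3558]
handle n 3197 2880 tool-slope -4.86 world rise -2.12 -> scoop pitch (lip up +) 10.12 top at x=0: tool z -0.0289 roll deg 0.06
0.045 145 [ 0.4377 -0.4592  0.0391] [ 0.6157 -0.3431  0.051 ]
0.075 212 [ 0.4867 -0.4604  0.0692] [ 0.6204 -0.3423  0.0806]
steps 0.010506723929084047 turn -0.01929375877732256
[[-0.004, -0.01, 0.002, -0.019, -1],
 [-0.003, -0.009, 0.002, -0.019, -1],
 [-0.004, -0.01, 0.002, -0.019, -1],
 [-0.003, -0.01, 0.002, -0.019, -1],
 [-0.003, -0.01, 0.002, -0.019, -1],
 [-0.003, -0.01, 0.002, -0.019, -1],
 [-0.002, -0.01, 0.001, -0.019, -1],
 [-0.003, -0.01, 0.002, -0.019, -1]]
```

View pics/t16z.png

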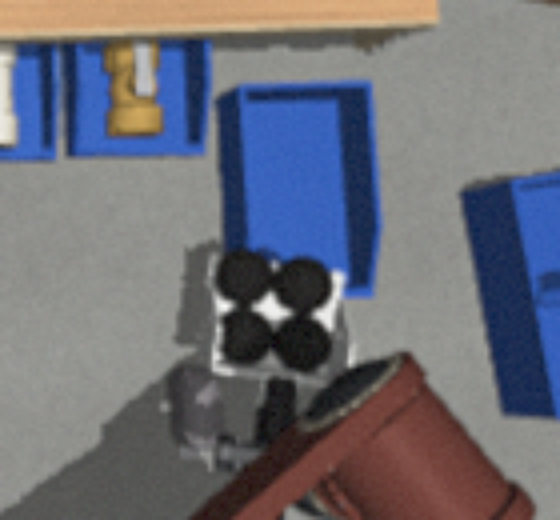

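Call:
apply_moves(
  deltas=[
    [-0.004, -0.01, 0.002, -0.019, -1],
    [-0.004, -0.01, 0.002, -0.019, -1],
    [-0.004, -0.01, 0.002, -0.019, -1],
    [-0.003, -0.01, 0.002, -0.019, -1],
    [-0.003, -0.01, 0.002, -0.019, -1],
    [-0.003, -0.01, 0.002, -0.019, -1],
    [-0.003, -0.01, 0.002, -0.019, -1],
    [-0.003, -0.01, 0.002, -0.019, -1],
  ],
)

```text
t: 32.45
tool_pos: [0.3341, -0.4082, 0.1426]
tool_rot: [0.014, -3.094, -0.013]
contact_force: [0.5, -0.4, -4.6]
opening: 0.022
```

Run:
```python
from h import *
np.set_printoptions(precision=4,suppress=True)
print(T_of(obs())); handle()
a=plan([.343,-.402,.112],np.radians(90),8,rnd=3)
```

```text
[[-0.9988 -0.0086 -0.0475  0.3341]
 [-0.009   0.9999  0.0082 -0.4082]
 [ 0.0474  0.0087 -0.9988  0.1426]
 [ 0.      0.      0.      1.    ]]
handle n 3194 2875 tool-slope -4.92 world rise -2.2 -> scoop pitch (lip up +) 10.2 top at x=0: tool z -0.0289 roll deg 0.5
steps 0.004056560048431971 turn 0.0010552183891748002
[[-0.001, 0.001, 0.004, 0.001, -1],
 [-0.002, 0.001, 0.004, 0.001, -1],
 [-0.001, 0.001, 0.003, 0.001, -1],
 [-0.001, 0.0, 0.004, 0.001, -1],
 [-0.001, 0.001, 0.004, 0.001, -1],
 [-0.002, 0.001, 0.004, 0.001, -1],
 [-0.001, 0.001, 0.003, 0.001, -1],
 [-0.001, 0.001, 0.004, 0.001, -1]]
```

Call:
apply_moves(
  deltas=[
    [-0.002, 0.001, 0.004, 0.001, -1],
    [-0.002, 0.001, 0.004, 0.001, -1],
    [-0.002, 0.001, 0.004, 0.001, -1],
    [-0.001, 0.001, 0.004, 0.001, -1],
    [-0.001, 0.001, 0.004, 0, -1],
    [-0.001, 0.001, 0.003, 0, -1],
    [0, 0, 0.002, 0, -1],
    [0, 0, 0, 0, -1],
  ],
)

```text
t: 33.5
tool_pos: [0.3425, -0.4015, 0.1149]
tool_rot: [0.008, -3.094, -0.014]
contact_force: [-0.2, -0.6, -4.8]
opening: 0.0218
```

Run:
```python
from h import *
np.set_printoptions(precision=4,suppress=True)
print(T_of(obs())); handle()
p=shot('top'); save(p,'t17'); cv2.imwrite('pics/t17z.png',cv2.resize(cv2.cvtColor(p['img'][140:270,300:440],cv2.COLOR_RGB2BGR),None,fx=4,fy=4))
p=shot('side'); save(p,'s17'); cv2.imwrite('pics/s17z.png',cv2.resize(cv2.cvtColor(p['img'][60:200,200:400],cv2.COLOR_RGB2BGR),None,fx=4,fy=4))
```

```text
[[-0.9988 -0.005  -0.0479  0.3425]
 [-0.0054  0.9999  0.0087 -0.4015]
 [ 0.0478  0.0089 -0.9988  0.1149]
 [ 0.      0.      0.      1.    ]]
handle n 3196 2881 tool-slope -5.01 world rise -2.27 -> scoop pitch (lip up +) 10.27 top at x=0: tool z -0.029 roll deg 0.51
```

View pics/t17z.png

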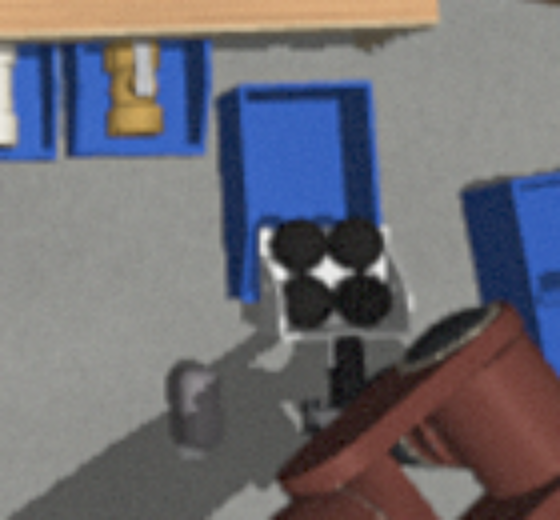

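View pics/s17z.png

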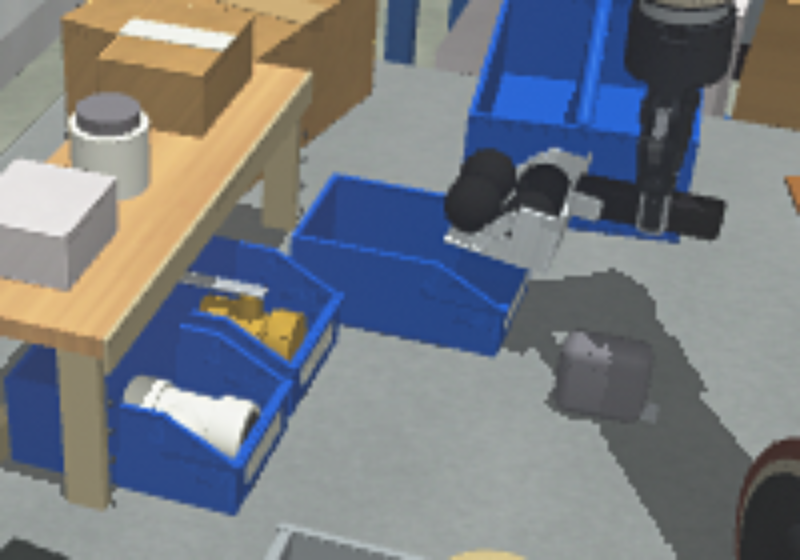

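Run:
```python
from h import *
np.set_printoptions(precision=4,suppress=True)
p=shot('top'); pan(p)
for u,v in((262,230),(388,228),(282,335),(408,335),(240,95),(370,85),(228,295)):
    print(u,v,w(p,300+u/4,140+v/4), w(p,300+u/4,140+v/4,.09))
```

```text
pan n 41 sd 0.001 heel(top of floor) [ 0.3993 -0.4012  0.0876] lip [ 0.4847 -0.4008  0.0946] pitch up 4.65 roll(+y tool up) -0.67
262 230 [ 0.4931 -0.3526  0.096 ] [ 0.4935 -0.3544  0.09  ]
388 228 [ 0.4988 -0.496  -0.0011] [ 0.4925 -0.4601  0.09  ]
282 335 [ 0.4062 -0.3533  0.1301] [ 0.4063 -0.3662  0.09  ]
408 335 [ 0.4035 -0.4518  0.1376] [ 0.4034 -0.471   0.09  ]
240 95 [ 0.6103 -0.3479  0.0712] [ 0.6073 -0.3423  0.09  ]
370 85 [ 0.6162 -0.4596  0.0719] [ 0.6132 -0.4526  0.09  ]
228 295 [ 0.4429 -0.3484  0.002 ] [ 0.4404 -0.3231  0.09  ]
```

Call:
apply_moves(
  deltas=[
    [0.003, 0.002, 0, 0, -1],
    [0.003, 0.002, 0, 0, -1],
    [0, 0, 0, 0, -1],
    [0, 0, 0, 0, -1],
    [0, 0, 0, 0, -1],
    [0, 0, 0, 0, -1],
    [0, 0, 0, 0, -1],
    [0, 0, 0, 0, -1],
  ],
  grip_force=20,
)

```text
t: 34.7
tool_pos: [0.3362, -0.3977, 0.116]
tool_rot: [0.008, -3.094, -0.012]
contact_force: [0.2, 0.2, -4.1]
opening: 0.0223
```

Run:
```python
from h import *
np.set_printoptions(precision=4,suppress=True)
print(T_of(obs())[:3,3]); handle()
p=shot('side'); save(p,'s18'); cv2.imwrite('pics/s18z.png',cv2.resize(cv2.cvtColor(p['img'][60:200,200:400],cv2.COLOR_RGB2BGR),None,fx=4,fy=4))
```

```text
[ 0.3362 -0.3977  0.116 ]
handle n 3191 2874 tool-slope -5.07 world rise -2.37 -> scoop pitch (lip up +) 10.37 top at x=0: tool z -0.029 roll deg 0.45
```

View pics/s18z.png

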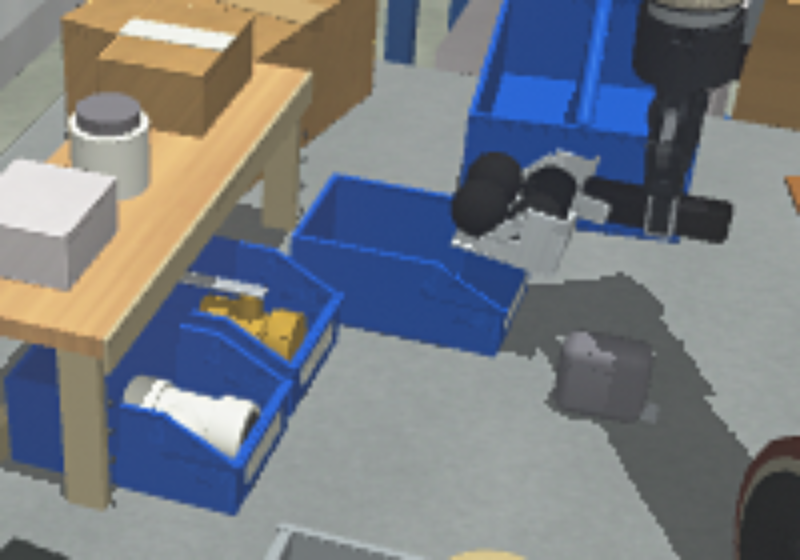

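Call:
apply_moves(
  deltas=[
    [0, 0, 0, 0, -0.7],
    [0, 0, 0, 0, -0.65],
    [0, 0, 0, 0, -0.6],
    [0, 0, 0, 0, -0.57],
    [0, 0, 0, 0, -0.55],
    [0, 0, 0, 0, -0.54],
    [0, 0, 0, 0, -0.53],
    [0, 0, 0, 0, -0.52],
  ],
  grip_force=20,
)

```text
t: 35.8
tool_pos: [0.3362, -0.3977, 0.116]
tool_rot: [0.008, -3.094, -0.012]
contact_force: [0.9, 0.3, -3.9]
opening: 0.0222
```

Run:
```python
from h import *
np.set_printoptions(precision=4,suppress=True)
print(T_of(obs())[:3,3]); handle()
```

```text
[ 0.3362 -0.3977  0.116 ]
handle n 3196 2876 tool-slope -5.05 world rise -2.35 -> scoop pitch (lip up +) 10.35 top at x=0: tool z -0.029 roll deg 0.44
```

Call:
apply_moves(
  deltas=[
    [0, 0, 0, 0, -0.51],
    [0, 0, 0, 0, -0.5],
    [0, 0, 0, 0, -0.5],
    [0, 0, 0, 0, -0.49],
    [0, 0, 0, 0, -0.49],
    [0, 0, 0, 0, -0.48],
    [0, 0, 0, 0, -0.55],
    [0, 0, 0, 0, -0.55],
  ],
  grip_force=20,
)

```text
t: 36.85
tool_pos: [0.3362, -0.3977, 0.116]
tool_rot: [0.008, -3.095, -0.012]
contact_force: [0.2, 0.4, -5.5]
opening: 0.0223
```

Run:
```python
from h import *
np.set_printoptions(precision=4,suppress=True)
print(T_of(obs())[:3,3]); handle()
```

```text
[ 0.3362 -0.3977  0.116 ]
handle n 3191 2867 tool-slope -5.1 world rise -2.4 -> scoop pitch (lip up +) 10.4 top at x=0: tool z -0.0291 roll deg 0.44
```

Call:
apply_moves(
  deltas=[
    [0, 0, 0, 0, -0.48],
    [0, 0, 0, 0, -0.48],
    [0, 0, 0, 0, -0.47],
    [0, 0, 0, 0, -0.47],
    [0, 0, 0, 0, -0.46],
    [0, 0, 0, 0, -0.55],
    [0, 0, 0, 0, -0.55],
    [0, 0, 0, 0, -0.55],
  ],
  grip_force=20,
)

```text
t: 37.9
tool_pos: [0.3362, -0.3977, 0.116]
tool_rot: [0.008, -3.095, -0.012]
contact_force: [0.0, 0.3, -4.4]
opening: 0.023
```

Run:
```python
from h import *
np.set_printoptions(precision=4,suppress=True)
print(T_of(obs())[:3,3]); handle()
```

```text
[ 0.3362 -0.3977  0.116 ]
handle n 3226 2904 tool-slope -5.09 world rise -2.39 -> scoop pitch (lip up +) 10.39 top at x=0: tool z -0.0294 roll deg 0.44
```

Call:
apply_moves(
  deltas=[
    [0, 0, 0, 0, -0.46],
    [0, 0, 0, 0, -0.46],
    [0, 0, 0, 0, -0.45],
    [0, 0, 0, 0, -0.6],
    [0, 0, 0, 0, -0.6],
    [0, 0, 0, 0, -0.6],
    [0, 0, 0, 0, -0.6],
    [0, 0, 0, 0, -0.6],
  ],
  grip_force=20,
)

```text
t: 38.95
tool_pos: [0.3374, -0.3989, 0.1179]
tool_rot: [0.007, -3.098, -0.007]
contact_force: [0.4, -0.3, -1.9]
opening: 0.0238
```

Run:
```python
from h import *
np.set_printoptions(precision=4,suppress=True)
print(T_of(obs())[:3,3]); handle()
```

```text
[ 0.3374 -0.3989  0.1179]
handle n 3787 3013 tool-slope 4.22 world rise 6.71 -> scoop pitch (lip up +) 1.29 top at x=0: tool z -0.035 roll deg 0.27
```

Force fell to 1.9 N, so the balls seem to have left the pan. I'll look.

Run:
```python
from h import *
p=shot('side'); save(p,'s19'); cv2.imwrite('pics/s19z.png',cv2.resize(cv2.cvtColor(p['img'][60:260,180:380],cv2.COLOR_RGB2BGR),None,fx=3,fy=3))
p=shot('top'); save(p,'t19'); cv2.imwrite('pics/t19z.png',cv2.resize(cv2.cvtColor(p['img'][140:270,300:440],cv2.COLOR_RGB2BGR),None,fx=4,fy=4))
```

```text
(no output)
```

View pics/s19z.png

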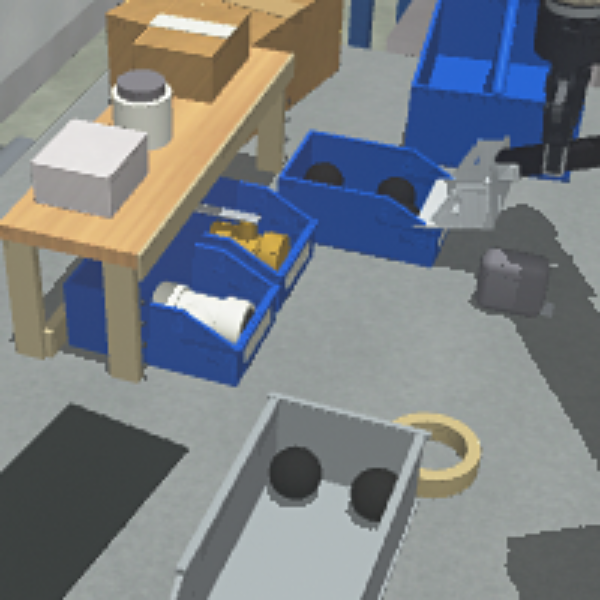

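View pics/t19z.png

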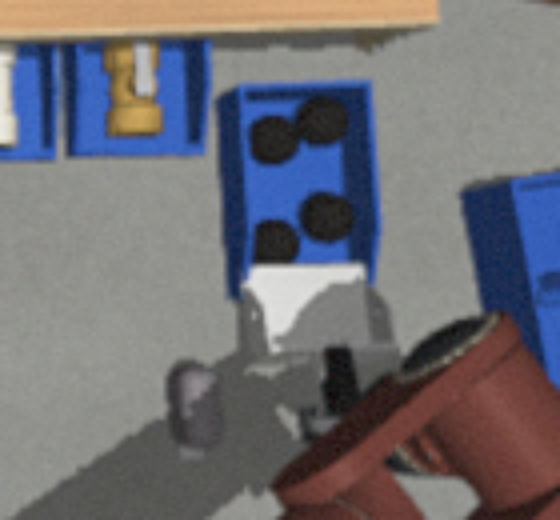

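Call:
apply_moves(
  deltas=[
    [0, 0, 0, 0, -1],
    [0, 0, 0, 0, -1],
    [0, 0, -0.01, 0, -1],
    [0, 0, -0.02, 0, -1],
    [0, 0, -0.02, 0, -1],
    [0, 0, -0.01, 0, -1],
    [0.01, 0, 0, 0, -1],
    [0.01, 0, 0, 0, -1],
  ],
  grip_force=100,
)

```text
t: 40.1
tool_pos: [0.3193, -0.399, 0.1817]
tool_rot: [0.009, -3.097, -0.008]
contact_force: [-0.5, -0.3, -2.9]
opening: 0.022
```

Run:
```python
from h import *
np.set_printoptions(precision=4,suppress=True)
print(T_of(obs())); handle();pan()
a=plan([.37,-.08,.175],np.radians(45),8,rnd=3)
a=plan([.432,.36,.15],np.radians(-.3),10,rnd=3,T0=a)
```

```text
[[-0.999  -0.0054 -0.0441  0.3193]
 [-0.0057  1.      0.0048 -0.399 ]
 [ 0.0441  0.0051 -0.999   0.1817]
 [ 0.      0.      0.      1.    ]]
handle n 3773 2997 tool-slope 4.66 world rise 7.19 -> scoop pitch (lip up +) 0.81 top at x=0: tool z -0.0345 roll deg 0.29
pan n 297 sd 0.0011 heel(top of floor) [ 0.3739 -0.3985  0.1277] lip [ 0.4582 -0.398   0.1094] pitch up -12.21 roll(+y tool up) 0.48
steps 0.04039519276495046 turn 0.09868633029047172
[[-0.007, 0.04, 0.001, 0.099, -1],
 [-0.002, 0.04, 0.0, 0.099, -1],
 [0.001, 0.04, 0.001, 0.099, -1],
 [0.006, 0.041, 0.001, 0.099, -1],
 [0.009, 0.039, 0.001, 0.099, -1],
 [0.013, 0.038, 0.0, 0.099, -1],
 [0.017, 0.037, 0.001, 0.099, -1],
 [0.02, 0.035, 0.001, 0.099, -1]]
steps 0.04448451290951303 turn 0.07887238883451363
[[0.027, 0.035, 0.002, 0.079, -1],
 [0.029, 0.034, 0.003, 0.079, -1],
 [0.032, 0.031, 0.002, 0.079, -1],
 [0.034, 0.028, 0.003, 0.079, -1],
 [0.037, 0.025, 0.002, 0.079, -1],
 [0.038, 0.023, 0.003, 0.079, -1],
 [0.04, 0.019, 0.002, 0.079, -1],
 [0.042, 0.016, 0.002, 0.079, -1],
 [0.042, 0.013, 0.003, 0.079, -1],
 [0.043, 0.009, 0.002, 0.079, -1]]
```

Call:
apply_moves(
  deltas=[
    [-0.007, 0.04, 0.001, 0.099, -1],
    [-0.002, 0.04, 0, 0.099, -1],
    [0.001, 0.04, 0.001, 0.099, -1],
    [0.006, 0.041, 0.001, 0.099, -1],
    [0.009, 0.039, 0.001, 0.099, -1],
    [0.013, 0.038, 0, 0.099, -1],
    [0.017, 0.037, 0.001, 0.099, -1],
    [0.02, 0.035, 0.001, 0.099, -1],
  ],
)

```text
t: 41.2
tool_pos: [0.3725, -0.0717, 0.1698]
tool_rot: [-1.239, -2.834, 0.011]
contact_force: [0.8, -0.3, -2.5]
opening: 0.0226
```

Call:
apply_moves(
  deltas=[
    [0.027, 0.035, 0.001, 0.08, -1],
    [0.029, 0.034, 0.001, 0.08, -1],
    [0.032, 0.031, 0.001, 0.08, -1],
    [0.034, 0.028, 0.001, 0.08, -1],
    [0.037, 0.025, 0.001, 0.08, -1],
    [0.038, 0.023, 0.001, 0.08, -1],
    [0.04, 0.019, 0.001, 0.08, -1],
    [0.042, 0.016, 0.001, 0.08, -1],
  ],
)

```text
t: 42.2
tool_pos: [0.4383, 0.2899, 0.159]
tool_rot: [-2.096, -2.275, 0.032]
contact_force: [0.4, -1.1, -1.9]
opening: 0.0223
```

Run:
```python
from h import *
np.set_printoptions(precision=4,suppress=True)
print(T_of(obs())); handle();pan()
a=plan([.434,.362,.15],np.radians(-.3),8,rnd=4)
p=shot('top'); save(p,'t20')
```

```text
[[-0.0812  0.9955 -0.0495  0.4383]
 [ 0.9965  0.0822  0.0173  0.2899]
 [ 0.0212 -0.0479 -0.9986  0.159 ]
 [ 0.      0.      0.      1.    ]]
handle n 3796 2994 tool-slope 5.67 world rise 6.89 -> scoop pitch (lip up +) 1.11 top at x=0: tool z -0.0338 roll deg -2.75
pan n 312 sd 0.0011 heel(top of floor) [0.4409 0.2376 0.1059] lip [0.4471 0.1533 0.0893] pitch up -11.06 roll(+y tool up) -2.4
steps 0.008887992570636986 turn 0.01162670902043749
[[0.0088, 0.0003, 0.0013, 0.0116, -1],
 [0.0088, 0.0002, 0.0013, 0.0116, -1],
 [0.0088, 0.0001, 0.0013, 0.0116, -1],
 [0.0088, -0.0, 0.0013, 0.0116, -1],
 [0.0088, -0.0002, 0.0013, 0.0116, -1],
 [0.0087, -0.0002, 0.0013, 0.0116, -1],
 [0.0088, -0.0003, 0.0013, 0.0116, -1],
 [0.0088, -0.0004, 0.0013, 0.0116, -1]]
```

View pics/t20.png

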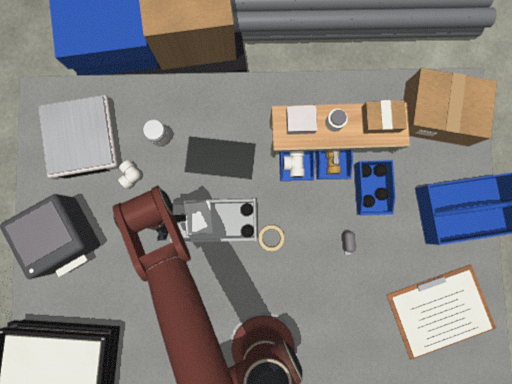

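Call:
apply_moves(
  deltas=[
    [0.005, -0.001, 0, 0.045, -1],
    [0.005, -0.003, 0, 0.044, -1],
    [0, 0, 0.01, 0, -1],
    [0, 0, 0.01, 0, -1],
    [0, 0, 0.01, 0, -1],
    [0, 0, 0, 0, -1],
    [0, 0, 0, 0, -1],
    [0, 0, 0, 0, -1],
  ],
)

```text
t: 43.35
tool_pos: [0.4305, 0.2958, 0.1242]
tool_rot: [-2.193, -2.181, 0.044]
contact_force: [-0.9, 0.3, -2.5]
opening: 0.0223
```

Run:
```python
from h import *
np.set_printoptions(precision=4,suppress=True)
T=T_of(obs());print(T); p=shot('top'); pan(p)
cv2.imwrite('pics/t21z.png',cv2.resize(cv2.cvtColor(p['img'][190:250,150:270],cv2.COLOR_RGB2BGR),None,fx=6,fy=6))
a=plan([.434,.30,.09],np.radians(-.3),8,rnd=4)
```

```text
[[ 0.0059  0.9985 -0.0543  0.4305]
 [ 0.9999 -0.0051  0.0145  0.2958]
 [ 0.0142 -0.0543 -0.9984  0.1242]
 [ 0.      0.      0.      1.    ]]
pan n 307 sd 0.001 heel(top of floor) [0.4275 0.2386 0.0727] lip [0.4262 0.1538 0.0558] pitch up -11.25 roll(+y tool up) -2.61
steps 0.004346247244491381 turn 1.7033296971533042e-05
[[0.0005, 0.0006, 0.0043, 0.0, -1],
 [0.0004, 0.0007, 0.0042, 0.0, -1],
 [0.0005, 0.0006, 0.0043, 0.0, -1],
 [0.0004, 0.0007, 0.0043, 0.0, -1],
 [0.0005, 0.0006, 0.0043, 0.0, -1],
 [0.0005, 0.0007, 0.0042, 0.0, -1],
 [0.0004, 0.0006, 0.0043, 0.0, -1],
 [0.0005, 0.0007, 0.0043, 0.0, -1]]
```

View pics/t21z.png

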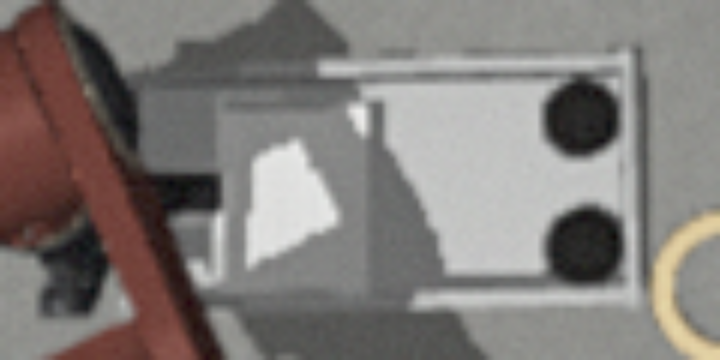

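Call:
apply_moves(
  deltas=[
    [0, 0.003, 0, 0, -1],
    [0, 0.003, 0.005, 0, -1],
    [0, 0, 0.01, 0, -1],
    [0, 0, 0.01, 0, -1],
    [0, 0, 0.01, 0, -1],
    [0, 0, 0.006, 0, -1],
    [0, 0, 0.004, 0, -1],
    [0, 0, 0.004, 0, -1],
  ],
)

```text
t: 44.4
tool_pos: [0.4348, 0.2977, 0.0733]
tool_rot: [-2.193, -2.18, 0.04]
contact_force: [-1.3, 3.6, 6.1]
opening: 0.0226
```

Call:
apply_moves(
  deltas=[
    [0, 0, 0.005, 0, -1],
    [0, 0, 0.005, 0, -1],
    [0, 0, 0.005, 0, -1],
    [0, 0, 0.004, 0, -1],
    [0, 0, 0.004, 0, -1],
    [0, 0, 0.004, 0, -1],
    [0, 0, 0.003, 0, -1],
    [0, 0, 0, 0, -1],
  ],
  grip_force=60,
)

```text
t: 45.4
tool_pos: [0.4401, 0.305, 0.0597]
tool_rot: [-2.199, -2.179, 0.018]
contact_force: [-1.4, -1.4, 1.1]
opening: 0.0224
```

Run:
```python
from h import *
np.set_printoptions(precision=4,suppress=True)
T=T_of(obs());print(T); p=shot('top'); pan(p)
cv2.imwrite('pics/t22z.png',cv2.resize(cv2.cvtColor(p['img'][190:250,150:270],cv2.COLOR_RGB2BGR),None,fx=6,fy=6))
```

```text
[[ 0.0096  0.9991 -0.0406  0.4401]
 [ 0.9997 -0.0086  0.0241  0.305 ]
 [ 0.0237 -0.0408 -0.9989  0.0597]
 [ 0.      0.      0.      1.    ]]
pan n 277 sd 0.0011 heel(top of floor) [0.438  0.2482 0.0149] lip [0.4371 0.1633 0.0098] pitch up -3.48 roll(+y tool up) -1.94
```

View pics/t22z.png

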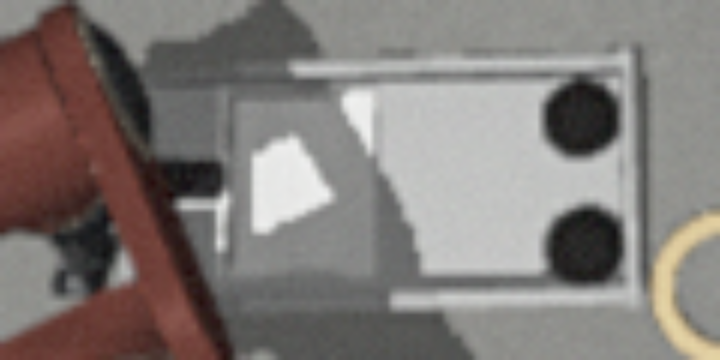

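Call:
apply_moves(
  deltas=[
    [-0.014, -0.001, -0.0003, 0, -1],
    [-0.014, -0.001, -0.0003, 0, -1],
    [-0.014, -0.001, -0.0003, 0, -1],
    [-0.014, -0.001, -0.0003, 0, -1],
    [-0.014, 0, -0.0003, 0, -1],
    [-0.014, 0, -0.0003, 0, -1],
    [-0.012, 0, -0.0003, 0, -1],
    [0, 0, 0, 0, -1],
  ],
  grip_force=60,
)

```text
t: 46.45
tool_pos: [0.4368, 0.2021, 0.0603]
tool_rot: [-2.201, -2.181, 0.01]
contact_force: [-0.3, -0.9, 0.4]
opening: 0.0226
```

Run:
```python
from h import *
np.set_printoptions(precision=4,suppress=True)
T=T_of(obs());print(T); p=shot('top'); pan(p)
cv2.imwrite('pics/t23z.png',cv2.resize(cv2.cvtColor(p['img'][190:250,150:270],cv2.COLOR_RGB2BGR),None,fx=6,fy=6))
```

```text
[[ 0.0097  0.9993 -0.0349  0.4368]
 [ 0.9996 -0.0088  0.0263  0.2021]
 [ 0.026  -0.0351 -0.999   0.0603]
 [ 0.      0.      0.      1.    ]]
pan n 268 sd 0.0012 heel(top of floor) [0.4347 0.1456 0.0156] lip [0.4337 0.0607 0.0095] pitch up -4.13 roll(+y tool up) -1.78
```

View pics/t23z.png

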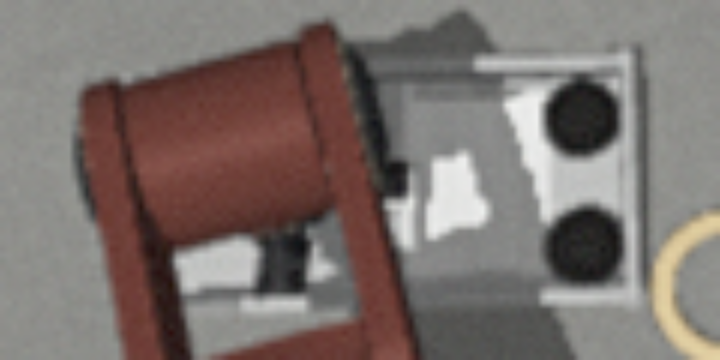

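Call:
apply_moves(
  deltas=[
    [-0.01, 0, -0.0002, 0, -1],
    [-0.01, 0, -0.0002, 0, -1],
    [-0.01, 0, 0, 0, -1],
    [-0.008, 0, 0, 0, -1],
    [-0.003, 0, 0, 0, -1],
    [0, 0, 0, 0, -1],
    [0, 0, 0, 0, -1],
    [0, 0, 0, 0, -1],
  ],
  grip_force=80,
)

```text
t: 47.5
tool_pos: [0.4372, 0.1617, 0.0608]
tool_rot: [-2.197, -2.18, 0.002]
contact_force: [0.3, 2.9, 1.4]
opening: 0.0226
```

Run:
```python
from h import *
np.set_printoptions(precision=4,suppress=True)
T=T_of(obs());print(T); p=shot('top'); pan(p)
cv2.imwrite('pics/t24z.png',cv2.resize(cv2.cvtColor(p['img'][190:250,150:270],cv2.COLOR_RGB2BGR),None,fx=6,fy=6))
```

```text
[[ 0.0084  0.9994 -0.0332  0.4372]
 [ 0.9995 -0.0074  0.032   0.1617]
 [ 0.0317 -0.0335 -0.9989  0.0608]
 [ 0.      0.      0.      1.    ]]
pan n 154 sd 0.0015 heel(top of floor) [0.4353 0.1051 0.0161] lip [0.4344 0.0203 0.0087] pitch up -5.0 roll(+y tool up) -1.63
```

View pics/t24z.png

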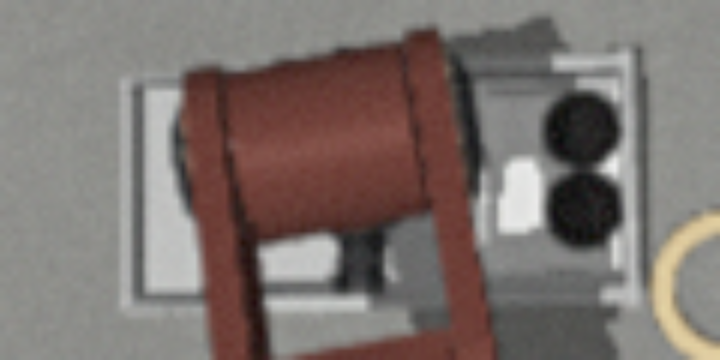

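Call:
apply_moves(
  deltas=[
    [0, 0, 0.005, 0, -1],
    [0, 0, 0.005, 0, -1],
    [0, 0, 0.005, 0, -1],
    [0, 0, 0.005, 0, -1],
    [0, 0, 0.005, 0, -1],
    [0, 0, 0.005, 0, -1],
    [0, 0, 0.005, 0, -1],
    [0, 0, 0.004, 0, -1],
  ],
  grip_force=70,
)

```text
t: 48.55
tool_pos: [0.4386, 0.1754, 0.0387]
tool_rot: [-2.19, -2.161, -0.017]
contact_force: [-8.9, 3.3, 17.1]
opening: 0.0227
```

Run:
```python
from h import *
np.set_printoptions(precision=4,suppress=True)
T=T_of(obs());print(T); p=shot('top'); pan(p);handle()
cv2.imwrite('pics/t25z.png',cv2.resize(cv2.cvtColor(p['img'][190:250,150:270],cv2.COLOR_RGB2BGR),None,fx=6,fy=6))
```

```text
[[ 0.0145  0.9992 -0.0378  0.4386]
 [ 0.9985 -0.0125  0.0537  0.1754]
 [ 0.0532 -0.0385 -0.9978  0.0387]
 [ 0.      0.      0.      1.    ]]
pan n 61 sd 0.001 heel(top of floor) [0.4368 0.1188 0.0112] lip [0.4359 0.0334 0.0166] pitch up 3.59 roll(+y tool up) -3.05
handle n 3185 2901 tool-slope -5.25 world rise -2.2 -> scoop pitch (lip up +) 10.2 top at x=0: tool z -0.0289 roll deg -2.22
```

View pics/t25z.png

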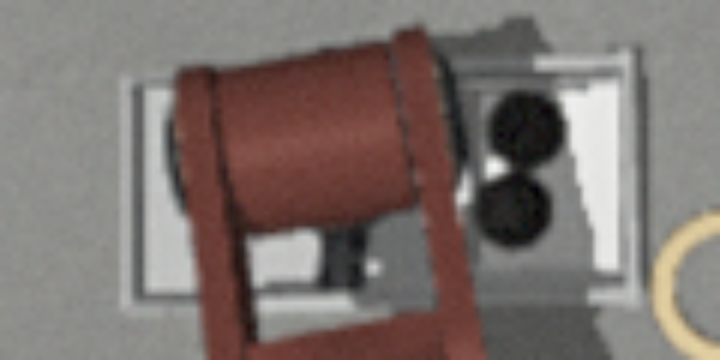

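Call:
apply_moves(
  deltas=[
    [0.001, -0.002, 0.003, 0, -1],
    [0.001, 0, 0, 0, -1],
    [0, 0, -0.005, 0, -1],
    [0, 0, -0.008, 0, -1],
    [0.002, 0, -0.01, 0, -1],
    [0.003, 0, -0.012, 0, -1],
    [0.003, 0, -0.012, 0, -1],
    [0, 0, -0.01, 0, -1],
  ],
  grip_force=120,
)

```text
t: 49.65
tool_pos: [0.4375, 0.1806, 0.0958]
tool_rot: [-2.192, -2.163, -0.002]
contact_force: [0.3, 0.3, -3.2]
opening: 0.0222
```

Call:
apply_moves(
  deltas=[
    [0, 0, -0.012, 0, -1],
    [0, 0, -0.014, 0, -1],
    [0, 0, -0.014, 0, -1],
    [0, 0, -0.014, 0, -1],
    [0, 0, -0.014, 0, -1],
    [0, 0, -0.012, 0, -1],
    [0, 0, -0.006, 0, -1],
    [0, 0, 0, 0, -1],
  ],
  grip_force=120,
)

```text
t: 50.65
tool_pos: [0.4422, 0.1764, 0.1895]
tool_rot: [-2.193, -2.164, -0.006]
contact_force: [0.3, -0.3, -2.7]
opening: 0.0219
```

Run:
```python
from h import *
np.set_printoptions(precision=4,suppress=True)
T=T_of(obs());print(T); p=shot('top'); pan(p);handle()
cv2.imwrite('pics/t26z.png',cv2.resize(cv2.cvtColor(p['img'][190:250,150:270],cv2.COLOR_RGB2BGR),None,fx=6,fy=6))
a=plan([.36,-.10,.168],np.radians(45),18,rnd=3)
a=plan([.325,-.40,.155],np.radians(90),16,rnd=3,T0=a)
```

```text
[[ 0.0145  0.9991 -0.0398  0.4422]
 [ 0.9989 -0.0127  0.046   0.1764]
 [ 0.0454 -0.0404 -0.9982  0.1895]
 [ 0.      0.      0.      1.    ]]
pan n 132 sd 0.001 heel(top of floor) [0.44   0.1197 0.1591] lip [0.4393 0.0342 0.1681] pitch up 6.05 roll(+y tool up) -1.89
handle n 3204 2875 tool-slope -4.3 world rise -1.71 -> scoop pitch (lip up +) 9.71 top at x=0: tool z -0.0289 roll deg -2.35
steps 0.01604964324379107 turn -0.04433397069468581
[[-0.015, -0.004, 0.001, -0.044, -1],
 [-0.016, -0.005, 0.0, -0.044, -1],
 [-0.015, -0.006, 0.001, -0.044, -1],
 [-0.014, -0.006, 0.001, -0.044, -1],
 [-0.015, -0.007, 0.0, -0.044, -1],
 [-0.014, -0.008, 0.001, -0.044, -1],
 [-0.014, -0.008, 0.0, -0.044, -1],
 [-0.013, -0.009, 0.001, -0.044, -1],
 [-0.013, -0.009, 0.001, -0.044, -1],
 [-0.013, -0.01, 0.0, -0.044, -1],
 [-0.012, -0.01, 0.001, -0.044, -1],
 [-0.012, -0.011, 0.001, -0.044, -1],
 [-0.011, -0.012, 0.0, -0.044, -1],
 [-0.011, -0.012, 0.001, -0.044, -1],
 [-0.01, -0.012, 0.0, -0.044, -1],
 [-0.009, -0.013, 0.001, -0.044, -1],
 [-0.009, -0.013, 0.001, -0.044, -1],
 [-0.009, -0.014, 0.0, -0.044, -1]]
steps 0.01888359553983712 turn -0.04952749580738822
[[-0.012, -0.015, 0.0, -0.05, -1],
 [-0.011, -0.015, 0.0, -0.05, -1],
 [-0.01, -0.016, 0.0, -0.05, -1],
 [-0.01, -0.016, 0.0, -0.05, -1],
 [-0.008, -0.017, 0.0, -0.05, -1],
 [-0.008, -0.017, 0.0, -0.05, -1],
 [-0.007, -0.018, 0.0, -0.05, -1],
 [-0.006, -0.018, 0.001, -0.05, -1],
 [-0.005, -0.018, -0.0, -0.05, -1],
 [-0.005, -0.018, -0.0, -0.05, -1],
 [-0.003, -0.019, -0.0, -0.05, -1],
 [-0.002, -0.019, -0.0, -0.05, -1],
 [-0.002, -0.018, -0.0, -0.05, -1],
 [-0.0, -0.019, -0.0, -0.05, -1],
 [0.0, -0.019, 0.0, -0.05, -1],
 [0.002, -0.019, 0.0, -0.05, -1]]
```

View pics/t26z.png

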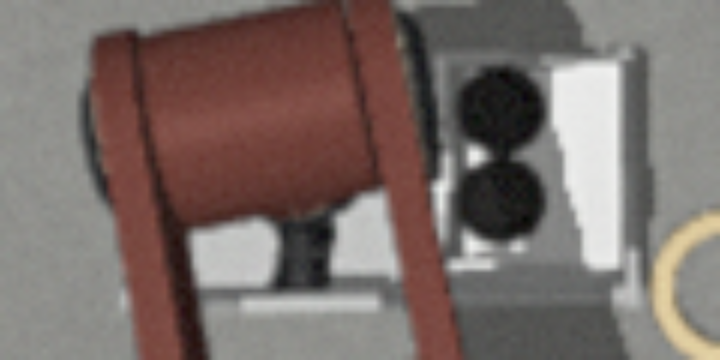

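Call:
apply_moves(
  deltas=[
    [-0.008, -0.002, 0, -0.02, -1],
    [-0.014, -0.004, 0, -0.044, -1],
    [-0.016, -0.005, 0, -0.044, -1],
    [-0.015, -0.006, 0, -0.044, -1],
    [-0.015, -0.006, 0, -0.044, -1],
    [-0.015, -0.007, 0, -0.044, -1],
    [-0.014, -0.008, 0, -0.044, -1],
    [-0.014, -0.008, 0, -0.044, -1],
  ],
)

```text
t: 51.75
tool_pos: [0.4052, 0.0539, 0.1788]
tool_rot: [-1.784, -2.502, -0.006]
contact_force: [0.1, -0.4, -2.9]
opening: 0.0218
```

Call:
apply_moves(
  deltas=[
    [-0.013, -0.009, 0, -0.044, -1],
    [-0.013, -0.009, 0, -0.044, -1],
    [-0.013, -0.01, 0, -0.044, -1],
    [-0.012, -0.01, 0, -0.044, -1],
    [-0.012, -0.011, 0, -0.044, -1],
    [-0.011, -0.012, 0, -0.044, -1],
    [-0.011, -0.012, 0, -0.044, -1],
    [-0.01, -0.012, 0, -0.044, -1],
  ],
)

```text
t: 52.75
tool_pos: [0.3667, -0.0762, 0.1689]
tool_rot: [-1.291, -2.774, -0.017]
contact_force: [0.3, 0.9, -2.9]
opening: 0.0217
```

Run:
```python
from h import *
np.set_printoptions(precision=4,suppress=True)
T=T_of(obs());print(T); p=shot('top'); pan(p);save(p,'t27')
a=plan([.325,-.395,.16],np.radians(90),22,rnd=3)
```

```text
[[-0.6413  0.7642 -0.0692  0.3667]
 [ 0.7633  0.6445  0.0446 -0.0762]
 [ 0.0787 -0.0242 -0.9966  0.1689]
 [ 0.      0.      0.      1.    ]]
pan n 109 sd 0.001 heel(top of floor) [ 0.4015 -0.1206  0.1362] lip [ 0.4569 -0.1861  0.1429] pitch up 4.43 roll(+y tool up) -2.05
steps 0.01455644052931277 turn -0.03957190113183891
[[-0.01, -0.011, -0.0, -0.04, -1],
 [-0.009, -0.011, -0.0, -0.04, -1],
 [-0.009, -0.011, -0.0, -0.04, -1],
 [-0.009, -0.012, -0.0, -0.04, -1],
 [-0.008, -0.012, -0.0, -0.04, -1],
 [-0.007, -0.013, -0.001, -0.04, -1],
 [-0.007, -0.012, 0.0, -0.04, -1],
 [-0.007, -0.014, 0.0, -0.04, -1],
 [-0.006, -0.013, 0.0, -0.04, -1],
 [-0.005, -0.013, 0.0, -0.04, -1],
 [-0.005, -0.014, -0.0, -0.04, -1],
 [-0.004, -0.014, -0.0, -0.04, -1],
 [-0.004, -0.014, -0.0, -0.04, -1],
 [-0.003, -0.014, -0.0, -0.04, -1],
 [-0.003, -0.014, -0.0, -0.04, -1],
 [-0.002, -0.015, -0.001, -0.04, -1],
 [-0.002, -0.014, 0.0, -0.04, -1],
 [-0.001, -0.015, 0.0, -0.04, -1],
 [0.0, -0.014, 0.0, -0.04, -1],
 [0.0, -0.015, 0.0, -0.04, -1],
 [0.001, -0.014, -0.0, -0.04, -1],
 [0.002, -0.015, -0.0, -0.04, -1]]
```

View pics/t27.png

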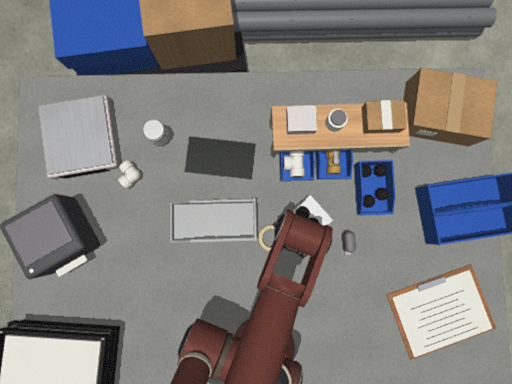

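Call:
apply_moves(
  deltas=[
    [-0.01, -0.011, -0.001, -0.04, -1],
    [-0.009, -0.011, -0.001, -0.04, -1],
    [-0.009, -0.011, -0.001, -0.04, -1],
    [-0.009, -0.012, -0.001, -0.04, -1],
    [-0.008, -0.012, -0.001, -0.04, -1],
    [-0.007, -0.013, -0.001, -0.04, -1],
    [-0.007, -0.012, -0.001, -0.04, -1],
    [-0.007, -0.013, -0.001, -0.04, -1],
  ],
)

```text
t: 53.8
tool_pos: [0.3461, -0.1944, 0.1673]
tool_rot: [-0.815, -2.936, -0.038]
contact_force: [0.5, -0.2, -3.3]
opening: 0.0222
```

Run:
```python
from h import *
np.set_printoptions(precision=4,suppress=True)
T=T_of(obs());print(T); p=shot('top'); pan(p)
a=plan([.322,-.395,.16],np.radians(90),16,rnd=3)
```

```text
[[-0.8529  0.5153 -0.084   0.3461]
 [ 0.513   0.857   0.0489 -0.1944]
 [ 0.0972 -0.0014 -0.9953  0.1673]
 [ 0.      0.      0.      1.    ]]
pan n 85 sd 0.001 heel(top of floor) [ 0.3932 -0.2243  0.1352] lip [ 0.4667 -0.2684  0.1387] pitch up 2.3 roll(+y tool up) -0.53
steps 0.01255247658079469 turn -0.0338575964882101
[[-0.005, -0.011, -0.0, -0.034, -1],
 [-0.005, -0.012, -0.0, -0.034, -1],
 [-0.004, -0.012, -0.0, -0.034, -1],
 [-0.004, -0.012, -0.0, -0.034, -1],
 [-0.004, -0.012, -0.0, -0.034, -1],
 [-0.003, -0.012, -0.0, -0.034, -1],
 [-0.003, -0.012, -0.0, -0.034, -1],
 [-0.002, -0.013, -0.0, -0.034, -1],
 [-0.002, -0.012, -0.0, -0.034, -1],
 [-0.001, -0.012, -0.0, -0.034, -1],
 [-0.001, -0.013, -0.0, -0.034, -1],
 [-0.001, -0.012, -0.0, -0.034, -1],
 [-0.0, -0.013, -0.0, -0.034, -1],
 [-0.0, -0.013, -0.0, -0.034, -1],
 [0.001, -0.012, -0.0, -0.034, -1],
 [0.001, -0.013, -0.0, -0.034, -1]]
```

Call:
apply_moves(
  deltas=[
    [-0.005, -0.011, -0.001, -0.034, -1],
    [-0.005, -0.011, -0.001, -0.034, -1],
    [-0.004, -0.011, -0.001, -0.034, -1],
    [-0.004, -0.011, -0.001, -0.034, -1],
    [-0.004, -0.011, -0.001, -0.034, -1],
    [-0.003, -0.011, -0.001, -0.034, -1],
    [-0.003, -0.011, -0.001, -0.034, -1],
    [-0.002, -0.011, -0.001, -0.034, -1],
  ],
)

```text
t: 54.85
tool_pos: [0.3334, -0.2869, 0.1672]
tool_rot: [-0.402, -3.012, -0.063]
contact_force: [-0.8, 0.7, -3.2]
opening: 0.0219
```

Run:
```python
from h import *
np.set_printoptions(precision=4,suppress=True)
T=T_of(obs());print(T); p=shot('top'); pan(p)
cv2.imwrite('pics/t28z.png',cv2.resize(cv2.cvtColor(p['img'][140:270,300:440],cv2.COLOR_RGB2BGR),None,fx=4,fy=4))
a=plan([.322,-.395,.16],np.radians(90),10,rnd=3)
```

```text
[[-0.9598  0.2637 -0.0958  0.3334]
 [ 0.2594  0.9642  0.0546 -0.2869]
 [ 0.1068  0.0276 -0.9939  0.1672]
 [ 0.      0.      0.      1.    ]]
pan n 121 sd 0.0011 heel(top of floor) [ 0.386  -0.3014  0.1312] lip [ 0.4691 -0.3243  0.1373] pitch up 4.04 roll(+y tool up) 2.02
steps 0.010787403223112902 turn -0.02668941111281793
[[-0.002, -0.011, 0.0, -0.027, -1],
 [-0.001, -0.01, 0.001, -0.027, -1],
 [-0.001, -0.011, -0.0, -0.027, -1],
 [-0.001, -0.011, 0.0, -0.027, -1],
 [-0.001, -0.011, 0.0, -0.027, -1],
 [-0.0, -0.01, 0.001, -0.027, -1],
 [-0.0, -0.011, -0.0, -0.027, -1],
 [-0.0, -0.011, 0.0, -0.027, -1],
 [0.0, -0.011, 0.0, -0.027, -1],
 [0.001, -0.01, 0.001, -0.027, -1]]
```

View pics/t28z.png

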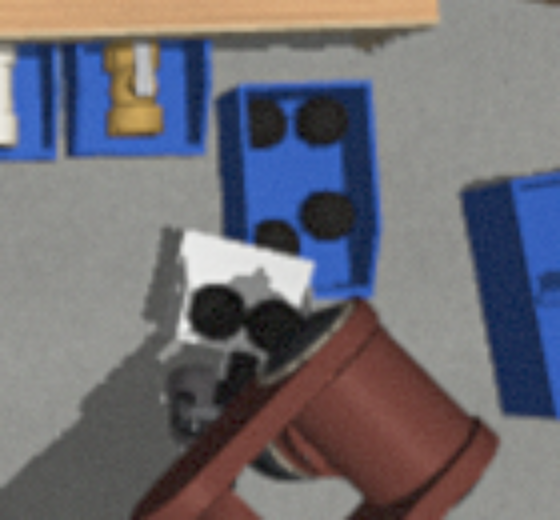

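Call:
apply_moves(
  deltas=[
    [-0.002, -0.011, 0, -0.027, -1],
    [-0.001, -0.011, 0, -0.027, -1],
    [-0.001, -0.011, 0, -0.027, -1],
    [-0.001, -0.011, 0, -0.027, -1],
    [-0.001, -0.011, 0, -0.027, -1],
    [0, -0.011, 0, -0.027, -1],
    [0, -0.011, 0, -0.027, -1],
    [0, -0.008, 0, -0.025, -1],
  ],
)

```text
t: 55.9
tool_pos: [0.322, -0.3696, 0.1601]
tool_rot: [-0.077, -3.034, -0.087]
contact_force: [-1.2, -0.2, -3.0]
opening: 0.0221
```

Run:
```python
from h import *
np.set_printoptions(precision=4,suppress=True)
T=T_of(obs());print(T); p=shot('top'); pan(p)
a=plan([.334,-.398,.118],np.radians(90),10,rnd=3)
```

```text
[[-0.9931  0.0535 -0.1041  0.322 ]
 [ 0.0475  0.9971  0.0597 -0.3696]
 [ 0.107   0.0544 -0.9928  0.1601]
 [ 0.      0.      0.      1.    ]]
pan n 113 sd 0.0009 heel(top of floor) [ 0.3764 -0.3714  0.1245] lip [ 0.4624 -0.3762  0.1299] pitch up 3.63 roll(+y tool up) 4.15
steps 0.005178403505888349 turn -0.005329158411655932
[[-0.002, -0.003, 0.004, -0.005, -1],
 [-0.002, -0.003, 0.004, -0.005, -1],
 [-0.001, -0.003, 0.004, -0.005, -1],
 [-0.002, -0.003, 0.004, -0.005, -1],
 [-0.002, -0.003, 0.003, -0.005, -1],
 [-0.001, -0.003, 0.004, -0.005, -1],
 [-0.002, -0.003, 0.004, -0.005, -1],
 [-0.002, -0.003, 0.004, -0.005, -1],
 [-0.002, -0.003, 0.004, -0.005, -1],
 [-0.001, -0.003, 0.004, -0.005, -1]]
```

Run:
```python
from h import *
np.set_printoptions(precision=4,suppress=True)
p=shot('top'); cv2.imwrite('pics/t29z.png',cv2.resize(cv2.cvtColor(p['img'][140:270,300:440],cv2.COLOR_RGB2BGR),None,fx=4,fy=4))
W=cloud(p); x,y,z=np.moveaxis(W,-1,0); img=p['img'].astype(int)
m=((img.max(-1)<60)&(z>.033)&(z<.058)&(x>.44)&(x<.63)&(y>-.46)&(y<-.34)).astype(np.uint8)
n,l,st,c=cv2.connectedComponentsWithStats(m)
for i in range(1,n):
    if st[i,4]>8: print(st[i,4],np.median(W[l==i],0),W[l==i][:,0].min())
```

```text
85 [ 0.5914 -0.3742  0.0453] 0.5715463303686604
113 [ 0.5905 -0.4253  0.0438] 0.573545859996378
119 [ 0.5083 -0.4247  0.0445] 0.49030313299334866
62 [ 0.4917 -0.3789  0.0448] 0.4837851743775971
```

View pics/t29z.png

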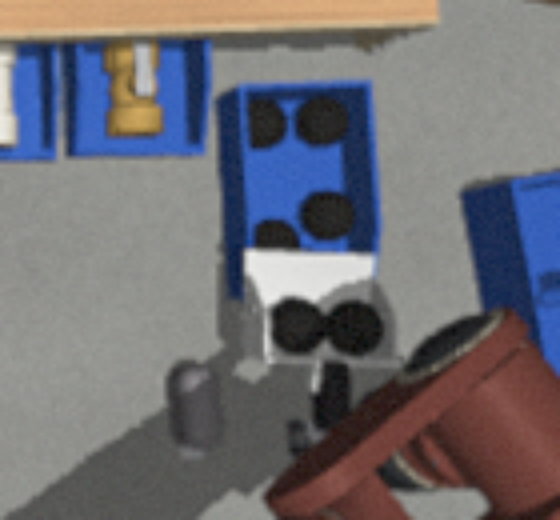

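Call:
apply_moves(
  deltas=[
    [-0.001, -0.004, 0.003, -0.006, -1],
    [-0.002, -0.004, 0.004, -0.006, -1],
    [-0.003, -0.004, 0.004, -0.006, -1],
    [-0.003, -0.004, 0.004, -0.006, -1],
    [-0.003, -0.004, 0.004, -0.006, -1],
    [-0.002, -0.003, 0.004, -0.006, -1],
    [-0.002, -0.002, 0.003, -0.006, -1],
    [0, 0, 0, 0, -1],
  ],
)

```text
t: 57.0
tool_pos: [0.3352, -0.3942, 0.1284]
tool_rot: [-0.011, -3.035, -0.092]
contact_force: [-0.5, 0.2, -3.9]
opening: 0.0218
```

Run:
```python
from h import *
np.set_printoptions(precision=4,suppress=True)
T=T_of(obs());print(T); p=shot('top'); pan(p); handle()
a=plan([.340,-.396,.128],np.radians(90),4,rnd=3)
cv2.imwrite('pics/t30z.png',cv2.resize(cv2.cvtColor(p['img'][140:270,300:440],cv2.COLOR_RGB2BGR),None,fx=4,fy=4))
```

```text
[[-0.9944  0.0102 -0.1049  0.3352]
 [ 0.0038  0.9981  0.0609 -0.3942]
 [ 0.1053  0.0602 -0.9926  0.1284]
 [ 0.      0.      0.      1.    ]]
pan n 123 sd 0.0011 heel(top of floor) [ 0.39   -0.3928  0.0947] lip [ 0.4758 -0.3939  0.0983] pitch up 2.39 roll(+y tool up) 3.36
handle n 3201 2834 tool-slope -4.34 world rise 1.69 -> scoop pitch (lip up +) 6.31 top at x=0: tool z -0.0289 roll deg 3.43
steps 0.0012779631391704404 turn -0.0025567689326088106
[[-0.001, -0.0, 0.0, -0.003, -1],
 [-0.001, -0.001, 0.0, -0.003, -1],
 [-0.002, -0.0, 0.0, -0.003, -1],
 [-0.001, -0.001, 0.0, -0.003, -1]]
```

View pics/t30z.png

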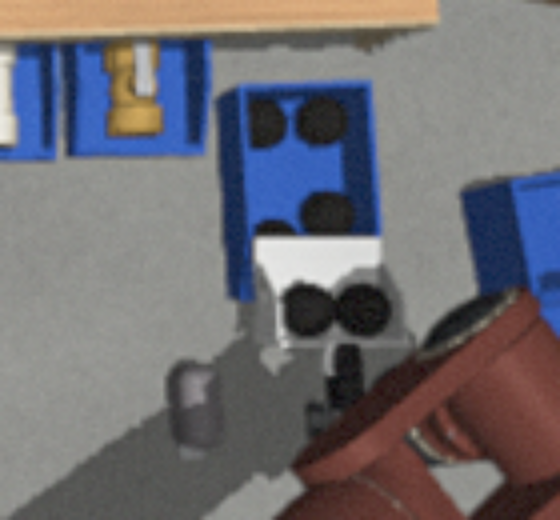

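Call:
apply_moves(
  deltas=[
    [0, 0, 0, 0, -0.52],
    [0, 0, 0, 0, -0.48],
    [0, 0, 0, 0, -0.47],
    [0, 0, 0, 0, -0.46],
    [0, 0, 0, 0, -0.46],
    [0, 0, 0, 0, -0.6],
    [0, 0, 0, 0, -0.6],
    [0, 0, 0, 0, -0.6],
  ],
  grip_force=20,
)

```text
t: 58.1
tool_pos: [0.3354, -0.3944, 0.1296]
tool_rot: [-0.011, -3.036, -0.09]
contact_force: [-0.4, -0.3, -3.3]
opening: 0.0229
```

Run:
```python
from h import *
np.set_printoptions(precision=4,suppress=True)
T=T_of(obs());print(T[:3,3]); p=shot('top'); pan(p)
```

```text
[ 0.3354 -0.3944  0.1296]
pan n 109 sd 0.0013 heel(top of floor) [ 0.3902 -0.393   0.0966] lip [ 0.4759 -0.394   0.0988] pitch up 1.45 roll(+y tool up) 3.38
```

Call:
apply_moves(
  deltas=[
    [0, 0, 0, 0, -0.46],
    [0, 0, 0, 0, -0.46],
    [0, 0, 0, 0, -0.45],
    [0, 0, 0, 0, -0.6],
    [0, 0, 0, 0, -0.6],
    [0, 0, 0, 0, -0.6],
    [0, 0, 0, 0, -0.6],
    [0, 0, 0, 0, -0.6],
  ],
  grip_force=20,
)

```text
t: 59.15
tool_pos: [0.3354, -0.3944, 0.1295]
tool_rot: [-0.011, -3.036, -0.09]
contact_force: [-1.3, 0.6, -3.5]
opening: 0.0236
```

Run:
```python
from h import *
np.set_printoptions(precision=4,suppress=True)
T=T_of(obs());print(T[:3,3]); p=shot('top'); pan(p)
cv2.imwrite('pics/t31z.png',cv2.resize(cv2.cvtColor(p['img'][140:270,300:440],cv2.COLOR_RGB2BGR),None,fx=4,fy=4))
```

```text
[ 0.3354 -0.3944  0.1295]
pan n 124 sd 0.0011 heel(top of floor) [ 0.39   -0.3928  0.0941] lip [ 0.4758 -0.3939  0.0978] pitch up 2.49 roll(+y tool up) 3.91
```

View pics/t31z.png

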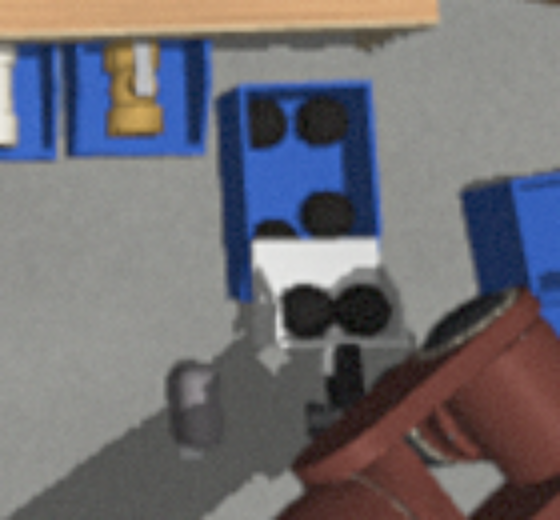

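Call:
apply_moves(
  deltas=[
    [0, 0, 0, 0, -0.45],
    [0, 0, 0, 0, -0.45],
    [0, 0, 0, 0, -0.44],
    [0, 0, 0, 0, -0.6],
    [0, 0, 0, 0, -0.6],
    [0, 0, 0, 0, -0.6],
    [0, 0, 0, 0, -0.6],
    [0, 0, 0, 0, -0.6],
  ],
  grip_force=20,
)

```text
t: 60.2
tool_pos: [0.3362, -0.3952, 0.1309]
tool_rot: [-0.011, -3.038, -0.087]
contact_force: [-0.0, -0.5, -1.9]
opening: 0.0234
```

Run:
```python
from h import *
np.set_printoptions(precision=4,suppress=True)
T=T_of(obs());print(T[:3,3]); p=shot('top'); pan(p)
cv2.imwrite('pics/t32z.png',cv2.resize(cv2.cvtColor(p['img'][140:270,300:440],cv2.COLOR_RGB2BGR),None,fx=4,fy=4))
```

```text
[ 0.3362 -0.3952  0.1309]
pan n 243 sd 0.0011 heel(top of floor) [ 0.3883 -0.3922  0.0699] lip [ 0.4709 -0.3915  0.042 ] pitch up -18.62 roll(+y tool up) 2.68
```

View pics/t32z.png

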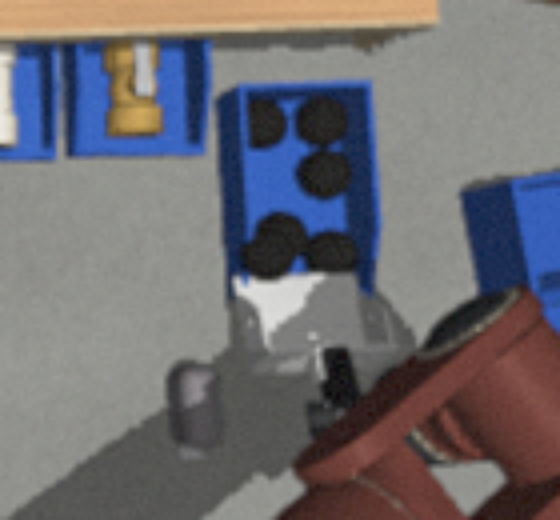

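Run:
```python
from h import *
np.set_printoptions(precision=4,suppress=True)
p=shot('side'); cv2.imwrite('pics/s33z.png',cv2.resize(cv2.cvtColor(p['img'][80:180,240:360],cv2.COLOR_RGB2BGR),None,fx=6,fy=6,interpolation=cv2.INTER_CUBIC))
p=shot('top'); W=cloud(p); x,y,z=np.moveaxis(W,-1,0); img=p['img'].astype(int)
m=(img.max(-1)<60)&(x>.44)&(x<.63)&(y>-.46)&(y<-.34)&(z>.03)
v,u=np.nonzero(m&(u_ if False else True)&(x<.53))
for vv in range(196,214,2):
    print(vv,[(int(uu),W[vv,uu].round(3).tolist()) for uu in range(362,378,3) if m[vv,uu]])
```

```text
196 [(365, [0.503, -0.371, 0.033]), (368, [0.501, -0.375, 0.051]), (371, [0.501, -0.387, 0.047]), (374, [0.501, -0.397, 0.048])]
198 [(365, [0.493, -0.356, 0.078]), (368, [0.493, -0.368, 0.075]), (371, [0.494, -0.385, 0.052]), (374, [0.494, -0.396, 0.051])]
200 [(365, [0.486, -0.355, 0.081]), (368, [0.485, -0.364, 0.083]), (371, [0.485, -0.375, 0.082]), (374, [0.487, -0.396, 0.048]), (377, [0.488, -0.413, 0.031])]
202 [(362, [0.48, -0.346, 0.076]), (365, [0.479, -0.353, 0.085]), (368, [0.479, -0.363, 0.086]), (371, [0.479, -0.375, 0.08]), (374, [0.48, -0.396, 0.047]), (377, [0.481, -0.411, 0.035])]
204 [(362, [0.473, -0.347, 0.072]), (365, [0.472, -0.354, 0.083]), (368, [0.472, -0.363, 0.087]), (371, [0.472, -0.374, 0.082]), (377, [0.473, -0.408, 0.042])]
206 [(362, [0.466, -0.347, 0.072]), (365, [0.466, -0.356, 0.075]), (368, [0.465, -0.362, 0.088]), (371, [0.465, -0.375, 0.079]), (377, [0.467, -0.411, 0.032])]
208 [(365, [0.459, -0.355, 0.075]), (368, [0.459, -0.365, 0.078])]
210 []
212 []
```

View pics/s33z.png

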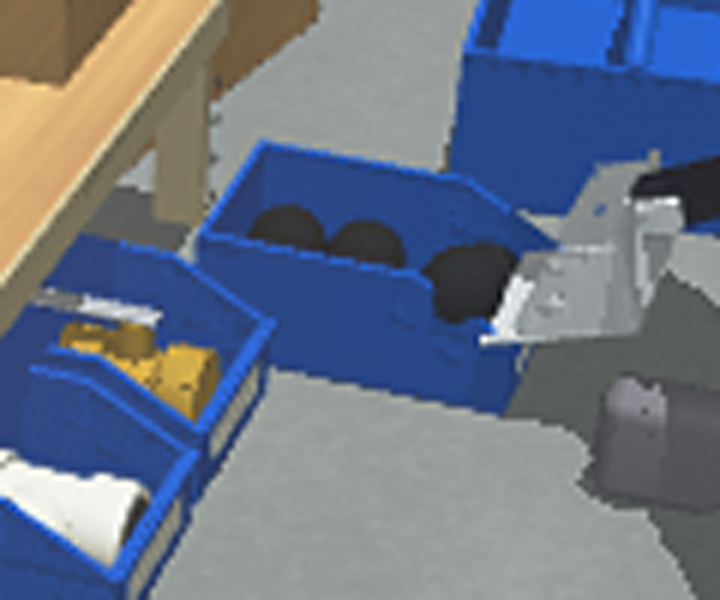

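Call:
apply_moves(
  deltas=[
    [0, 0, 0, 0, -1],
    [0, 0, 0, 0, -1],
    [-0.004, 0, -0.002, 0, -1],
    [-0.005, 0, -0.002, 0, -1],
    [-0.005, 0, -0.002, 0, -1],
    [-0.005, 0, -0.002, 0, -1],
    [-0.003, 0, -0.001, 0, -1],
    [0, 0, 0, 0, -1],
  ],
  grip_force=60,
)

```text
t: 61.35
tool_pos: [0.3581, -0.395, 0.1371]
tool_rot: [-0.009, -3.031, -0.091]
contact_force: [-3.4, -0.7, -1.2]
opening: 0.0227
```

```bash
cat >> h.py <<'E'
def look(tag):
    p=shot('side'); a=cv2.resize(cv2.cvtColor(p['img'][80:180,240:360],cv2.COLOR_RGB2BGR),(480,400),interpolation=cv2.INTER_CUBIC)
    p=shot('top'); b=cv2.resize(cv2.cvtColor(p['img'][145:245,340:415],cv2.COLOR_RGB2BGR),(300,400),interpolation=cv2.INTER_CUBIC)
    cv2.imwrite('pics/'+tag+'.png',np.hstack([a,b])); return p
def balls(p):
    W=cloud(p); x,y,z=np.moveaxis(W,-1,0); img=p['img'].astype(int)
    m=((img.max(-1)<60)&(z>.033)&(z<.12)&(x>.40)&(x<.75)&(y>-.47)&(y<-.335)).astype(np.uint8)
    n,l,st,c=cv2.connectedComponentsWithStats(m)
    for i in range(1,n):
        if st[i,4]>8: print('blob',st[i,4],np.nanmedian(W[l==i],0),'zmax',np.nanmax(W[l==i][:,2]))
E
python3 - <<'E'
from h import *
np.set_printoptions(precision=4,suppress=True)
print(T_of(obs())[:3,3])
p=look('c1'); pan(p); balls(p)
E
```

```text
[ 0.3581 -0.395   0.1371]
pan n 248 sd 0.0011 heel(top of floor) [ 0.4095 -0.3917  0.0744] lip [ 0.492  -0.3908  0.0469] pitch up -18.45 roll(+y tool up) 2.49
blob 88 [ 0.6085 -0.3808  0.046 ] zmax 0.05437198366887608
blob 531 [ 0.5367 -0.4192  0.0454] zmax 0.0721695365404762
```

View pics/c1.png

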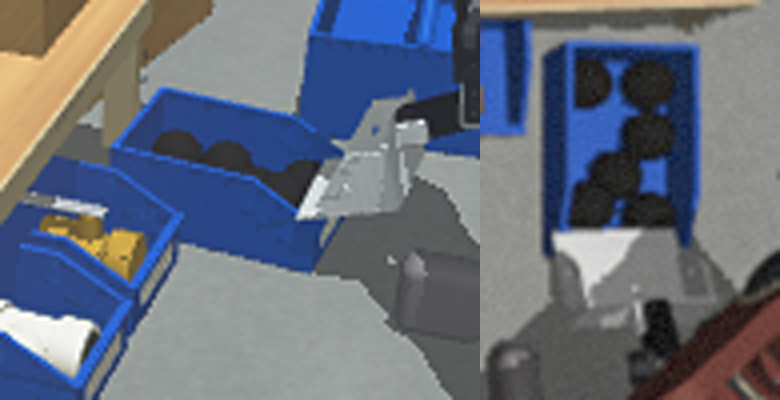

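Call:
apply_moves(
  deltas=[
    [0.006, 0, -0.004, 0, -1],
    [0.006, 0, -0.008, 0, -1],
    [0.006, 0, -0.012, 0, -1],
    [0, 0, -0.016, 0, -1],
    [0, 0, -0.016, 0, -1],
    [0, 0, -0.016, 0, -1],
    [0, 0, 0, 0, -1],
    [0, 0, 0, 0, -1],
  ],
  grip_force=100,
)

```text
t: 62.45
tool_pos: [0.3494, -0.4009, 0.2184]
tool_rot: [-0.011, -3.04, -0.083]
contact_force: [-0.0, 0.5, -2.7]
opening: 0.0226
```

Run:
```python
from h import *
np.set_printoptions(precision=4,suppress=True)
print(T_of(obs()))
p=look('c2'); pan(p); balls(p)
W=cloud(p); x,y,z=np.moveaxis(W,-1,0); img=p['img'].astype(int)
blue=(img[...,2]>img[...,0]+40)&(y<-.335)&(y>-.5)&(x<.66)
for a in(.045,.075):
    m=blue&(abs(z-a)<.006); P=W[m]; print(a,m.sum(),P.min(0),P.max(0))
```

```text
[[-0.9949  0.0101 -0.1003  0.3494]
 [ 0.0046  0.9985  0.0548 -0.4009]
 [ 0.1007  0.054  -0.9935  0.2184]
 [ 0.      0.      0.      1.    ]]
pan n 284 sd 0.0011 heel(top of floor) [ 0.4015 -0.3981  0.1573] lip [ 0.4841 -0.3974  0.1293] pitch up -18.76 roll(+y tool up) 1.96
blob 87 [ 0.6087 -0.3797  0.0453] zmax 0.05690485372540155
blob 415 [ 0.5495 -0.4236  0.0439] zmax 0.056271045964647826
blob 83 [ 0.4876 -0.3681  0.0448] zmax 0.05602928446328903
0.045 165 [ 0.4569 -0.4601  0.0392] [ 0.6338 -0.3408  0.0508]
0.075 217 [ 0.4942 -0.465   0.0692] [ 0.6398 -0.3434  0.0809]
```

View pics/c2.png

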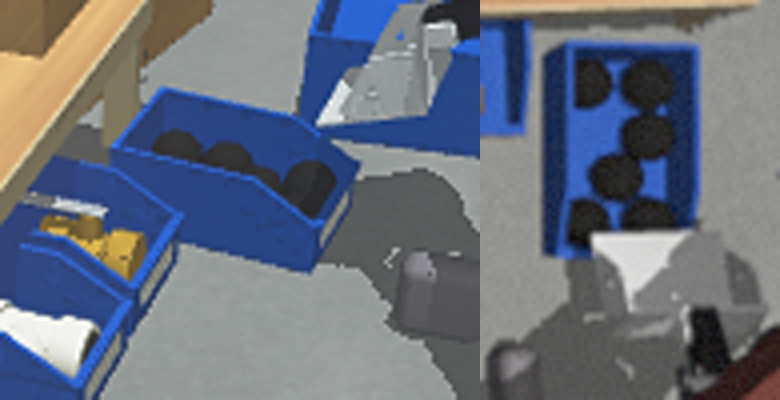

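Run:
```python
from h import *
a=plan([.38,-.06,.21],np.radians(45),8,rnd=3)
a=plan([.58,.23,.19],np.radians(-7.6),8,rnd=3,T0=a)
```

```text
steps 0.042787532771357266 turn 0.0968961594297151
[[-0.004, 0.043, 0.003, 0.097, -1],
 [0.001, 0.042, 0.003, 0.097, -1],
 [0.004, 0.043, 0.003, 0.097, -1],
 [0.009, 0.041, 0.003, 0.097, -1],
 [0.013, 0.041, 0.003, 0.097, -1],
 [0.016, 0.04, 0.003, 0.097, -1],
 [0.02, 0.037, 0.003, 0.097, -1],
 [0.024, 0.036, 0.003, 0.097, -1]]
steps 0.044050187471395205 turn 0.11521528975600356
[[0.008, 0.043, 0.002, 0.115, -1],
 [0.012, 0.043, 0.002, 0.115, -1],
 [0.018, 0.04, 0.002, 0.115, -1],
 [0.021, 0.038, 0.002, 0.115, -1],
 [0.026, 0.036, 0.002, 0.115, -1],
 [0.03, 0.032, 0.002, 0.115, -1],
 [0.034, 0.028, 0.002, 0.115, -1],
 [0.036, 0.025, 0.002, 0.115, -1]]
```

Call:
apply_moves(
  deltas=[
    [-0.004, 0.042, 0.002, 0.097, -1],
    [0.001, 0.042, 0.002, 0.097, -1],
    [0.004, 0.042, 0.002, 0.097, -1],
    [0.009, 0.041, 0.002, 0.097, -1],
    [0.013, 0.04, 0.002, 0.097, -1],
    [0.016, 0.04, 0.002, 0.097, -1],
    [0.02, 0.037, 0.002, 0.097, -1],
    [0.024, 0.036, 0.002, 0.097, -1],
  ],
)

```text
t: 63.55
tool_pos: [0.3824, -0.0533, 0.2116]
tool_rot: [-1.197, -2.769, -0.025]
contact_force: [0.8, -0.5, -2.8]
opening: 0.0221
```

Call:
apply_moves(
  deltas=[
    [0.008, 0.043, 0.001, 0.115, -1],
    [0.012, 0.043, 0.001, 0.115, -1],
    [0.018, 0.04, 0.001, 0.115, -1],
    [0.021, 0.038, 0.001, 0.115, -1],
    [0.026, 0.036, 0.001, 0.115, -1],
    [0.03, 0.032, 0.001, 0.115, -1],
    [0.034, 0.028, 0.001, 0.115, -1],
    [0.036, 0.025, 0.001, 0.115, -1],
  ],
)

```text
t: 64.55
tool_pos: [0.5971, 0.2383, 0.1912]
tool_rot: [-2.33, -1.917, 0.072]
contact_force: [1.2, 0.2, -1.8]
opening: 0.0223
```

Run:
```python
from h import *
np.set_printoptions(precision=4,suppress=True)
print(T_of(obs())); p=shot('top'); pan(p); save(p,'t40')
a=plan([.668,.195,.13],np.radians(-7.6),8,rnd=3)
```

```text
[[ 0.1953  0.974  -0.1149  0.5971]
 [ 0.9799 -0.1888  0.065   0.2383]
 [ 0.0417 -0.1252 -0.9913  0.1912]
 [ 0.      0.      0.      1.    ]]
pan n 303 sd 0.0011 heel(top of floor) [0.5815 0.1891 0.1329] lip [0.5629 0.107  0.112 ] pitch up -13.97 roll(+y tool up) -7.7
steps 0.012855334539352512 turn -0.0074122593873879004
[[-0.004, 0.01, 0.006, -0.007, -1],
 [-0.005, 0.011, 0.006, -0.007, -1],
 [-0.004, 0.01, 0.006, -0.007, -1],
 [-0.005, 0.011, 0.006, -0.007, -1],
 [-0.005, 0.01, 0.006, -0.007, -1],
 [-0.005, 0.01, 0.006, -0.007, -1],
 [-0.004, 0.01, 0.006, -0.007, -1],
 [-0.005, 0.011, 0.007, -0.007, -1]]
```

View pics/t40.png

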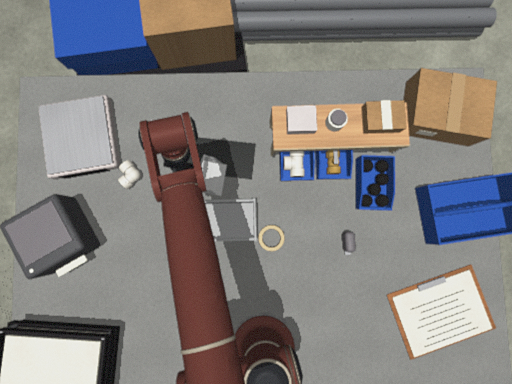

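Call:
apply_moves(
  deltas=[
    [-0.004, 0.01, 0.004, -0.007, -1],
    [-0.005, 0.01, 0.004, -0.007, -1],
    [-0.004, 0.01, 0.004, -0.007, -1],
    [-0.005, 0.01, 0.004, -0.007, -1],
    [-0.005, 0.01, 0.004, -0.007, -1],
    [-0.005, 0.01, 0.004, -0.007, -1],
    [-0.004, 0.01, 0.004, -0.007, -1],
    [0, 0, 0, 0, -1],
  ],
)

```text
t: 65.6
tool_pos: [0.6616, 0.1948, 0.147]
tool_rot: [-2.278, -1.972, 0.067]
contact_force: [0.4, 0.8, -2.0]
opening: 0.0227
```

Run:
```python
from h import *
np.set_printoptions(precision=4,suppress=True)
print(T_of(obs())); p=shot('top'); pan(p); save(p,'t41')
cv2.imwrite('pics/t41z.png',cv2.resize(cv2.cvtColor(p['img'][120:210,130:270],cv2.COLOR_RGB2BGR),None,fx=5,fy=5))
```

```text
[[ 0.146   0.9823 -0.117   0.6616]
 [ 0.988  -0.1387  0.0676  0.1948]
 [ 0.0502 -0.1255 -0.9908  0.147 ]
 [ 0.      0.      0.      1.    ]]
pan n 265 sd 0.001 heel(top of floor) [0.6463 0.1417 0.0873] lip [0.6319 0.0589 0.0662] pitch up -14.1 roll(+y tool up) -8.05
```

View pics/t41z.png

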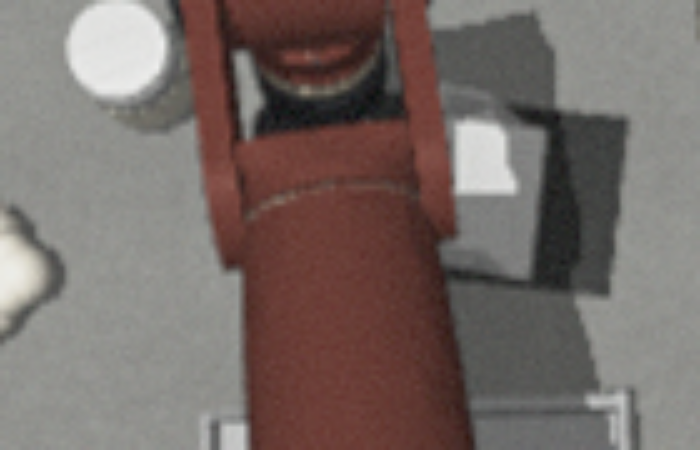

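Call:
apply_moves(
  deltas=[
    [-0.0015, 0.0032, 0.008, 0, -1],
    [-0.0015, 0.0032, 0.008, 0, -1],
    [-0.0015, 0.0032, 0.008, 0, -1],
    [-0.0015, 0.0032, 0.008, 0, -1],
    [-0.0015, 0.0032, 0.008, 0, -1],
    [-0.0012, 0.0032, 0.008, 0, -1],
    [0, 0, 0, 0, -1],
    [0, 0, 0, 0, -1],
  ],
  grip_force=80,
)

```text
t: 66.65
tool_pos: [0.6734, 0.1875, 0.0931]
tool_rot: [-2.275, -1.974, 0.067]
contact_force: [0.3, 0.7, -2.1]
opening: 0.0224
```

Call:
apply_moves(
  deltas=[
    [-0.0003, 0.0006, 0.005, 0, -1],
    [-0.0003, 0.0006, 0.005, 0, -1],
    [-0.0003, 0.0006, 0.005, 0, -1],
    [-0.0003, 0.0006, 0.005, 0, -1],
    [-0.0003, 0.0006, 0.005, 0, -1],
    [-0.0003, 0.0006, 0.005, 0, -1],
    [-0.0003, 0.0006, 0.005, 0, -1],
    [0, 0, 0, 0, -1],
  ],
  grip_force=80,
)

```text
t: 67.65
tool_pos: [0.6809, 0.1935, 0.0804]
tool_rot: [-2.283, -1.98, 0.041]
contact_force: [-0.1, 0.3, -1.8]
opening: 0.0223
```

Run:
```python
from h import *
np.set_printoptions(precision=4,suppress=True)
print(T_of(obs())); p=shot('top'); pan(p)
```

```text
[[ 0.144   0.9847 -0.0984  0.6809]
 [ 0.9879 -0.1373  0.0722  0.1935]
 [ 0.0576 -0.1076 -0.9925  0.0804]
 [ 0.      0.      0.      1.    ]]
pan n 225 sd 0.0011 heel(top of floor) [0.6676 0.1401 0.0266] lip [0.6542 0.057  0.0101] pitch up -11.09 roll(+y tool up) -6.67
```

Call:
apply_moves(
  deltas=[
    [-0.001, -0.001, 0.005, 0, -1],
    [-0.001, -0.001, 0.005, 0, -1],
    [-0.001, -0.001, 0.005, 0, -1],
    [-0.001, -0.001, 0.005, 0, -1],
    [-0.001, -0.001, 0.005, 0, -1],
    [-0.001, -0.001, 0.005, 0, -1],
    [-0.001, -0.001, 0.005, 0, -1],
    [-0.001, -0.001, 0.005, 0, -1],
  ],
  grip_force=60,
)

```text
t: 68.7
tool_pos: [0.6784, 0.2007, 0.0603]
tool_rot: [-2.283, -1.989, -0.008]
contact_force: [-1.3, 4.4, 7.8]
opening: 0.0224
```

Run:
```python
from h import *
np.set_printoptions(precision=4,suppress=True)
print(T_of(obs())); p=shot('top'); pan(p)
```

```text
[[ 0.1395  0.9877 -0.0705  0.6784]
 [ 0.9871 -0.1331  0.0889  0.2007]
 [ 0.0784 -0.0819 -0.9935  0.0603]
 [ 0.      0.      0.      1.    ]]
pan n 201 sd 0.0011 heel(top of floor) [0.6673 0.1471 0.0151] lip [0.6556 0.063  0.0104] pitch up -3.19 roll(+y tool up) -4.49
```

Call:
apply_moves(
  deltas=[
    [-0.002, -0.001, 0.005, 0, -1],
    [-0.002, -0.001, 0.005, 0, -1],
    [-0.002, -0.001, 0.005, 0, -1],
    [-0.002, -0.001, 0.005, 0, -1],
    [0, 0, 0, 0, -1],
    [0, 0, 0, 0, -0.3],
    [0, 0, 0, 0, -0.3],
    [0, 0, 0, 0, -0.3],
  ],
  grip_force=60,
)

```text
t: 69.75
tool_pos: [0.6772, 0.202, 0.0508]
tool_rot: [-2.281, -1.994, -0.035]
contact_force: [-0.4, -0.5, 0.6]
opening: 0.0296
```

Run:
```python
from h import *
np.set_printoptions(precision=4,suppress=True)
print(T_of(obs())); p=shot('top'); pan(p); p=shot('wrist'); save(p,'wr42')
```

```text
[[ 0.1361  0.9891 -0.0557  0.6772]
 [ 0.9865 -0.1301  0.0992  0.202 ]
 [ 0.0909 -0.0685 -0.9935  0.0508]
 [ 0.      0.      0.      1.    ]]
pan n 200 sd 0.0011 heel(top of floor) [0.6671 0.1485 0.0074] lip [0.656  0.0639 0.0074] pitch up -0.04 roll(+y tool up) -0.64
```

View pics/wr42.png

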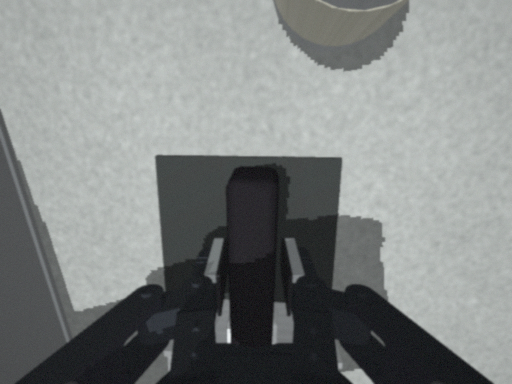

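Call:
apply_moves(
  deltas=[
    [0, 0, 0, 0, 1],
    [0, 0, 0, 0, 1],
    [0, 0, 0, 0, 1],
    [0, 0, 0, 0, 1],
    [0.001, -0.001, -0.012, 0, 1],
    [0.003, -0.002, -0.03, 0, 1],
    [0.004, -0.003, -0.045, 0, 1],
    [0.004, -0.003, -0.045, 0, 1],
  ],
)

```text
t: 70.85
tool_pos: [0.6746, 0.2015, 0.1835]
tool_rot: [-2.278, -1.99, -0.023]
contact_force: [0.5, 0.2, 0.5]
opening: 0.0854
```

Run:
```python
from h import *
np.set_printoptions(precision=4,suppress=True)
T=T_of(obs());print(T,obs()['q']); p=shot('top'); save(p,'t43')
cv2.imwrite('pics/t43z.png',cv2.resize(cv2.cvtColor(p['img'][120:210,130:270],cv2.COLOR_RGB2BGR),None,fx=5,fy=5))
p=shot('wrist'); save(p,'wr43')
a=plan([.40,-.06,.22],np.radians(45),8,rnd=3)
a=plan([.40,-.40,.20],np.radians(90),8,rnd=3,T0=a)
```

```text
[[ 0.137   0.9884 -0.0651  0.6746]
 [ 0.9866 -0.1303  0.0978  0.2015]
 [ 0.0882 -0.0776 -0.9931  0.1835]
 [ 0.      0.      0.      1.    ]] [0.1422 0.2894 1.4312 0.1068 1.4725 0.2635]
steps 0.04794955473513507 turn -0.11451728524674848
[[-0.037, -0.03, -0.005, -0.115, -1],
 [-0.033, -0.035, -0.005, -0.115, -1],
 [-0.028, -0.038, -0.005, -0.115, -1],
 [-0.025, -0.041, -0.005, -0.115, -1],
 [-0.019, -0.043, -0.005, -0.115, -1],
 [-0.014, -0.046, -0.006, -0.115, -1],
 [-0.009, -0.047, -0.005, -0.115, -1],
 [-0.004, -0.047, -0.005, -0.115, -1]]
steps 0.042590694962149324 turn -0.09829660934734524
[[-0.03, -0.03, -0.002, -0.098, -1],
 [-0.027, -0.033, -0.001, -0.098, -1],
 [-0.024, -0.035, -0.002, -0.098, -1],
 [-0.02, -0.038, -0.002, -0.098, -1],
 [-0.016, -0.039, -0.002, -0.098, -1],
 [-0.012, -0.041, -0.001, -0.098, -1],
 [-0.008, -0.042, -0.002, -0.098, -1],
 [-0.005, -0.042, -0.002, -0.098, -1]]
```

View pics/wr43.png

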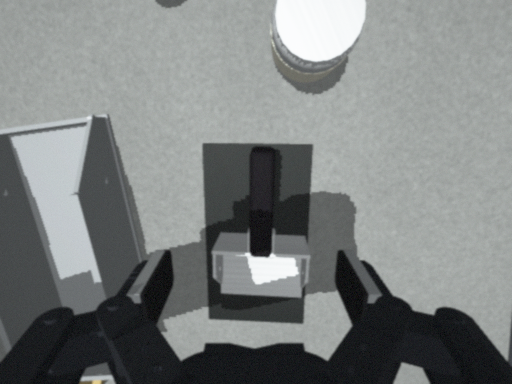

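Call:
apply_moves(
  deltas=[
    [-0.037, -0.03, -0.005, -0.115, -1],
    [-0.033, -0.035, -0.005, -0.115, -1],
    [-0.028, -0.038, -0.005, -0.115, -1],
    [-0.025, -0.041, -0.005, -0.115, -1],
    [-0.019, -0.043, -0.005, -0.115, -1],
    [-0.014, -0.046, -0.006, -0.115, -1],
    [-0.009, -0.047, -0.005, -0.115, -1],
    [-0.004, -0.047, -0.005, -0.115, -1],
  ],
  grip_force=60,
)

```text
t: 71.95
tool_pos: [0.3979, -0.0692, 0.2236]
tool_rot: [-1.119, -2.851, -0.115]
contact_force: [0.7, -0.9, -0.2]
opening: -0.0002
```

Run:
```python
from h import *
np.set_printoptions(precision=4,suppress=True)
T=T_of(obs());print(T)
a=plan([.39,-.395,.20],np.radians(90),8,rnd=3)
```

```text
[[-0.7309  0.6811 -0.0438  0.3979]
 [ 0.6754  0.731   0.0974 -0.0692]
 [ 0.0984  0.0416 -0.9943  0.2236]
 [ 0.      0.      0.      1.    ]]
steps 0.04083871140881976 turn -0.09376114891862641
[[-0.027, -0.031, -0.001, -0.094, -1],
 [-0.024, -0.033, -0.001, -0.094, -1],
 [-0.021, -0.035, -0.001, -0.094, -1],
 [-0.018, -0.037, -0.001, -0.094, -1],
 [-0.014, -0.038, -0.001, -0.094, -1],
 [-0.01, -0.039, -0.001, -0.094, -1],
 [-0.006, -0.041, -0.001, -0.094, -1],
 [-0.003, -0.04, -0.001, -0.094, -1]]
```

Call:
apply_moves(
  deltas=[
    [-0.027, -0.031, -0.001, -0.094, -1],
    [-0.024, -0.033, -0.001, -0.094, -1],
    [-0.021, -0.035, -0.001, -0.094, -1],
    [-0.018, -0.037, -0.001, -0.094, -1],
    [-0.014, -0.038, -0.001, -0.094, -1],
    [-0.01, -0.039, -0.001, -0.094, -1],
    [-0.006, -0.041, -0.001, -0.094, -1],
    [-0.003, -0.04, -0.001, -0.094, -1],
  ],
)

```text
t: 72.95
tool_pos: [0.3907, -0.4052, 0.2057]
tool_rot: [0.044, -3.106, -0.142]
contact_force: [0.8, 0.2, 0.3]
opening: -0.0004
```

Run:
```python
from h import *
np.set_printoptions(precision=4,suppress=True)
T=T_of(obs());print(T)
p=shot('wrist'); save(p,'wr44'); W=cloud(p); x,y,z=np.moveaxis(W,-1,0); img=p['img'].astype(int)
m=(img[...,2]>img[...,0]+40)&(abs(z-.045)<.005)&(y>-.47)&(y<-.335)&(x<.475)&(x>.42)
P=W[m]; print(m.sum(),P.min(0),P.max(0))
a=plan([.422,-.401,.022],np.radians(90),8,rnd=4)
```

```text
[[-0.9991 -0.0269 -0.0329  0.3907]
 [-0.0298  0.9954  0.0907 -0.4052]
 [ 0.0303  0.0916 -0.9953  0.2057]
 [ 0.      0.      0.      1.    ]]
792 [ 0.4519 -0.4561  0.0402] [ 0.4749 -0.3421  0.05  ]
steps 0.023263318281609057 turn 0.0033059719108917696
[[-0.0047, -0.0011, 0.0227, 0.0033, -1],
 [-0.0048, -0.0011, 0.0228, 0.0033, -1],
 [-0.0047, -0.0011, 0.0227, 0.0033, -1],
 [-0.0048, -0.001, 0.0228, 0.0033, -1],
 [-0.0047, -0.0011, 0.0227, 0.0033, -1],
 [-0.0048, -0.001, 0.0228, 0.0033, -1],
 [-0.0047, -0.001, 0.0227, 0.0033, -1],
 [-0.0048, -0.001, 0.0228, 0.0033, -1]]
```

View pics/wr44.png

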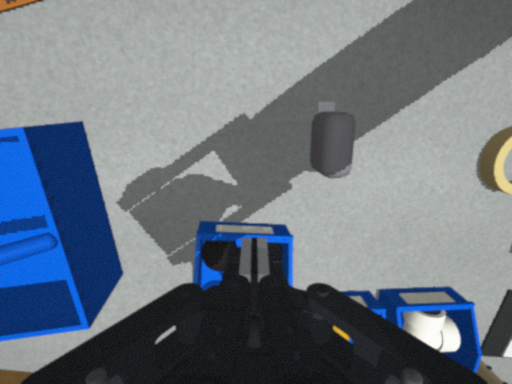

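Call:
apply_moves(
  deltas=[
    [-0.0047, 0, 0.0227, 0.003, -1],
    [-0.0047, -0.001, 0.0227, 0.003, -1],
    [-0.0047, -0.001, 0.0227, 0.003, -1],
    [-0.0047, -0.001, 0.0227, 0.003, -1],
    [-0.0047, -0.001, 0.0227, 0.003, -1],
    [-0.004, -0.001, 0.0227, 0.003, -1],
    [-0.004, -0.001, 0.0227, 0.003, -1],
    [0, 0, 0.02, 0, -1],
  ],
)

```text
t: 74.0
tool_pos: [0.418, -0.4021, 0.0256]
tool_rot: [0.001, -3.112, -0.125]
contact_force: [-0.3, 0.8, -0.3]
opening: 0.0
```

Run:
```python
from h import *
np.set_printoptions(precision=4,suppress=True)
T=T_of(obs());print(T)
a=plan([.552,-.400,.020],np.radians(90),12,rnd=4)
```

```text
[[-0.9996  0.0004 -0.0274  0.418 ]
 [-0.0018  0.9968  0.0802 -0.4021]
 [ 0.0273  0.0802 -0.9964  0.0256]
 [ 0.      0.      0.      1.    ]]
steps 0.011180996913274168 turn -3.663856815971922e-05
[[-0.0112, 0.0001, 0.0002, -0.0, -1],
 [-0.0112, 0.0002, 0.0002, -0.0, -1],
 [-0.0111, 0.0001, 0.0001, -0.0, -1],
 [-0.0112, 0.0002, 0.0002, -0.0, -1],
 [-0.0112, 0.0001, 0.0002, -0.0, -1],
 [-0.0112, 0.0002, 0.0002, -0.0, -1],
 [-0.0112, 0.0001, 0.0001, -0.0, -1],
 [-0.0111, 0.0002, 0.0002, -0.0, -1],
 [-0.0112, 0.0001, 0.0002, -0.0, -1],
 [-0.0112, 0.0001, 0.0002, -0.0, -1],
 [-0.0112, 0.0002, 0.0001, -0.0, -1],
 [-0.0111, 0.0001, 0.0002, -0.0, -1]]
```

Call:
apply_moves(
  deltas=[
    [-0.008, 0.0002, 0.0002, 0, -1],
    [-0.01, 0.0002, 0.0002, 0, -1],
    [-0.01, 0.0002, 0.0002, 0, -1],
    [-0.01, 0.0002, 0.0002, 0, -1],
    [-0.01, 0.0002, 0.0002, 0, -1],
    [-0.01, 0.0002, 0.0002, 0, -1],
    [-0.01, 0.0002, 0.0002, 0, -1],
    [-0.01, 0.0002, 0.0002, 0, -1],
  ],
)

```text
t: 75.0
tool_pos: [0.4991, -0.4015, 0.0243]
tool_rot: [0.001, -3.107, -0.123]
contact_force: [-5.9, 0.3, 3.4]
opening: -0.0001
```

Run:
```python
from h import *
np.set_printoptions(precision=4,suppress=True)
T=T_of(obs());print(T)
p=look('d1')
a=plan([.552,-.400,.020],np.radians(90),5,rnd=4)
```

```text
[[-0.9995  0.0009 -0.0322  0.4991]
 [-0.0016  0.9969  0.0788 -0.4015]
 [ 0.0322  0.0788 -0.9964  0.0243]
 [ 0.      0.      0.      1.    ]]
steps 0.010370745358853826 turn -5.985633887530817e-05
[[-0.0104, 0.0002, 0.0005, -0.0001, -1],
 [-0.0103, 0.0002, 0.0006, -0.0001, -1],
 [-0.0104, 0.0002, 0.0005, -0.0001, -1],
 [-0.0103, 0.0002, 0.0006, -0.0001, -1],
 [-0.0104, 0.0002, 0.0005, -0.0001, -1]]
```

View pics/d1.png

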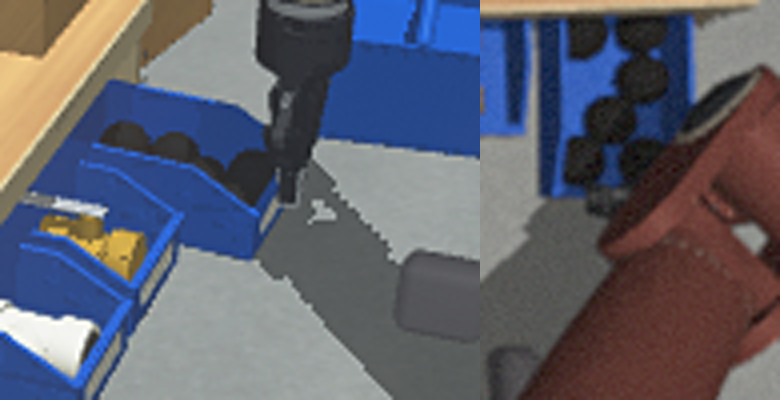

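Call:
apply_moves(
  deltas=[
    [-0.01, 0.0002, 0.0005, 0, -1],
    [-0.01, 0.0002, 0.0005, 0, -1],
    [-0.01, 0.0002, 0.0005, 0, -1],
    [-0.01, 0.0002, 0.0005, 0, -1],
    [-0.01, 0.0002, 0.0005, 0, -1],
    [-0.006, 0, 0, 0, -1],
    [-0.004, 0, 0, 0, -1],
    [0, 0, 0, 0, -1],
  ],
)

```text
t: 76.1
tool_pos: [0.559, -0.4024, 0.0233]
tool_rot: [-0.0, -3.101, -0.119]
contact_force: [-1.6, -0.6, 1.8]
opening: 0.0001
```

Run:
```python
from h import *
np.set_printoptions(precision=4,suppress=True)
T=T_of(obs());print(T[:3,3])
p=look('d2')
W=cloud(p); x,y,z=np.moveaxis(W,-1,0); img=p['img'].astype(int)
m=(img[...,2]>img[...,0]+40)&(abs(z-.045)<.006)&(y>-.47)&(y<-.335)&(x<.66)
P=W[m]; print(m.sum(),P.min(0),P.max(0))
```

```text
[ 0.559  -0.4024  0.0233]
62 [ 0.5651 -0.4535  0.0392] [ 0.6591 -0.3412  0.0508]
```

View pics/d2.png

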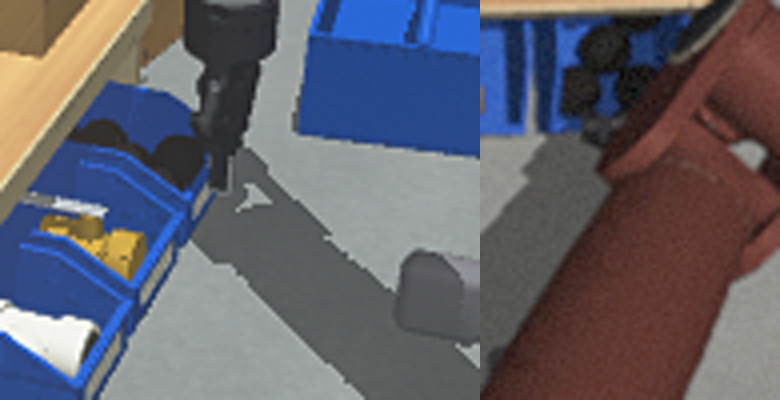

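Call:
apply_moves(
  deltas=[
    [-0.004, 0, 0, 0, -1],
    [-0.004, 0, 0, 0, -1],
    [0, 0, 0, 0, -1],
    [0.01, 0, 0, 0, -1],
    [0.02, 0, 0, 0, -1],
    [0.03, 0, -0.01, 0, -1],
    [0.03, 0, -0.03, 0, -1],
    [0.03, 0, -0.05, 0, -1],
  ],
)

```text
t: 77.2
tool_pos: [0.4442, -0.4054, 0.113]
tool_rot: [0.003, -3.093, -0.134]
contact_force: [0.5, -1.1, 0.6]
opening: 0.0003
```

Call:
apply_moves(
  deltas=[
    [0.02, 0.02, -0.03, 0, -1],
    [0.02, 0.03, -0.03, 0, -1],
    [0.01, 0.05, -0.02, 0, -1],
    [0, 0.05, -0.01, 0, -1],
    [0, 0.05, 0, 0, -1],
    [0, 0.05, 0, 0, -1],
    [0, 0.04, 0, 0, -1],
    [0, 0, 0, 0, -1],
  ],
)

```text
t: 78.2
tool_pos: [0.3974, -0.1173, 0.2362]
tool_rot: [-0.003, -3.115, -0.122]
contact_force: [-0.5, -0.4, -0.0]
opening: 0.0002
```

Run:
```python
from h import *
np.set_printoptions(precision=4,suppress=True)
T=T_of(obs());print(T[:3,3])
p=look('d3'); save(p,'t50'); balls(p)
W=cloud(p); x,y,z=np.moveaxis(W,-1,0); img=p['img'].astype(int)
for lo,hi in((-.2,-.07),(-.335,-.205),(-.47,-.335)):
    m=(img[...,2]>img[...,0]+40)&(abs(z-.045)<.006)&(y>lo)&(y<hi)&(x<.66); P=W[m]; print(m.sum(),P.min(0),P.max(0))
    k=m&(x<.58); q=np.polyfit(y[k],x[k],1); print(' front slope deg',np.degrees(np.arctan(q[0])), 'mid x',np.polyval(q,(lo+hi)/2))
p=shot('side'); save(p,'s50')
```

```text
[ 0.3974 -0.1173  0.2362]
blob 339 [ 0.6192 -0.4028  0.044 ] zmax 0.055495134469829566
106 [ 0.5627 -0.1901  0.0397] [ 0.6588 -0.0772  0.0507]
 front slope deg -1.1970889744486612 mid x 0.5679474651025701
103 [ 0.5653 -0.3192  0.0397] [ 0.6599 -0.2065  0.0508]
 front slope deg -0.2822453935923848 mid x 0.5696985868329795
151 [ 0.57   -0.4585  0.0392] [ 0.6599 -0.3417  0.0509]
 front slope deg -0.08534526071106978 mid x 0.574763807905709
```

View pics/t50.png

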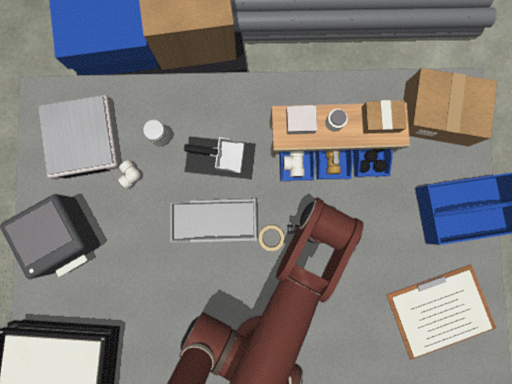

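View pics/d3.png

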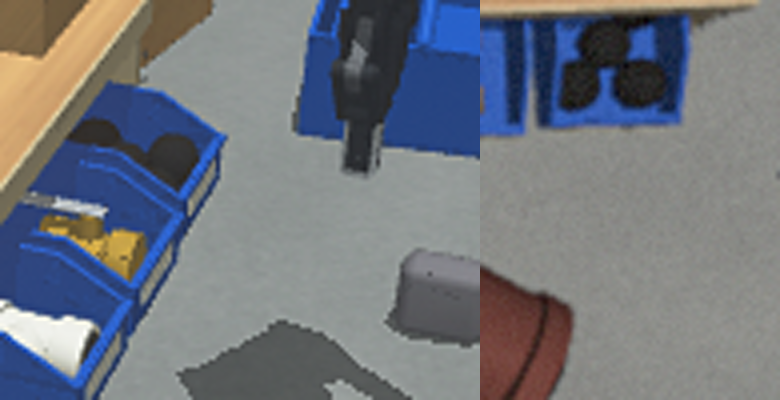

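View pics/s50.png

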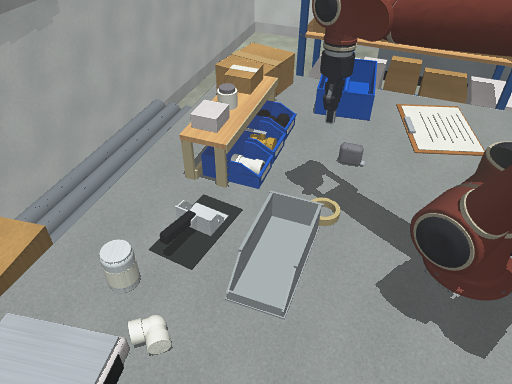

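Run:
```python
from h import *
np.set_printoptions(precision=4,suppress=True)
p=shot('top'); W=cloud(p); x,y,z=np.moveaxis(W,-1,0); img=p['img'].astype(int)
m=(img.min(-1)>150)&(x>.6)&(x<.73)&(y>.03)&(y<.2)&(z<.02); P=W[m]; print('pan floor',m.sum(),P.min(0),P.max(0),np.median(P,0))
A=np.c_[P[:,:2],np.ones(len(P))]; print('plane',np.linalg.lstsq(A,P[:,2],rcond=None)[0])
for d in ctrl.spot_point(p,'scoop_heel')[:2]: print(d['confidence'],w(p,*d['uv'],.004))
ctrl.finish_job(); print('done')
```

```text
pan floor 607 [ 0.6008  0.0486 -0.0016] [0.7299 0.15   0.0192] [0.6599 0.0917 0.0069]
plane [0.0014 0.0042 0.0055]
0.6 [0.6568 0.1383 0.004 ]
the job is handed in; nothing more can be done
done
```

The job is finished and handed in at about 78 s of the 210 s. All six balls that I counted are in the right bin, which is back home under the shelf. No verdict was reported.

- **Bin:** The right-hand bin was the empty one. I pulled it forward clear of the shelf, by about 12 cm.
- **Balls:** I moved the balls with the scoop in two loads, four then two. One ball of the second load came to rest on the bin's front rim. I nudged it in with the scoop's lip, which slid the bin back about 17 mm; it was still about 104 mm forward, clear of the shelf. I kept the fingers clear of the balls throughout, but had no contact reading to check it by.
- **Scoop:** I laid it back flat and right way up on its mat.
- **Push home:** I pushed the bin in with closed fingers and then drew the arm back clear of everything.

Last checks:

| Check | Measured |
|---|---|
| Bulk bin | empty in both views |
| Right bin, front wall | x about 0.570–0.575 m, straight to 0.1° (home is about 0.571) |
| Balls | one low layer, tops at 55 mm or less; three in full view, the rest under the shelf board |
| Middle and left bins | fronts at their starting x to within about 2 mm, with their valve and tee in place |
| Scoop | pan tilt under 0.5°, heel 5 to 17 mm from the mat's middle |
| Other items | cement can, elbow, tape roll and tape measure look unmoved |

One pair of readings disagreed: depth put the heel 17 mm from the mat's middle and the network 5 mm. Both are well inside the 65 mm allowed. The arm's tool had drifted up to about 7° off vertical during the job, and the final measurements do not show any effect from it.

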